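# Load the bench charger and start a slow charge

### The arm

A 6-joint arm with a two-finger parallel gripper is mounted at the origin on the work surface. World frame = base frame: x ahead of the robot, y to its left, z up, the work surface at z = 0. Lengths are in m, angles in rad, forces in N, time in s.
With the tool pointing down it reaches from about 0.375 to 0.9 m from the base axis. Payload 3.1 kg.
Tool frame: the origin (TCP) lies between the finger pads; the fingertips stand manip.finger_overhang ahead of it and the grasp point (between the pads) lies 5 mm behind it (manip.finger_overhang is the distance from the TCP to the fingertips, in m); z points along the fingers, y is the line along which they close (so a half turn about z gives the same grasp; the last joint's range is limited). The gripper opens to 85 mm and grips with 20 to 120 N. Pads are 22 mm wide; open, the fingers measure 114 mm over their backs; the gripper's body (76 mm by 85 mm) begins 54 mm behind the grasp point. The pads swing forward as they close: fully open they stand 13 mm farther back than shut.
Start: joints at [1.155, 0.527, 1.433, -0, 1.181, -0.178], TCP at [0.147, 0.607, 0.214] pointing down, gripper open.
Joint ranges: [-3.08, 3.08], [-0.75, 2.2], [0.22, 2.44], [-1.43, 4.57], [0, 2.65], [-2.85, 2.85]. Speed limits (rad/s): [2.79, 2.79, 3.14, 3.14, 3.14, 3.14].

### API

Orientations are given as a unit quaternion [x, y, z, w].
In Python, from station import manip gives the robot as it stands.
- The arm moves only by the tool drive_tool, never from a script. Its argument "plan" is a list of rows, each a list of 7 numbers: the shift along the tool's x, y, z in m, then the turn, a rotation vector about the tool's x, y, z in degrees, then the opening, from -1 (shut) to 1 (fully open). In form: [[x, y, z, wx, wy, wz, gripper], ...]. A call has 1 to 10 rows; each row shifts and turns the commanded pose from where the row before left it, along the tool's axes as they then stand; what a row does not reach is not made up. A row lasts 1/10 s, in which the tool goes at most 50 mm and 8.59 degrees, less where a joint would pass 70% of its speed; a pose out of reach is approached as far as the arm can. A call is refused whole if a number of a shift passes 0.05 or a number of a turn 8.59, either way. A call with a gripper value outside its range is refused whole. The fingers move at their own pace and stop on an object; "newtons" is the grip in N (left out, the last holds). Time passes only in rows, so rows that do not move let the fingers close. It gives the time, the measured TCP pose, the force, the opening and the grip force at its end, in the units of the state.
- manip.sense(): the state, without advancing time (a new reading comes with each control period).
- manip.snapshot(name): name is "scene" or "side" or "wrist"; returns a dict with "image" (384x512x3 uint8, red, green, blue), "z_map" (384x512 float32, m along the optical axis (not along the pixel's ray), 0 where there is no reading), "fov_y" (degrees; the focal length in pixels is half the picture's height over the tangent of half this angle, whatever the lens; pixels are square), "cx", "cy" (the principal point, pixels), "extrinsics" (4x4, takes a point from camera to world coordinates); the wrist camera has in their place "mount" (4x4, takes a point from camera to tool coordinates, whose origin is the TCP and whose axes are the flange's). Camera axes: x right, y up, looking along -z (the intrinsics and any distortion apply to the point x, -y, -z); pixel columns grow to the right and rows downward; lengths in m; the calibration is good to about 2 mm. The wrist camera is an equidistant fisheye: a pixel r from the principal point sees the ray r / f radians off the axis. A picture is of the moment at which its call begins: read the wrist's pose just before it.
- manip.sign_off(): hands the job in; it is judged then, once.
The state is a dict: "t": time; "q": joint angles; "qd": joint speeds; "tau": joint torques, N m; "tcp_pos": TCP position; "tool_rot": TCP orientation; "force": force on the tool from outside, world axes, zero at the start; "ft_torque": the same for the moment, N m; "finger_gap": opening from 0.0 (shut) to 1.0 (fully open); "gripper_force": force on a finger pad.
Only numpy, scipy, OpenCV 4.12 (cv2) and the standard library are available. Lean on these libraries where they do the work, as an engineer would, in place of code of your own. Each camera call takes 0.05 s, during which the arm holds its last target. There are 200 camera calls.

### The job

First switch the battery charger off (selector to the bar mark), then, with it off, take the charged cells out of its bays and lay them in the steel tray, and load every loose D cell from the bench into a bay of its own: flat end against the coil spring, nub end rolled down past the retaining lip, so that it sits fully home under the lip. When all that is done, turn the selector to the single dot (slow charge). Leave the beaker, dye bottle and brush where they are.

Things in the scene. Friction and masses are not known exactly. Their poses are not given: they have to be found in the camera images.
- charger: Grey battery charger, fixed; base 135 x 356 mm, 20 mm high, spanning x -79.5 to +55.5, y -178 to +178 mm. Origin on its underside, x away from the robot, y left along its row of bays, z up; it may be turned some degrees. A wall 38 mm high at x -78 to -68. Four equal bays 64 mm apart, each along x: a V cradle, a coil spring at the -x end, a fixed contact with a retaining lip at +x.
- bay1 (a point): Bay 1: where the centre of a seated cell lies, 40.5 mm above the bench; axes as the charger's. Seated cell's underside: 24 mm above the bench. Fixed contact face: 30.75 mm to +x; above it the rigid lip, 28 mm wide, 4 mm thick, underside 18 mm and top 22 mm above this point, its edge 24.5 mm to +x, so that it covers the last 4 mm of a seated cell's body.
- spring1 (a joint): Spring of bay 1 (the others are alike), pressed length in m (0 free, stop 0.020; 1 N + 0.5 N per mm). Its end plate, radius 6 mm, is centred 4 mm below the bay's point; free face 26.75 mm to -x of it. Seated cell: 0.004. To load: spring end low (about 30 deg), press 10 to 15 mm, swing the nub end down past the lip, let go.
- bay2 (a point): Bay 2: where the centre of a seated cell lies, 40.5 mm above the bench; axes as the charger's. Seated cell's underside: 24 mm above the bench. Fixed contact face: 30.75 mm to +x; above it the rigid lip, 28 mm wide, 4 mm thick, underside 18 mm and top 22 mm above this point, its edge 24.5 mm to +x, so that it covers the last 4 mm of a seated cell's body.
- bay3 (a point): Bay 3: where the centre of a seated cell lies, 40.5 mm above the bench; axes as the charger's. Seated cell's underside: 24 mm above the bench. Fixed contact face: 30.75 mm to +x; above it the rigid lip, 28 mm wide, 4 mm thick, underside 18 mm and top 22 mm above this point, its edge 24.5 mm to +x, so that it covers the last 4 mm of a seated cell's body.
- bay4 (a point): Bay 4: where the centre of a seated cell lies, 40.5 mm above the bench; axes as the charger's. Seated cell's underside: 24 mm above the bench. Fixed contact face: 30.75 mm to +x; above it the rigid lip, 28 mm wide, 4 mm thick, underside 18 mm and top 22 mm above this point, its edge 24.5 mm to +x, so that it covers the last 4 mm of a seated cell's body.
- cell1: Spent D cell, lying loose on the bench (absent in some runs): grey sleeve, copper ring nearer the nub end, 33 mm across; at its flat end a black 6 mm hexagonal anti-roll collar, 33 mm across flats, 38 over corners, 61.5 mm long in all, 140 g. Origin on its axis at mid-length; x towards the nub end. Flat end 30.75 mm to -x; body ends 28.75 mm to +x; nub 10 mm wide, 2 mm high.
- nub1 (a point): Tip of the nub of cell 1.
- cell2: Spent D cell, lying loose on the bench (absent in some runs): grey sleeve, copper ring nearer the nub end, 33 mm across; at its flat end a black 6 mm hexagonal anti-roll collar, 33 mm across flats, 38 over corners, 61.5 mm long in all, 140 g. Origin on its axis at mid-length; x towards the nub end. Flat end 30.75 mm to -x; body ends 28.75 mm to +x; nub 10 mm wide, 2 mm high.
- nub2 (a point): Tip of the nub of cell 2.
- cell3: Spent D cell, lying loose on the bench (absent in some runs): grey sleeve, copper ring nearer the nub end, 33 mm across; at its flat end a black 6 mm hexagonal anti-roll collar, 33 mm across flats, 38 over corners, 61.5 mm long in all, 140 g. Origin on its axis at mid-length; x towards the nub end. Flat end 30.75 mm to -x; body ends 28.75 mm to +x; nub 10 mm wide, 2 mm high.
- nub3 (a point): Tip of the nub of cell 3.
- cell4: Spent D cell, lying loose on the bench (absent in some runs): grey sleeve, copper ring nearer the nub end, 33 mm across; at its flat end a black 6 mm hexagonal anti-roll collar, 33 mm across flats, 38 over corners, 61.5 mm long in all, 140 g. Origin on its axis at mid-length; x towards the nub end. Flat end 30.75 mm to -x; body ends 28.75 mm to +x; nub 10 mm wide, 2 mm high.
- nub4 (a point): Tip of the nub of cell 4.
- full1: Charged D cell, same make, size and axes as cell1; it starts seated in one of the charger's bays, nub under the lip (one of full1, full2 is absent in some runs). It comes out the way it went in: pressed about 10 mm towards the spring, nub end swung up past the lip.
- full2: Charged D cell, same make, size and axes as cell1; it starts seated in one of the charger's bays, nub under the lip (one of full1, full2 is absent in some runs). It comes out the way it went in: pressed about 10 mm towards the spring, nub end swung up past the lip.
- tray: Open steel tray for the charged cells, fixed, 130 mm (its x) by 190 mm (its y), 20 mm high, walls and floor 4 mm; origin under its centre.
- selector (a joint): Angle of the charger's selector knob, rad; grows clockwise seen from above. Three click positions into which it snaps: 0 = off (bar mark), 0.7 = slow charge (single dot), 1.4 = fast charge (two dots). About 0.07 N m to turn it past a click; stops at 0 and 1.42.
- selector_grip (a point): On the selector's upright axis, 57 mm above the bench, at the charger's +y end. It has a bar grip 14 mm thick, 42 mm long, 32 mm high (top 64 mm above the bench), standing on a 44 mm disc; the point turns with it: bar along the point's x, pointer (white line) at its -x end. At 0 the bar lies along the charger's x.
- beaker: Bystander: glass beaker, 80 mm wide, 100 mm high, origin under its centre.
- dyebottle: Bystander: white dye bottle, 60 mm wide, about 170 mm high, origin under its centre.
- brush: Bystander: paint brush lying on the bench.
There are look-alikes about, which are no part of the job. Leave any blue look-alike of the full2 alone. Of the things that look like the tray, take the one that is nearest to the robot's base at the start.

How it is judged:
By the outcome, as a careful person would: the job done as asked, in the order asked, and still so for the second after the job is handed in, with the robot touching nothing.
Of cell1, cell2, cell3, cell4 only 3 to 4 are there at a start; the rules pass over those that are not, and their reading is None.
Of full1, full2 only 1 to 2 are there at a start; the rules pass over those that are not, and their reading is None.
At some moment in a run one of cell1, cell2, cell3, cell4 may be knocked a few centimetres aside while the robot is not near it.
Once in a run the grip may slacken for a moment while it holds something.
It also fails if it takes over 210 s, if anything falls off the work surface, if the arm or the gripper's body presses on something with over 40 N, if the wrist force passes 120 N, or if a joint passes its speed limit or range.

## Working session

There is one attempt and no reset: what is moved stays moved. The work goes in short steps, Python scripts to look and compute and a tool call to move; the robot and the scene stay as the last step left them, time stands still between calls to the robot, and variables do not carry over. Pictures are saved under pics/ and viewed, at most 14 in all, crops included, and the job is handed in when it is done.

Besides the shell and the picture viewer there is one more tool, called after "Call:" as name([rows], argument=value, ...), one row to a line, values as JSON. drive_tool: Moves the arm, as the interface text tells. Its arguments: {"type":"object","properties":{"plan":{"type":"array"},"newtons":{"type":"number"}},"required":["plan"]}

```bash
ls; mkdir -p pics
cat > h.py <<'E'
import numpy as np, cv2
from station import manip
from scipy.spatial.transform import Rotation as R
def snap(n):
    s=manip.sense(); d=manip.snapshot(n); d['s']=s
    im=d['image']; d['f']=im.shape[0]/2/np.tan(np.radians(d['fov_y'])/2)
    if 'extrinsics' in d: d['T']=np.array(d['extrinsics'])
    else:
        T=np.eye(4); T[:3,:3]=R.from_quat(s['tool_rot']).as_matrix(); T[:3,3]=s['tcp_pos']; d['T']=T@np.array(d['mount'])
    d['n']=n; return d
def ray(d,u,v):
    x=(np.asarray(u,float)-d['cx'])/d['f']; y=(np.asarray(v,float)-d['cy'])/d['f']
    if d['n']=='wrist':
        r=np.hypot(x,y)+1e-12; k=np.tan(r)/r; x=x*k;y=y*k
    return np.stack([x,-y,-np.ones_like(x)],-1)
def depthpts(d):
    h,w=d['z_map'].shape; v,u=np.mgrid[:h,:w]
    p=ray(d,u,v)*d['z_map'][...,None]
    return p@d['T'][:3,:3].T+d['T'][:3,3]
def onplane(d,u,v,z):
    r=ray(d,u,v)@d['T'][:3,:3].T; o=d['T'][:3,3]
    return o+r*((z-o[2])/r[...,2])[...,None]
def save(im,n,s=1.5):
    cv2.imwrite('pics/'+n,cv2.resize(im[...,::-1],None,fx=s,fy=s,interpolation=cv2.INTER_CUBIC))
E
python3 - <<'E'
from h import *
import pickle
for n in['scene','side','wrist']:
    d=snap(n); save(d['image'],n+'0.png'); pickle.dump(d,open(n+'0.pkl','wb'))
    print(n,d['fov_y'],d['cx'],d['cy'],np.round(d['T'],3).tolist(), (d['z_map']>0).mean())
s=manip.sense(); print(s, manip.finger_overhang)
E
```

```text
pics
scene 48.51119402587806 256.62923246589895 195.429469674608 [[0.738, -0.41, 0.537, 1.309], [0.675, 0.434, -0.596, -0.796], [0.011, 0.802, 0.597, 0.887], [0.0, 0.0, 0.0, 1.0]] 0.9834238688151041
side 42.283378083238134 263.16009292109044 194.21730195087184 [[0.946, 0.2, -0.254, 0.278], [-0.323, 0.523, -0.789, -0.964], [-0.025, 0.828, 0.56, 0.777], [0.0, 0.0, 0.0, 1.0]] 0.9960123697916666
wrist 65.70646984690485 254.00219449870903 189.53241715029998 [[0.236, -0.937, -0.259, 0.082], [0.972, 0.226, 0.066, 0.622], [-0.003, -0.267, 0.964, 0.373], [0.0, 0.0, 0.0, 1.0]] 0.9821726481119791
{'t': 0.15, 'q': array([ 1.15446627e+00,  5.28275141e-01,  1.43362820e+00, -7.79374014e-06,
        1.18137849e+00, -1.78469349e-01]), 'qd': array([ 0.00201482, -0.00337715, -0.00575994,  0.00060876,  0.00060921,
       -0.00032614]), 'tau': array([ 3.56019864e-04, -4.42744660e+01, -1.78275365e+01, -2.53082999e-04,
        5.59075648e-03, -3.07970843e-06]), 'tcp_pos': array([0.14698067, 0.6068722 , 0.21293817]), 'tool_rot': array([ 1.18648673e-01,  9.92935939e-01, -8.08565116e-04, -2.44047324e-04]), 'force': array([-0.08831879,  0.38121543, -0.11835592]), 'ft_torque': array([0.02302577, 0.00885008, 0.0084714 ]), 'gripper_force': 0.0, 'finger_gap': 1.0000562568004963} 0.014
```

View pics/scene0.png

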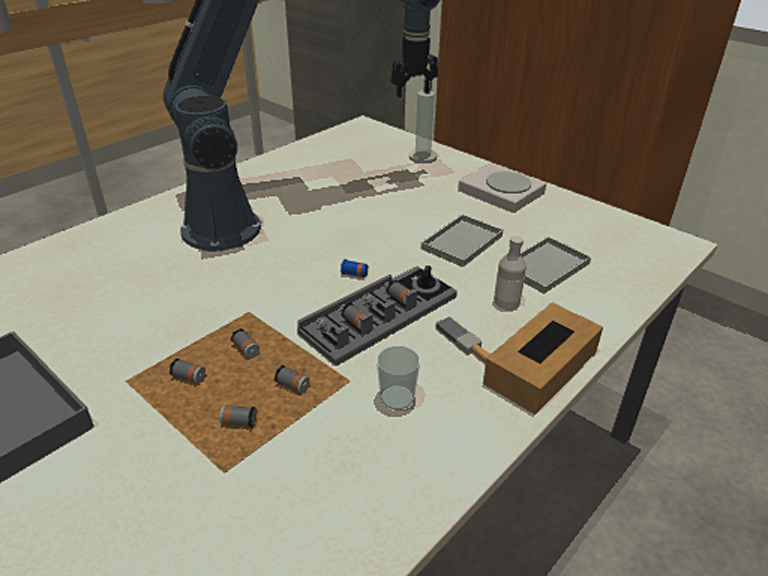

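View pics/side0.png

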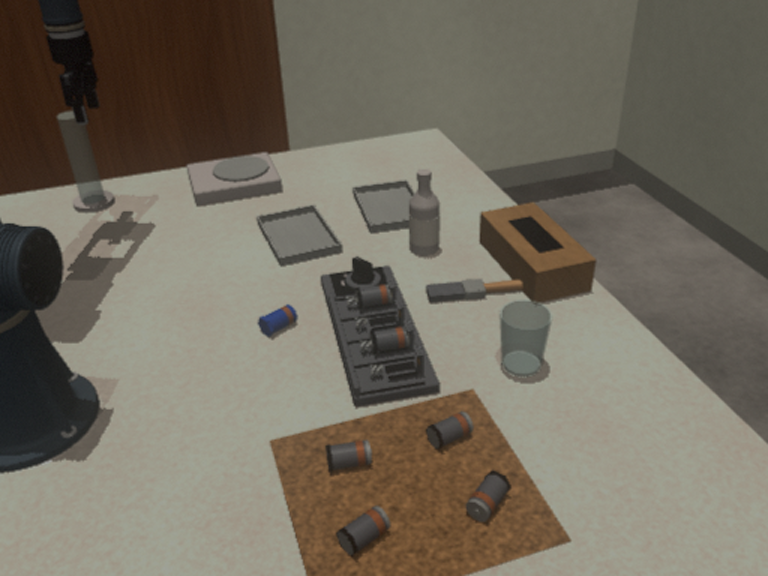

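Scene (768x576 view): charger at (380,312) with two charged cells in it at (357,318) and (403,292). Four loose cells sit on the cork mat at (187,371), (245,343), (293,380) and (238,416). There is a blue look-alike at (353,268), and trays at (461,238) and (553,262). The near tray is the left one. Next I'll measure with depth.

```bash
cat > m.py <<'E'
from h import *
import pickle
D={n:pickle.load(open(n+'0.pkl','rb')) for n in['scene','side']}
res=0.001; x0,y0=0.1,-0.65; H=np.full((1300,1000),-1.0); C=np.zeros((1300,1000,3),np.uint8)
# height maps
for n,d in D.items():
    P=depthpts(d); ok=d['z_map']>0
    p=P[ok]; c=d['image'][ok]
    print(n,'table z', np.median(p[(abs(p[:,2])<.01),2]))
    # components above table in region
    m=(ok&(P[...,2]>0.006)&(P[...,2]<0.3)&(P[...,0]>0.2)&(P[...,0]<1.2)&(P[...,1]>-.7)&(P[...,1]<.6)).astype(np.uint8)
    k,lab,st,ce=cv2.connectedComponentsWithStats(m,connectivity=4)
    for i in range(1,k):
        if st[i,4]>60:
            q=P[lab==i]; col=d['image'][lab==i].mean(0)
            print(n,i,st[i,4],'uv',np.round(ce[i]),'mean',np.round(q.mean(0),3),'ext',np.round(np.percentile(q,2,0),3),np.round(np.percentile(q,98,0),3),np.round(col))
E
python3 m.py
```

```text
scene table z 0.0008150340022478053
scene 21 412 uv [308. 159.] mean [0.509 0.386 0.014] ext [0.439 0.293 0.006] [0.575 0.487 0.023] [85. 85. 80.]
scene 69 1074 uv [350. 181.] mean [0.743 0.312 0.061] ext [0.664 0.223 0.007] [0.793 0.537 0.17 ] [100.  97.  89.]
scene 151 161 uv [236. 179.] mean [0.411 0.087 0.025] ext [0.381 0.068 0.007] [0.436 0.111 0.037] [ 40.  58. 100.]
scene 167 3305 uv [248. 208.] mean [ 0.564 -0.005  0.029] ext [ 0.484 -0.155  0.009] [0.633 0.182 0.063] [68. 68. 67.]
scene 226 3718 uv [355. 236.] mean [0.901 0.087 0.055] ext [ 0.704 -0.002  0.009] [0.97  0.23  0.073] [107.  84.  56.]
scene 232 215 uv [163. 228.] mean [ 0.44  -0.257  0.027] ext [ 0.403 -0.271  0.009] [ 0.466 -0.24   0.036] [82. 76. 70.]
scene 239 1006 uv [265. 250.] mean [ 0.757 -0.147  0.065] ext [ 0.717 -0.181  0.009] [ 0.792 -0.107  0.101] [121. 130. 119.]
scene 243 2138 uv [ 28. 278.] mean [ 0.331 -0.624  0.021] ext [ 0.208 -0.695  0.006] [ 0.405 -0.57   0.052] [73. 73. 73.]
scene 249 258 uv [124. 247.] mean [ 0.424 -0.384  0.026] ext [ 0.391 -0.404  0.009] [ 0.45  -0.358  0.036] [81. 74. 6
[... 623 characters left out ...]
 4829 uv [251. 223.] mean [ 0.549 -0.016  0.03 ] ext [ 0.479 -0.157  0.01 ] [0.623 0.182 0.064] [65. 63. 60.]
side 199 313 uv [185. 213.] mean [0.404 0.086 0.025] ext [0.374 0.068 0.008] [0.436 0.107 0.036] [61. 64. 84.]
side 215 472 uv [300. 286.] mean [ 0.58  -0.263  0.027] ext [ 0.551 -0.276  0.009] [ 0.612 -0.244  0.036] [71. 62. 55.]
side 221 488 uv [232. 303.] mean [ 0.432 -0.26   0.027] ext [ 0.404 -0.272  0.009] [ 0.461 -0.241  0.036] [77. 67. 61.]
side 232 582 uv [325. 330.] mean [ 0.58  -0.39   0.027] ext [ 0.552 -0.411  0.009] [ 0.612 -0.361  0.036] [73. 64. 57.]
side 242 641 uv [243. 353.] mean [ 0.416 -0.386  0.027] ext [ 0.386 -0.404  0.01 ] [ 0.447 -0.365  0.036] [70. 60. 54.]
```

```bash
cat > m2.py <<'E'
from h import *
import pickle
D={n:pickle.load(open(n+'0.pkl','rb')) for n in['scene','side']}
def pts(n):
    d=D[n]; P=depthpts(d); ok=d['z_map']>0; return P[ok],d['image'][ok]
for n in D:
    p,c=pts(n)
    m=(p[:,0]>.44)&(p[:,0]<.66)&(p[:,1]>-.2)&(p[:,1]<.21)&(p[:,2]>.008)&(p[:,2]<.07)
    r=cv2.minAreaRect((p[m][:,:2]*1000).astype(np.float32)); b=cv2.boxPoints(r); print(n,'charger rect',r, b.round().tolist())
    # wall: z 34-41
    k=(p[:,2]>.045)&m&(p[:,1]>.1); print('knob pts',k.sum(),p[k].mean(0).round(4),p[k][:,2].max())
    r=cv2.minAreaRect((p[k][:,:2]*1000).astype(np.float32)); print('knob rect',r)
    m=(p[:,0]>.4)&(p[:,0]<.63)&(p[:,1]>.26)&(p[:,1]<.52)&(p[:,2]>.008)&(p[:,2]<.03)
    r=cv2.minAreaRect((p[m][:,:2]*1000).astype(np.float32)); print('tray',r)
    for nm,(x,y) in dict(a=(.434,-.257),b=(.42,-.385),c=(.584,-.262),d=(.584,-.389),f1=(0,0),f2=(0,0)).items():
        if nm[0]=='f': continue
        m=(np.hypot(p[:,0]-x,p[:,1]-y)<.05)&(p[:,2]>.008)&(p[:,2]<.045)
        q=p[m];cc=c[m].astype(float); t=q[:,2]>.027
        cu=cc[:,0]-cc[:,2]>45
        r=cv2.minAreaRect((q[t][:,:2]*1000).astype(np.float32))
        mu=q[t].mean(0)[:2]; w,V=np.linalg.eigh(np.cov((q[t][:,:2]-mu).T)); ax=V[:,1]
        if cu.any():
            ax=ax*np.sign((q[cu&t].mean(0)[:2]-mu)@ax)
        s=(q[:,:2]-mu)@ax; st=s[t]; lat=(q[t][:,:2]-mu)@np.array([-ax[1],ax[0]])
        ctr=mu+ax*(np.percentile(s,99.5)+np.percentile(s,.5))/2
        print(n,nm,cu.sum(),'yaw',np.degrees(np.arctan2(ax[1],ax[0])).round(1),'ctr',ctr.round(4),'len',np.percentile(s,.5).round(4),np.percentile(s,99.5).round(4),'lat',np.percentile(lat,[1,99]).round(4),'cu s',s[cu&t].mean().round(4), 'rect',np.round(r[0]),np.round(r[1]),round(r[2],1))
E
python3 m2.py
python3 - <<'E'
from h import *
import pickle
d=pickle.load(open('side0.pkl','rb'))
import os; os.chdir('.')
a=d['image'][165:275,200:305]; b=d['image'][255:375,200:370]
save(np.vstack([cv2.resize(a,(340,356)),cv2.resize(b,(340,240))]),'c1.png',1)
E
```

```text
scene charger rect ((557.8358764648438, 21.532882690429688), (360.4219055175781, 140.14825439453125), 84.49514770507812) [[471.0, -151.0], [610.0, -165.0], [645.0, 194.0], [505.0, 208.0]]
knob pts 49 [0.5821 0.1479 0.0597] 0.06813484671624925
knob rect ((578.365234375, 154.1043701171875), (13.285809516906738, 47.49850845336914), 28.878618240356445)
tray ((526.348388671875, 392.4708557128906), (182.0510711669922, 203.45858764648438), 6.941898345947266)
scene a 27 yaw -8.9 ctr [ 0.4339 -0.2546] len -0.0335 0.03 lat [-0.0132  0.0148] cu s 0.012 rect [ 434. -254.] [28. 63.] 81.2
scene b 35 yaw 21.5 ctr [ 0.4186 -0.3823] len -0.0317 0.0308 lat [-0.0122  0.0156] cu s 0.0143 rect [ 418. -381.] [61. 30.] 19.8
scene c 34 yaw 14.7 ctr [ 0.5847 -0.2589] len -0.0314 0.0305 lat [-0.0109  0.0146] cu s 0.014 rect [ 584. -257.] [59. 27.] 15.3
scene d 44 yaw -143.0 ctr [ 0.5854 -0.3866] len -0.0288 0.0308 lat [-0.0171  0.0127] cu s 0.0177 rect [ 585. -385.] [60. 30.] 35.1
side charger rect ((556.3173217773438, 20.73907470703125), (359.7930908203125, 135.4907989501953), 84.1768569946289) [[471.0, -151.0], [605.0, -165.0], [642.0, 193.0], [507.0, 207.0]]
knob pts 117 [0.5768 0.15   0.0578] 0.06793634966576123
knob rect ((575.686279296875, 153.03103637695312), (18.54021644592285, 45.52299880981445), 34.29376983642578)
tray ((506.44818115234375, 391.34393310546875), (131.97267150878906, 207.5516815185547), 3.081763744354248)
side a 56 yaw -8.7 ctr [ 0.4327 -0.2565] len -0.0294 0.0299 lat [-0.0121  0.0156] cu s 0.0161 rect [ 433. -255.] [31. 60.] 79.2
side b 74 yaw 22.0 ctr [ 0.418 -0.382] len -0.0289 0.0311 lat [-0.0118  0.0151] cu s 0.0175 rect [ 418. -381.] [61. 29.] 22.5
side c 40 yaw 12.4 ctr [ 0.5827 -0.2589] len -0.0289 0.031 lat [-0.0114  0.0152] cu s 0.0182 rect [ 583. -258.] [61. 30.] 17.7
side d 59 yaw -143.4 ctr [ 0.5832 -0.3852] len -0.0321 0.0297 lat [-0.0146  0.0126] cu s 0.0134 rect [ 583. -384.] [62. 29.] 39.0
```

View pics/c1.png

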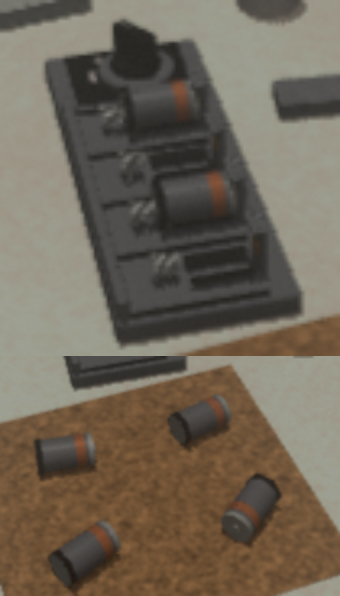

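Side crop: charged cells sit in the bay next to the selector and in the third bay from it. The other two bays are empty, and all four loose cells show the copper ring. The nearer tray is centred at about (0.507, 0.391), and the blue cell stays put. I'll move to a look-down pose over the charger.

Call:
drive_tool([
  [0,0,-0.045,0,0,0,1],
  [0,0,-0.045,0,0,0,1],
  [-0.035,-0.03,0,0,0,0,1],
  [-0.035,-0.03,0,0,0,0,1],
  [-0.035,-0.03,0,0,0,0,1],
  [-0.035,-0.03,0,0,0,0,1],
  [-0.035,-0.03,0,0,0,0,1],
  [-0.035,-0.03,0,0,0,0,1],
  [-0.035,-0.03,0,0,0,0,1],
  [-0.035,-0.03,0,0,0,0,1],
])

```text
t: 1.15
tcp_pos: [0.3633, 0.3065, 0.3037]
tool_rot: [0.119, 0.993, 0.0, -0.0]
force: [1.0, 0.7, -0.4]
finger_gap: 1.0
gripper_force: 0.0
```

Call:
drive_tool([
  [-0.035,-0.03,0,0,0,0,1],
  [-0.035,-0.03,0,0,0,0,1],
  [-0.035,-0.03,0,0,0,0,1],
  [-0.035,-0.03,0,0,0,0,1],
  [-0.035,-0.03,0,0,0,0,1],
  [-0.035,-0.03,0,0,0,0,1],
  [0,0,0,0,0,0,1],
  [0,0,0,0,0,0,1],
])

```text
t: 1.95
tcp_pos: [0.5244, 0.083, 0.3031]
tool_rot: [0.12, 0.993, 0.0, -0.001]
force: [-0.1, 0.7, -1.2]
finger_gap: 0.998
gripper_force: 0.0
```

```bash
cat > m3.py <<'E'
from h import *
import pickle
d=snap('wrist'); pickle.dump(d,open('wrist1.pkl','wb'))
save(d['image'],'w1.png',1.5)
print(d['s']['tcp_pos'],d['s']['tool_rot'],d['s']['q'])
yaw=np.radians(-5.7); ex=np.array([np.cos(yaw),np.sin(yaw)]); ey=np.array([-ex[1],ex[0]]); o=np.array([.569,.020])
D={n:pickle.load(open(n+'0.pkl','rb')) for n in['scene','side']}; D['wrist']=d
for n,d in D.items():
    P=depthpts(d); ok=d['z_map']>0; p=P[ok]; c=d['image'][ok].astype(float)
    q=np.c_[(p[:,:2]-o)@ex,(p[:,:2]-o)@ey,p[:,2]]
    m=(abs(q[:,0])<.12)&(abs(q[:,1])<.21)
    q=q[m];c=c[m]
    print(n,'table',np.median(q[abs(q[:,2])<.006,2]))
    b=q[q[:,2]>.010]; 
    r=cv2.minAreaRect((b[:,:2]*1000).astype(np.float32)); print(' rect in charger frame',np.round(r[0],1),np.round(r[1],1),round(r[2],2))
    w=q[(q[:,2]>.033)&(q[:,0]<-.06)]; print(' wall x',np.percentile(w[:,0],[2,50,98]).round(4),'top',np.percentile(w[:,2],95).round(4), 'slope',np.degrees(np.polyfit(w[:,1],w[:,0],1)[0]).round(2))
    cu=(c[:,0]-c[:,2]>35)&(q[:,2]>.03); y=q[cu,1]
    for lo,hi in[(-.12,-.03),(.02,.1)]:
        k=cu&(q[:,1]>lo)&(q[:,1]<hi); print(' copper',k.sum(),q[k].mean(0).round(4),q[k].max(0).round(4), np.percentile(q[k][:,1],[2,98]).round(4))
    k=q[:,2]>.058; k&=q[:,1]>.1
    if k.sum()>10:
        r=cv2.minAreaRect((q[k][:,:2]*1000).astype(np.float32)); print(' knob',k.sum(),np.round(r[0],1),np.round(r[1],1),round(r[2],1))
    k=(q[:,2]>.056)&(q[:,1]<.1)&(q[:,0]>0); print(' lips x',np.percentile(q[k][:,0],[3,97]).round(4), 'y hist',np.histogram(q[k][:,1],np.arange(-.18,.1,.01)))
E
python3 m3.py
```

```text
[0.52438068 0.08299365 0.30307027] [ 1.19867844e-01  9.92789431e-01  2.03466115e-04 -8.96498070e-04] [-5.39796111e-02  3.02133335e-01  1.54950750e+00  5.45725023e-04
  1.29171402e+00 -1.38461310e+00]
scene table 0.0007537931698196054
 rect in charger frame [19.5  0.3] [361.7 198.4] 89.28
 wall x [-0.0792 -0.0713 -0.0668] top 0.041 slope 0.15
 copper 26 [ 0.0138 -0.0843  0.0522] [ 0.0186 -0.0695  0.0605] [-0.0935 -0.0699]
 copper 23 [0.0144 0.043  0.052 ] [0.0192 0.0593 0.0591] [0.0337 0.0583]
 knob 33 [ -4.2 134.3] [12.4 47.3] 36.4
 lips x [0.0034 0.0373] y hist (array([ 0,  0,  7, 12, 14,  4,  0,  0,  2, 19, 17, 11,  0,  0,  0, 12, 11,
        8,  4,  0,  0,  3, 19, 14,  8,  0,  0,  0]), array([-1.80000000e-01, -1.70000000e-01, -1.60000000e-01, -1.50000000e-01,
       -1.40000000e-01, -1.30000000e-01, -1.20000000e-01, -1.10000000e-01,
       -1.00000000e-01, -9.00000000e-02, -8.00000000e-02, -7.00000000e-02,
       -6.00000000e-02, -5.00000000e-02, -4.00000000e-02, -3.00000000e-02,
       -2.00000000e-02, -1.00000000e-02,  1.66533454e-16,  1.00000000e-02,
        2.00000000e-02,  3.
[... 1589 characters left out ...]
 0,  13,  37,  43,  26,   0,   0,   0,  64, 138,  54,   0,
         0,   0,  33,  53,  55,  16,   0,   0,   8,  91, 126,  29,   0,
         0,   0]), array([-1.80000000e-01, -1.70000000e-01, -1.60000000e-01, -1.50000000e-01,
       -1.40000000e-01, -1.30000000e-01, -1.20000000e-01, -1.10000000e-01,
       -1.00000000e-01, -9.00000000e-02, -8.00000000e-02, -7.00000000e-02,
       -6.00000000e-02, -5.00000000e-02, -4.00000000e-02, -3.00000000e-02,
       -2.00000000e-02, -1.00000000e-02,  1.66533454e-16,  1.00000000e-02,
        2.00000000e-02,  3.00000000e-02,  4.00000000e-02,  5.00000000e-02,
        6.00000000e-02,  7.00000000e-02,  8.00000000e-02,  9.00000000e-02,
        1.00000000e-01]))
```

View pics/w1.png

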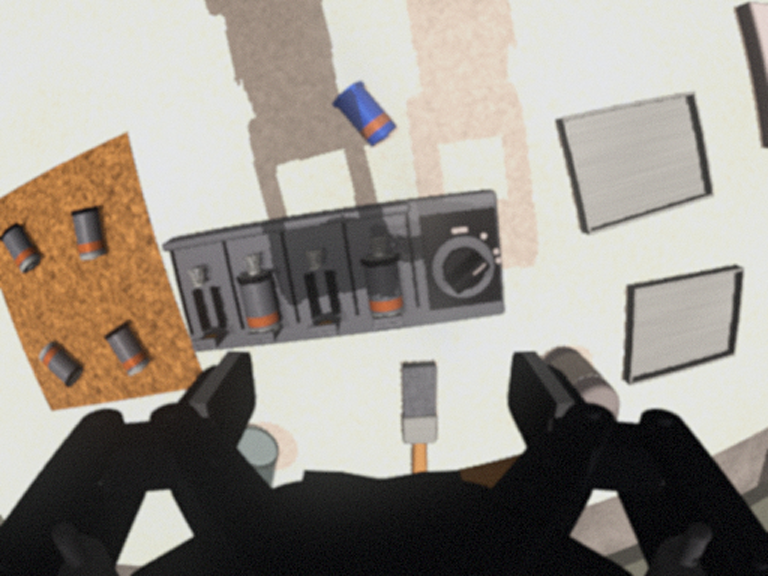

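Wrist view: selector at (463,268) with its pointer to the right, toward the two dots at (497,250). The bar mark is at (460,230). Bays from left to right are empty, full, empty, full. I'll refine the knob angle and the bay frame from the wrist depth.

```bash
cat > m4.py <<'E'
from h import *
import pickle
d=pickle.load(open('wrist1.pkl','rb'))
yaw=np.radians(-5.7); ex=np.array([np.cos(yaw),np.sin(yaw)]); ey=np.array([-ex[1],ex[0]]); o=np.array([.569,.020])
a=cv2.resize(d['image'][145:210,285:345],(600,600*65//60),interpolation=cv2.INTER_CUBIC)[:590]; save(a,'k1.png',1)
D={n:pickle.load(open(n+'0.pkl','rb')) for n in['scene','side']}; D['wrist']=d
for n,d in D.items():
    P=depthpts(d); ok=d['z_map']>0; p=P[ok]; c=d['image'][ok].astype(float)
    if n!='wrist': p[:,2]-=.001
    q=np.c_[(p[:,:2]-o)@ex,(p[:,:2]-o)@ey,p[:,2]]
    k=(q[:,2]>.060)&(q[:,2]<.068)&(q[:,1]>.1)&(q[:,1]<.18)&(abs(q[:,0])<.06); z=q[k]
    mu=z.mean(0); w,V=np.linalg.eigh(np.cov(z[:,:2].T)); print(n,'knob top',k.sum(),mu.round(4),'ang',np.degrees(np.arctan2(V[1,1],V[0,1])).round(1),'sd',np.sqrt(w).round(4))
    for b in(-.141,-.077,-.013,.051):
        L=q[(abs(q[:,2]-.0625)<.003)&(abs(q[:,1]-b)<.02)&(q[:,0]>.015)&(q[:,0]<.06)]
        if len(L)>5: print('  lip',b,len(L),'x',np.percentile(L[:,0],[3,50,97]).round(4),'y',np.percentile(L[:,1],[3,97]).round(4),np.percentile(L[:,1],[3,97]).mean().round(4),'z',np.median(L[:,2]).round(4))
        T=q[(q[:,2]>.053)&(q[:,2]<.0605)&(abs(q[:,1]-b)<.02)&(q[:,0]<.012)&(q[:,0]>-.04)]
        if len(T)>5: print('  cell',b,len(T),'x',np.percentile(T[:,0],[1,99]).round(4),'y',np.percentile(T[:,1],[3,97]).round(4),np.median(T[:,1]).round(4),'z',T[:,2].max().round(4))
    # empty bay cross-section heights
    if n=='wrist':
        w=q[(q[:,2]>.035)&(q[:,2]<.045)&(q[:,0]<-.055)&(q[:,0]>-.09)]; print('wall x',np.percentile(w[:,0],[2,98]),np.degrees(np.polyfit(w[:,1],w[:,0],1)[0]))
        for b in(-.141,-.013):
            for yy in np.arange(-.03,.031,.004):
                s=q[(abs(q[:,1]-b-yy)<.002)&(abs(q[:,0]+.003)<.012)]
                print((round(yy,3),np.round(np.median(s[:,2]),3)),end=' ')
            print()
        for xx in np.arange(-.06,.06,.006):
            s=q[(abs(abs(q[:,1]+.013)-.012)<.003)&(abs(q[:,0]-xx)<.003)]; print((round(xx,3),np.round(np.percentile(s[:,2],90),3)),end=' ')
E
python3 m4.py
```

```text
scene knob top 29 [-0.0035  0.1333  0.0627] ang 126.7 sd [0.0039 0.0141]
  lip -0.141 26 x [0.025  0.032  0.0361] y [-0.154  -0.1281] -0.1411 z 0.0618
  lip -0.077 24 x [0.0237 0.0314 0.0381] y [-0.091  -0.0645] -0.0777 z 0.0612
  cell -0.077 59 x [-0.031  0.011] y [-0.0888 -0.0672] -0.0779 z 0.0599
  lip -0.013 20 x [0.0253 0.0335 0.0384] y [-0.0243  0.0008] -0.0118 z 0.0622
  lip 0.051 18 x [0.0247 0.0325 0.0367] y [0.0374 0.063 ] 0.0502 z 0.0627
  cell 0.051 51 x [-0.0317  0.0102] y [0.0386 0.0606] 0.0487 z 0.0599
side knob top 47 [-0.0047  0.1324  0.0637] ang 127.4 sd [0.0045 0.0122]
  lip -0.141 42 x [0.0237 0.0289 0.0342] y [-0.1534 -0.1259] -0.1396 z 0.0624
  lip -0.077 38 x [0.0238 0.0288 0.0348] y [-0.0898 -0.0639] -0.0768 z 0.0628
  cell -0.077 108 x [-0.0315  0.0116] y [-0.0885 -0.0681] -0.0793 z 0.0597
  lip -0.013 36 x [0.0244 0.0294 0.0349] y [-0.0267  0.0003] -0.0132 z 0.0626
  lip 0.051 27 x [0.0234 0.0296 0.0351] y [0.0394 0.0657] 0.0526 z 0.0619
  cell 0.051 78 x [-0.0309  0.0116] y [0.0397 0.0606] 0.0492 z 0.0599
wrist knob top 274 [-0.0047  0.1345  0.0632] ang 125
[... 1853 characters left out ...]
(np.float64(-0.048), np.float64(0.409)) (np.float64(-0.042), np.float64(0.021)) (np.float64(-0.036), np.float64(0.021)) (np.float64(-0.03), np.float64(0.021)) (np.float64(-0.024), np.float64(0.02)) (np.float64(-0.018), np.float64(0.029)) (np.float64(-0.012), np.float64(0.029)) (np.float64(-0.006), np.float64(0.03)) (np.float64(-0.0), np.float64(0.03)) (np.float64(0.006), np.float64(0.03)) (np.float64(0.012), np.float64(0.029)) (np.float64(0.018), np.float64(0.029)) (np.float64(0.024), np.float64(0.062)) (np.float64(0.03), np.float64(0.063)) (np.float64(0.036), np.float64(0.063)) (np.float64(0.042), np.float64(0.02)) (np.float64(0.048), np.float64(0.021)) (np.float64(0.054), np.float64(0.02))
```

View pics/k1.png

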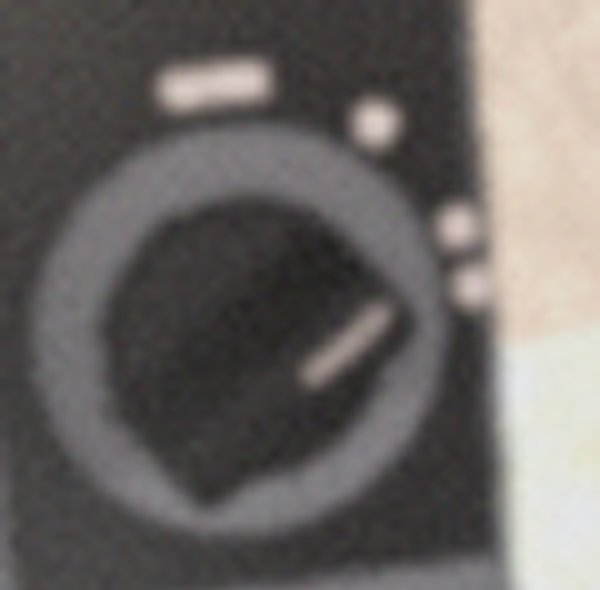

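```bash
cat > p.py <<'E'
from h import *
YAW=np.radians(-5.8); EX=np.array([np.cos(YAW),np.sin(YAW),0]); EY=np.array([-EX[1],EX[0],0]); O=np.array([.569,.020,0])
BY={1:-.1403,2:-.0763,3:-.0123,4:.0517}
def ch(x,y,z): return O+EX*x+EY*y+np.array([0,0,z])
def rot(yawy,tilt=0):
    a=np.radians(yawy); y=np.array([np.cos(a),np.sin(a),0]); z=np.array([0,0,-1.]); x=np.cross(y,z)
    return R.from_matrix(np.c_[x,y,z])*R.from_rotvec([0,np.radians(tilt),0])
def rotc(ycharger,tilt=0): return rot(ycharger-5.8,tilt)
def plan(wps,start=None):
    """wps: list of (pos,Rot,nrows or None,grip)"""
    s=manip.sense(); p=np.array(s['tcp_pos']); r=R.from_quat(s['tool_rot'])
    if start: p,r=start
    out=[]
    for pos,rt,n,g in wps:
        if n is None:
            n=int(max(1,np.ceil(np.linalg.norm(pos-p)/.045),np.ceil(np.degrees((r.inv()*rt).magnitude())/8)))
        p0,r0=p,r; dv=(r0.inv()*rt).as_rotvec()
        for i in range(1,n+1):
            tp=p0+(pos-p0)*i/n; tr=r0*R.from_rotvec(dv*i/n)
            t=np.round(r.inv().apply(tp-p),3); w=np.round(np.degrees((r.inv()*tr).as_rotvec()),1)
            out.append([float(v) for v in t]+[float(v) for v in w]+[g]); p=p+r.apply(t); r=r*R.from_rotvec(np.radians(w))
    for i in range(0,len(out),10):
        print('['+', '.join('['+', '.join(f'{v:g}' for v in np.array(o)+0.)+']' for o in out[i:i+10])+']')
    print('end',p.round(4))
E
python3 - <<'E'
from p import *
k=ch(-.0045,.1335,0); print(k)
plan([(k+[0,0,.13],rot(30.3),None,1),(k+[0,0,.053],rot(30.3),None,1)])
E
```

```text
[0.57801405 0.15327133 0.        ]
[[-0.006, 0.013, 0.029, 0, 0, 7.7, 1], [-0.004, 0.014, 0.029, 0, 0, 7.6, 1], [-0.003, 0.015, 0.029, 0, -0.1, 7.7, 1], [0, 0.015, 0.028, 0, 0, 7.7, 1], [0.001, 0.014, 0.029, 0, 0, 7.7, 1], [0.004, 0.014, 0.029, 0, 0, 7.6, 1], [0, 0, 0.039, 0, 0, 0, 1], [0, 0.001, 0.038, 0, 0, 0, 1]]
end [0.5785 0.1534 0.0531]
```

Call:
drive_tool([
  [-0.006,0.013,0.029,0,0,7.7,1],
  [-0.004,0.014,0.029,0,0,7.6,1],
  [-0.003,0.015,0.029,0,-0.1,7.7,1],
  [0,0.015,0.028,0,0,7.7,1],
  [0.001,0.014,0.029,0,0,7.7,1],
  [0.004,0.014,0.029,0,0,7.6,1],
  [0,0,0.027,0,0,0,1],
  [0,0.001,0.025,0,0,0,1],
  [0,0,0.025,0,0,0,1],
  [0,0,0,0,0,0,1],
])

```text
t: 3.0
tcp_pos: [0.5756, 0.1547, 0.0508]
tool_rot: [0.496, 0.868, -0.002, -0.003]
force: [-0.5, -0.7, 0.3]
finger_gap: 1.001
gripper_force: 0.0
```

Call:
drive_tool([
  [0,0,0,0,0,0,-1],
  [0,0,0,0,0,0,-1],
  [0,0,0,0,0,0,-1],
  [0,0,0,0,0,0,-1],
  [0,0,0,0,0,0,-1],
  [0,0,0,0,0,0,-1],
  [0,0,0,0,0,0,-1],
  [0,0,0,0,0,0,-1],
], newtons=40)

```text
t: 3.8
tcp_pos: [0.5797, 0.1531, 0.0537]
tool_rot: [0.497, 0.868, -0.0, 0.001]
force: [0.1, 0.5, -0.5]
finger_gap: -0.001
gripper_force: 0.0
```

Run:
```python
from p import *
d=snap('wrist'); save(d['image'],'w2.png',1.5); print(d['s']['force'],d['s']['tcp_pos'])
import pickle; pickle.dump(d,open('wrist2.pkl','wb'))
```

```text
[ 0.05833198  0.54004791 -0.46936234] [0.57973292 0.15307929 0.05370283]
```

View pics/w2.png

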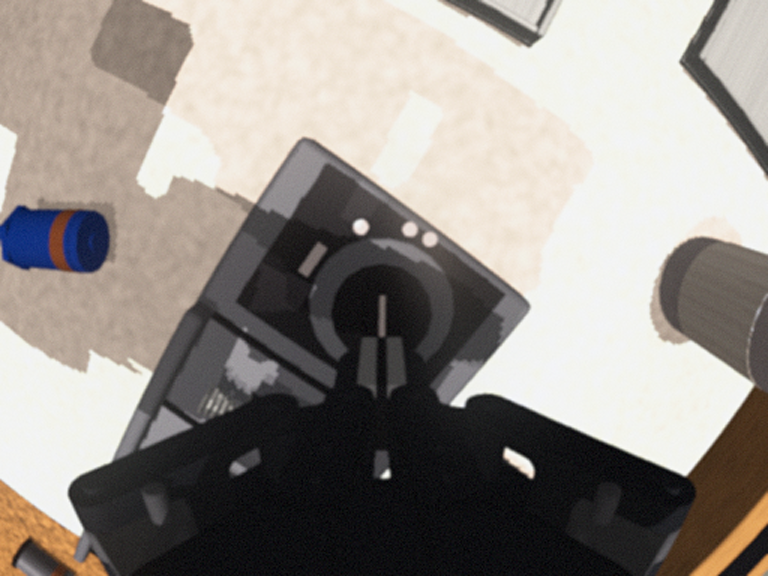

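Run:
```python
from p import *
import pickle
d=pickle.load(open('wrist2.pkl','rb')); P=depthpts(d); r=R.from_quat(d['s']['tool_rot']); 
for u,v in[(255,190),(255,200),(255,210),(255,220),(245,230),(265,230),(255,230),(255,235),(245,240),(265,240),(245,255),(265,255),(255,255),(240,200),(215,205),(295,205)]:
    q=P[v,u]; print((u,v),q.round(4),'tool',r.inv().apply(q-d['s']['tcp_pos']).round(4),d['image'][v,u], d['z_map'][v,u].round(4))
a=d['image'][180:280,205:305]; a=np.clip(a.astype(float)*2.2,0,255).astype(np.uint8); save(cv2.resize(a,(590,590),interpolation=cv2.INTER_CUBIC),'k2.png',1)
```

```text
(255, 190) [0.5686 0.1733 0.058 ] tool [ 0.023   0.0006 -0.0044] [21 22 19] 0.1615
(255, 200) [0.5704 0.1701 0.0645] tool [ 0.0194  0.0006 -0.0108] [109 104  99] 0.1563
(255, 210) [0.5732 0.1654 0.0648] tool [ 0.0139  0.0006 -0.0111] [111 101 101] 0.1575
(255, 220) [0.5761 0.1605 0.0648] tool [ 0.0082  0.0006 -0.0112] [109  99  96] 0.159
(245, 230) [0.5712 0.1592 0.0814] tool [ 0.0095 -0.0043 -0.0277] [67 67 64] 0.1427
(265, 230) [0.5793 0.1643 0.0822] tool [ 0.0098  0.0054 -0.0285] [68 64 64] 0.1419
(255, 230) [0.5753 0.1617 0.0817] tool [ 0.0096  0.0006 -0.028 ] [14 13 15] 0.1424
(255, 235) [0.5749 0.1624 0.0892] tool [ 0.0104  0.0005 -0.0355] [12 12 10] 0.1349
(245, 240) [0.5713 0.1597 0.0935] tool [ 0.0099 -0.0039 -0.0398] [68 66 67] 0.1309
(265, 240) [0.5791 0.164  0.0931] tool [ 0.0097  0.005  -0.0394] [69 67 65] 0.1314
(245, 255) [0.5716 0.16   0.108 ] tool [ 0.01   -0.0035 -0.0543] [72 70 70] 0.1169
(265, 255) [0.5786 0.1638 0.1074] tool [ 0.0097  0.0045 -0.0537] [67 65 66] 0.1176
(255, 255) [0.5751 0.1619 0.1076] tool [ 0.0099  0.0005 -0.054 ] [18 15 17] 0.1173
(240, 200) [0.5673 0.1568 0.0336] tool [ 0.0096 -0.0089  0.0201] [24 23 23] 0.1887
(215, 205) [0.5554 0.1431 0.0263] tool [ 0.0037 -0.026   0.0274] [56 56 56] 0.1974
(295, 205) [0.6018 0.17   0.0255] tool [0.0034 0.0276 0.0282] [69 65 67] 0.1981
```

View pics/k2.png

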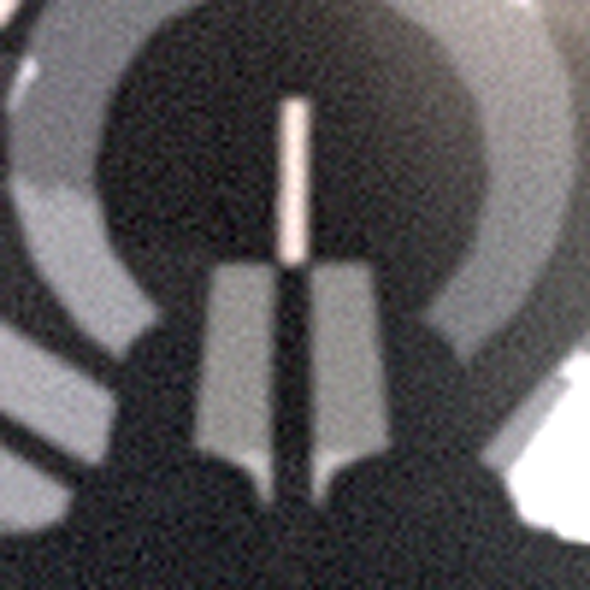

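Run:
```python
from p import *
import pickle
d=pickle.load(open('wrist2.pkl','rb')); P=depthpts(d); r=R.from_quat(d['s']['tool_rot']); 
T=r.inv().apply((P-d['s']['tcp_pos']).reshape(-1,3)).reshape(P.shape)
for v in range(192,250,4): print(v,[tuple((T[v,u]*1000).round().astype(int)) for u in range(222,290,6)])
```

```text
192 [(np.int64(12), np.int64(-21), np.int64(29)), (np.int64(15), np.int64(-16), np.int64(20)), (np.int64(14), np.int64(-13), np.int64(21)), (np.int64(15), np.int64(-9), np.int64(20)), (np.int64(23), np.int64(-4), np.int64(-8)), (np.int64(23), np.int64(-1), np.int64(-8)), (np.int64(23), np.int64(2), np.int64(-9)), (np.int64(23), np.int64(5), np.int64(-7)), (np.int64(15), np.int64(10), np.int64(20)), (np.int64(15), np.int64(14), np.int64(20)), (np.int64(13), np.int64(18), np.int64(26)), (np.int64(12), np.int64(23), np.int64(29))]
196 [(np.int64(10), np.int64(-21), np.int64(27)), (np.int64(12), np.int64(-16), np.int64(19)), (np.int64(12), np.int64(-13), np.int64(20)), (np.int64(13), np.int64(-9), np.int64(19)), (np.int64(21), np.int64(-4), np.int64(-10)), (np.int64(21), np.int64(-1), np.int64(-10)), (np.int64(21), np.int64(2), np.int64(-10)), (np.int64(21), np.int64(5), np.int64(-9)), (np.int64(12), np.int64(10), np.int64(20)), (np.int64(12), np.int64(14), np.int64(20)), (np.int64(12), np.int64(18), np.int64(20)), (np.int64(10), np.int64(23), np.int64(28))]
200 [(np.int64(7), np.int64(-
[... 6237 characters left out ...]
np.int64(7), np.int64(-36)), (np.int64(6), np.int64(10), np.int64(-36)), (np.int64(6), np.int64(13), np.int64(-36)), (np.int64(-27), np.int64(24), np.int64(32))]
248 [(np.int64(-31), np.int64(-23), np.int64(33)), (np.int64(6), np.int64(-12), np.int64(-40)), (np.int64(6), np.int64(-9), np.int64(-39)), (np.int64(10), np.int64(-6), np.int64(-48)), (np.int64(10), np.int64(-3), np.int64(-48)), (np.int64(10), np.int64(-1), np.int64(-47)), (np.int64(10), np.int64(2), np.int64(-48)), (np.int64(10), np.int64(4), np.int64(-48)), (np.int64(6), np.int64(7), np.int64(-40)), (np.int64(6), np.int64(10), np.int64(-40)), (np.int64(6), np.int64(13), np.int64(-40)), (np.int64(-31), np.int64(25), np.int64(33))]
```

The wrist depth shows the closed fingertips about 25 mm behind the reported TCP, above the bar's top, so the fingers closed on air. I'll open them, go down by small steps and watch the force.

Call:
drive_tool([
  [0,0,0,0,0,0,0],
  [0,0,0,0,0,0,0],
  [0,0,0,0,0,0,0],
  [0,0,0.005,0,0,0,0],
  [0,0,0.005,0,0,0,0],
  [0,0,0.005,0,0,0,0],
  [0,0,0.005,0,0,0,0],
  [0,0,0,0,0,0,0],
])

```text
t: 4.65
tcp_pos: [0.579, 0.153, 0.0326]
tool_rot: [0.497, 0.868, -0.001, 0.0]
force: [0.4, 0.7, 0.1]
finger_gap: 0.499
gripper_force: 0.0
```

Run:
```python
from p import *
d=snap('wrist'); P=depthpts(d); s=d['s']; r=R.from_quat(s['tool_rot']); print(s['tcp_pos'],s['force'],s['finger_gap'])
T=r.inv().apply((P-s['tcp_pos']).reshape(-1,3)).reshape(P.shape)
save(d['image'],'w3.png',1.5)
# finger front faces: tool x near .01, |y|<.04
m=(d['z_map']>0)&(abs(T[...,0]-.009)<.003)&(abs(T[...,1])<.06)&(T[...,2]<.0)&(T[...,2]>-.06)
for sgn in(-1,1):
    k=m&(np.sign(T[...,1])==sgn)&(abs(T[...,1])>.012); q=T[k]; print(sgn,k.sum(),'max z',np.sort(q[:,2])[-6:].round(3),'y',np.percentile(q[:,1],[1,99]).round(3))
```

```text
[0.57900145 0.15304388 0.03264354] [0.36599739 0.66800982 0.12482856] 0.4989809964831648
-1 849 max z [-0. -0. -0. -0. -0. -0.] y [-0.034 -0.012]
1 858 max z [-0. -0. -0. -0. -0. -0.] y [0.013 0.034]
```

View pics/w3.png

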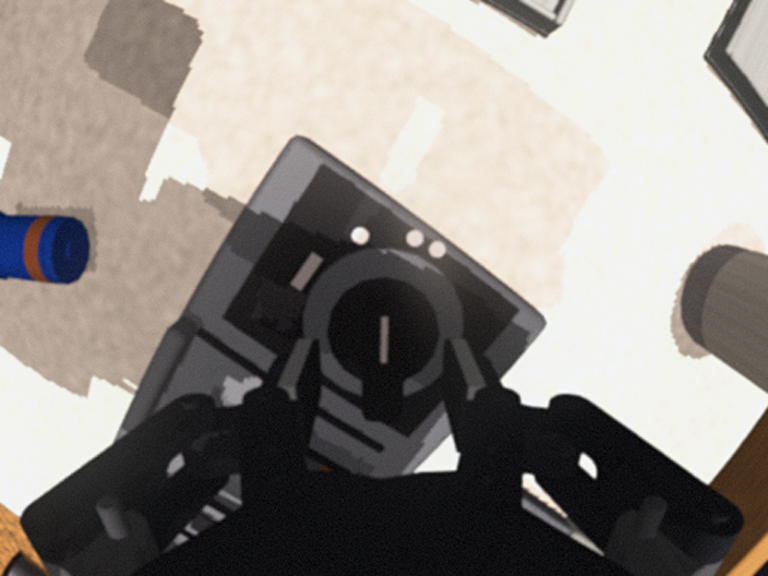

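Run:
```python
from p import *
d=snap('wrist'); P=depthpts(d); s=d['s']; r=R.from_quat(s['tool_rot'])
T=r.inv().apply((P-s['tcp_pos']).reshape(-1,3)).reshape(P.shape)
for v in range(216,262,4): print(v,[((T[v,u]*1000).round().astype(int)).tolist() for u in (192,198,203,207,255,298,303,308,313)])
```

```text
216 [[2, -39, 12], [1, -35, 13], [3, -31, 8], [4, -28, 7], [18, 1, -31], [4, 26, 6], [3, 30, 7], [3, 33, 9], [1, 37, 13]]
220 [[-1, -39, 12], [-1, -35, 12], [1, -31, 7], [1, -29, 8], [16, 1, -31], [1, 27, 8], [1, 30, 7], [0, 33, 9], [-1, 37, 12]]
224 [[-4, -39, 12], [-4, -35, 12], [-2, -31, 9], [-2, -29, 8], [14, 1, -30], [-1, 27, 6], [-2, 30, 7], [-4, 34, 11], [-4, 37, 12]]
228 [[-7, -40, 14], [10, -27, -27], [10, -25, -27], [10, -23, -26], [12, 1, -31], [9, 22, -25], [10, 24, -27], [10, 26, -27], [-7, 38, 13]]
232 [[-9, -40, 12], [10, -26, -32], [10, -24, -32], [9, -22, -30], [11, 1, -32], [9, 21, -29], [10, 23, -31], [10, 26, -32], [-9, 38, 12]]
236 [[6, -31, -27], [10, -26, -36], [10, -23, -36], [10, -22, -36], [9, 1, -33], [6, 22, -27], [10, 23, -36], [10, 25, -36], [10, 27, -36]]
240 [[10, -28, -40], [10, -25, -40], [10, -23, -40], [8, -22, -37], [6, 1, -31], [5, 22, -29], [10, 22, -41], [10, 24, -40], [10, 26, -41]]
244 [[67, 0, -160], [10, -24, -45], [10, -22, -45], [6, -22, -37], [3, 1, -30], [3, 22, -30], [10, 21, -44], [10, 24, -44], [9, 26, -43]]
248 [[10, -26, -48], [10, -24, -48], [10, -21, -48], [5, -21, -39], [1, 1, -31], [1, 22, -30], [9, 21, -46], [9, 23, -47], [10, 25, -49]]
252 [[10, -26, -52], [10, -23, -52], [9, -21, -51], [4, -21, -41], [-1, 1, -31], [-2, 22, -30], [7, 21, -47], [10, 22, -52], [10, 24, -53]]
256 [[10, -25, -56], [10, -22, -56], [7, -21, -51], [3, -21, -43], [-3, 1, -31], [-1, 21, -35], [5, 21, -46], [10, 22, -55], [9, 24, -54]]
260 [[8, -25, -56], [9, -22, -57], [6, -21, -51], [1, -21, -43], [-5, 1, -31], [-4, 21, -34], [4, 21, -48], [9, 22, -57], [9, 24, -57]]
```

Call:
drive_tool([
  [0,0,0.005,0,0,0,0],
  [0,0,0.005,0,0,0,0],
  [0,0,0.004,0,0,0,0],
  [0,0,0,0,0,0,0],
  [0,0,0,0,0,0,-1],
  [0,0,0,0,0,0,-1],
  [0,0,0,0,0,0,-1],
  [0,0,0,0,0,0,-1],
], newtons=40)

```text
t: 5.55
tcp_pos: [0.5798, 0.153, 0.0199]
tool_rot: [0.497, 0.868, -0.0, 0.001]
force: [-0.7, -1.3, 1.3]
finger_gap: 0.153
gripper_force: 40.2
```

Call:
drive_tool([
  [0,0,0,0,0,-8,-1],
  [0,0,0,0,0,-8,-1],
  [0,0,0,0,0,-8,-1],
  [0,0,0,0,0,-8,-1],
  [0,0,0,0,0,-8,-1],
  [0,0,0,0,0,-8,-1],
  [0,0,0,0,0,-7,-1],
  [0,0,0,0,0,0,-1],
  [0,0,0,0,0,0,-1],
])

```text
t: 6.45
tcp_pos: [0.5811, 0.1556, 0.0204]
tool_rot: [0.043, 0.999, 0.002, 0.002]
force: [0.2, 5.6, 0.6]
finger_gap: 0.153
gripper_force: 49.5
```

Run:
```python
from p import *
s=manip.sense(); r=R.from_quat(s['tool_rot']).as_matrix(); print(np.degrees(np.arctan2(r[1,1],r[0,1])),s['force'],s['ft_torque'],s['finger_gap'],s['gripper_force'])
```

```text
85.07742226643721 [0.15194435 5.58827923 0.56546715] [ 1.0096472  -0.30144445 -0.72914372] 0.15318246655268122 49.51200842857361
```

```bash
cat >> p.py <<'E'
OFF=np.array([0,0,.033])   # cell centre -> tcp along tool z (fingertips sit 25 mm behind tcp, 8 mm past the cell axis)
def planC(wps,start=None,off=OFF):
    s=manip.sense(); r=R.from_quat(s['tool_rot']); p=np.array(s['tcp_pos']); c=p-r.apply(off)
    out=[]
    for pos,rt,n,g in wps:
        if n is None:
            n=int(max(1,np.ceil(np.linalg.norm(pos-c)/.044),np.ceil(np.degrees((r.inv()*rt).magnitude())/8)))
        c0,r0=c,r; dv=(r0.inv()*rt).as_rotvec()
        for i in range(1,n+1):
            tr=r0*R.from_rotvec(dv*i/n); tp=c0+(pos-c0)*i/n+tr.apply(off)
            t=np.round(r.inv().apply(tp-p),3); w=np.round(np.degrees((r.inv()*tr).as_rotvec()),1)
            assert np.linalg.norm(t)<.0501, t
            out.append([float(v) for v in t]+[float(v) for v in w]+[g]); p=p+r.apply(t); r=r*R.from_rotvec(np.radians(w))
        c=p-r.apply(off)
    for i in range(0,len(out),10):
        print('['+', '.join('['+', '.join(f'{v:g}' for v in np.array(o)+0.)+']' for o in out[i:i+10])+']')
    print('end tcp',p.round(4),'C',c.round(4))
def bay(b,x,z): return ch(x,BY[b],.0405+z)
def state():
    s=manip.sense(); r=R.from_quat(s['tool_rot']); c=s['tcp_pos']-r.apply(-OFF)*-1; m=r.as_matrix()
    c=s['tcp_pos']-r.apply(OFF); q=[(c-O)@EX,(c-O)@EY,c[2]-.0405]
    print('t',round(s['t'],2),'C',c.round(4),'charger',np.round(q,4),'yawy',np.degrees(np.arctan2(m[1,1],m[0,1])).round(1),'tiltz',np.degrees(np.arccos(-m[2,2])).round(1),'gap',round(s['finger_gap'],3),'gf',round(s['gripper_force'],1),'F',s['force'].round(1),'q6',s['q'].round(2))
E
python3 - <<'E'
from p import *
state(); s=manip.sense(); c=s['tcp_pos']-R.from_quat(s['tool_rot']).apply(OFF)
planC([(c,rotc(90),2,.3),(c+[0,0,.07],rotc(90),None,.3),(bay(4,0,.09),rotc(90),None,.3)])
E
```

```text
t 6.45 C [0.581  0.1555 0.0534] charger [-0.0018  0.136   0.0129] yawy 85.1 tiltz 0.4 gap 0.153 gf 49.5 F [0.2 5.6 0.6] q6 [ 0.07  0.76  1.63  0.    0.74 -1.41]
[[0, 0, 0, 0.1, 0.1, 0.4, 0.3], [0, 0, 0, 0.1, 0.2, 0.5, 0.3], [0, 0, -0.035, 0, 0, 0, 0.3], [0, 0, -0.035, 0, 0, 0, 0.3], [-0.001, -0.042, -0.004, 0, 0, 0, 0.3], [-0.001, -0.042, -0.003, 0, 0, 0, 0.3]]
end tcp [0.5746 0.0718 0.0974] C [0.5747 0.0718 0.1304]
```

Call:
drive_tool([
  [0,0,0,0,0,0.5,0.3],
  [0,0,0,0,0,0.5,0.3],
  [0,0,0,0,0,0,0.3],
  [0,0,-0.035,0,0,0,0.3],
  [0,0,-0.035,0,0,0,0.3],
  [-0.001,-0.042,-0.004,0,0,0,0.3],
  [-0.001,-0.042,-0.003,0,0,0,0.3],
  [0,0,0,0,0,0,0.3],
  [0,0,0,0,0,0,0.3],
])

```text
t: 7.35
tcp_pos: [0.5734, 0.0683, 0.0969]
tool_rot: [0.05, 0.999, -0.0, 0.001]
force: [0.4, -1.1, 0.4]
finger_gap: 0.648
gripper_force: 0.0
```

```bash
cat > look.py <<'E'
from p import *
import pickle,sys
def look(tag):
    d=snap('wrist'); s=d['s']; P=depthpts(d); ok=d['z_map']>0; p=P[ok]; c=d['image'][ok].astype(float)
    q=np.c_[(p-O)@EX,(p-O)@EY,p[:,2]]
    pickle.dump((d,q,c),open(tag+'.pkl','wb')); save(d['image'],tag+'.png',1.5)
    k=(q[:,2]>.058)&(q[:,2]<.068)&(q[:,1]>.1)&(q[:,1]<.18)&(abs(q[:,0])<.06); z=q[k]
    if k.sum()>20:
        w,V=np.linalg.eigh(np.cov(z[:,:2].T)); print('knob',k.sum(),z.mean(0).round(4),'ang',np.degrees(np.arctan2(V[1,1],V[0,1])).round(1))
    for b,y in BY.items():
        L=q[(abs(q[:,2]-.0625)<.003)&(abs(q[:,1]-y)<.02)&(q[:,0]>.015)&(q[:,0]<.06)]
        if len(L)>20: print('lip',b,len(L),'x',np.percentile(L[:,0],[3,97]).round(4),'y',np.percentile(L[:,1],[3,97]).round(4),np.percentile(L[:,1],[3,97]).mean().round(4))
        T=q[(q[:,2]>.05)&(q[:,2]<.0605)&(abs(q[:,1]-y)<.02)&(q[:,0]<.03)&(q[:,0]>-.05)]
        if len(T)>20: print('cell',b,len(T),'x',np.percentile(T[:,0],[1,99]).round(4),'y',np.percentile(T[:,1],[3,97]).mean().round(4),'zmax',np.percentile(T[:,2],98).round(4))
    return d,q,c
if __name__=='__main__': state(); look(sys.argv[1])
E
python3 look.py w4
python3 - <<'E'
from p import *
planC([(bay(4,0,0),rotc(90),3,.3)])
E
```

```text
t 7.35 C [0.5734 0.0683 0.1299] charger [-0.0005  0.0485  0.0894] yawy 84.2 tiltz 0.1 gap 0.648 gf 0.0 F [ 0.4 -1.1  0.4] q6 [-0.07  0.62  1.66 -0.    0.86 -1.54]
knob 1014 [-0.0055  0.1337  0.0628] ang 179.5
lip 1 290 x [0.0246 0.035 ] y [-0.1522 -0.1256] -0.1389
lip 2 417 x [0.0248 0.0358] y [-0.0882 -0.0621] -0.0751
cell 2 1997 x [-0.0302  0.027 ] y -0.0745 zmax 0.058
lip 3 126 x [0.0248 0.0354] y [-0.0254 -0.016 ] -0.0207
lip 4 561 x [0.0252 0.0356] y [0.0394 0.065 ] 0.0522
cell 4 2798 x [-0.0301  0.027 ] y 0.0522 zmax 0.058
[[0, 0.001, 0.03, 0, 0, 0, 0.3], [0, 0.001, 0.029, 0, 0, 0.1, 0.3], [-0.001, 0, 0.03, 0, 0.1, 0, 0.3]]
end tcp [0.5746 0.071  0.0077] C [0.5746 0.071  0.0407]
```

View pics/w4.png

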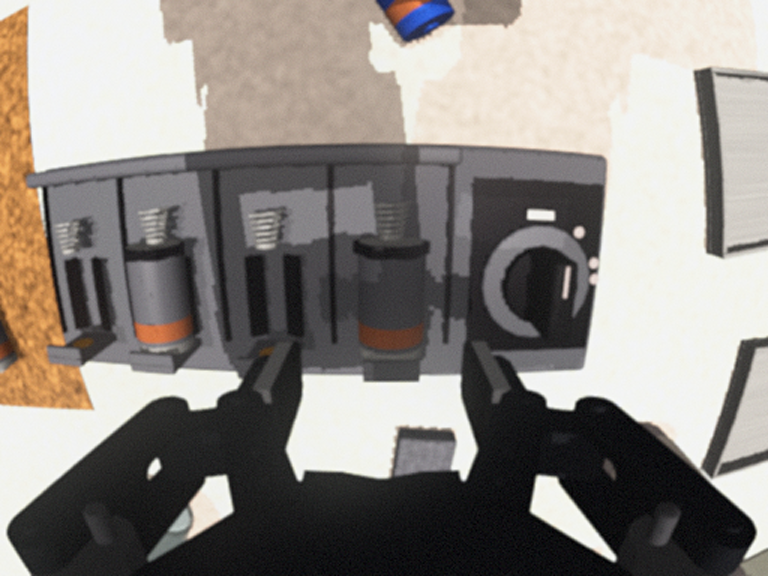

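Wrist view: knob bar along charger x with its pointer at the bar mark, so it is off. The charged cell in bay 4 lies between the fingers at (390,300). I'll go down, grip, press and swing it out.

Call:
drive_tool([
  [0,0.001,0.03,0,0,0,0.3],
  [0,0.001,0.029,0,0,0.1,0.3],
  [-0.001,0.001,0.03,0,0.1,0,0.3],
  [0,0,0,0,0,0,0.3],
  [0,0,0,0,0,0,-1],
  [0,0,0,0,0,0,-1],
  [0,0,0,0,0,0,-1],
  [0,0,0,0,0,0,-1],
  [0,0,0,0,0,0,-1],
], newtons=70)

```text
t: 8.3
tcp_pos: [0.5755, 0.0728, 0.0089]
tool_rot: [0.05, 0.999, -0.0, 0.001]
force: [-1.0, 3.2, 3.1]
finger_gap: 0.361
gripper_force: 70.4
```

Run:
```python
from p import *
state()
planC([(bay(4,-.0115,.0005),rotc(90),3,-1),(bay(4,-.0115,.015),rotc(90,-30),5,-1),(bay(4,-.012,.027),rotc(90,-30),2,-1),(bay(4,-.012,.08),rotc(90,-30),2,-1)])
```

```text
t 8.3 C [0.5755 0.0728 0.0419] charger [0.0011 0.0531 0.0014] yawy 84.3 tiltz 0.1 gap 0.361 gf 70.4 F [-1.   3.2  3.1] q6 [-0.07  0.77  1.69 -0.    0.69 -1.54]
[[0.004, 0, 0, 0, 0, 0, -1], [0.004, -0.001, 0.001, 0, 0.1, 0, -1], [0.005, 0, 0, 0, 0, 0.1, -1], [-0.004, 0, -0.003, 0, -6, 0, -1], [-0.003, 0, -0.003, 0, -6, 0, -1], [-0.005, 0, -0.003, 0, -6, 0, -1], [-0.004, 0, -0.003, 0, -6, 0, -1], [-0.005, 0, -0.003, 0, -6, 0, -1], [-0.003, 0, -0.005, 0, 0, 0, -1], [-0.002, 0, -0.006, 0, 0, 0, -1]]
[[-0.013, 0, -0.023, 0, 0, 0, -1], [-0.014, 0, -0.023, 0, 0, 0, -1]]
end tcp [0.5788 0.0714 0.0924] C [0.5624 0.0731 0.121 ]
```

Call:
drive_tool([
  [0.004,0,0,0,0,0,-1],
  [0.004,0,0.001,0,0,0,-1],
  [0.004,0,0,0,0,0,-1],
  [0,0,0,0,0,0,-1],
  [-0.004,0,-0.003,0,-6,0,-1],
  [-0.003,0,-0.003,0,-6,0,-1],
  [-0.005,0,-0.003,0,-6,0,-1],
  [-0.004,0,-0.003,0,-6,0,-1],
  [-0.005,0,-0.003,0,-6,0,-1],
  [0,0,0,0,0,0,-1],
])

```text
t: 9.3
tcp_pos: [0.5844, 0.068, 0.0399]
tool_rot: [0.047, 0.975, -0.008, 0.218]
force: [-14.3, -0.9, 4.9]
finger_gap: 0.363
gripper_force: 73.2
```

Run:
```python
from p import *
state()
planC([(bay(4,-.012,.027),rotc(90,-30),2,-1),(bay(4,-.012,.08),rotc(90,-30),2,-1)])
d=snap('side'); save(d['image'][160:280,190:320],'s5.png',4)
```

```text
t 9.3 C [0.5704 0.0692 0.0697] charger [-0.0035  0.0491  0.0292] yawy 84.5 tiltz 25.2 gap 0.363 gf 73.2 F [-14.3  -0.9   4.9] q6 [-0.07  0.69  2.   -0.52  0.01 -1.03]
[[0.003, 0.001, -0.001, 0.2, -2.4, 0.1, -1], [0.003, 0.001, -0.001, 0.2, -2.4, 0.1, -1], [-0.013, 0, -0.023, 0, 0, 0, -1], [-0.014, 0, -0.023, 0, 0, 0, -1]]
end tcp [0.5788 0.0706 0.0923] C [0.5624 0.0723 0.1209]
```

View pics/s5.png

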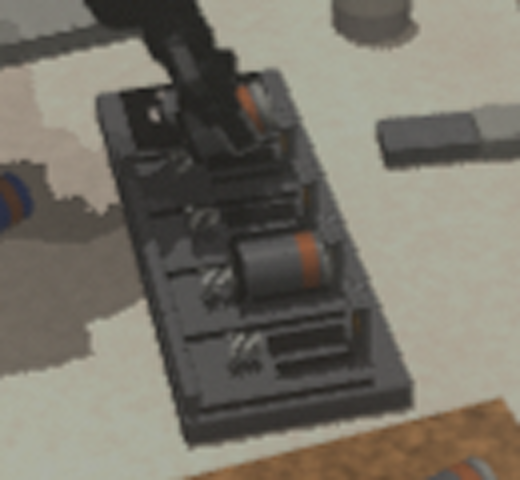

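Joint 5 reached its 0 limit at 25° of tilt, with the nub already above lip height. I'll lift gently and check. From here on I'll grasp with the tool leaning about 15° the other way to keep wrist range.

Call:
drive_tool([
  [-0.004,0,-0.009,0,0,0,-1],
  [-0.004,0,-0.009,0,0,0,-1],
  [-0.005,0,-0.009,0,0,0,-1],
  [-0.005,0,-0.009,0,0,0,-1],
])

```text
t: 9.75
tcp_pos: [0.5935, 0.0677, 0.0782]
tool_rot: [0.048, 0.973, -0.007, 0.226]
force: [0.4, -0.5, -1.9]
finger_gap: 0.36
gripper_force: 72.2
```

Run:
```python
from p import *
state()
d=snap('side'); P=depthpts(d); q=np.c_[(P-O).reshape(-1,3)@EX,(P-O).reshape(-1,3)@EY,P.reshape(-1,3)[:,2]]
save(d['image'][120:280,170:340],'s6.png',3.4)
```

```text
t 9.75 C [0.579  0.0689 0.1079] charger [0.005  0.0496 0.0674] yawy 84.5 tiltz 26.2 gap 0.36 gf 72.2 F [ 0.4 -0.5 -1.9] q6 [-0.07  0.62  1.97 -0.05  0.1  -1.5 ]
```

View pics/s6.png

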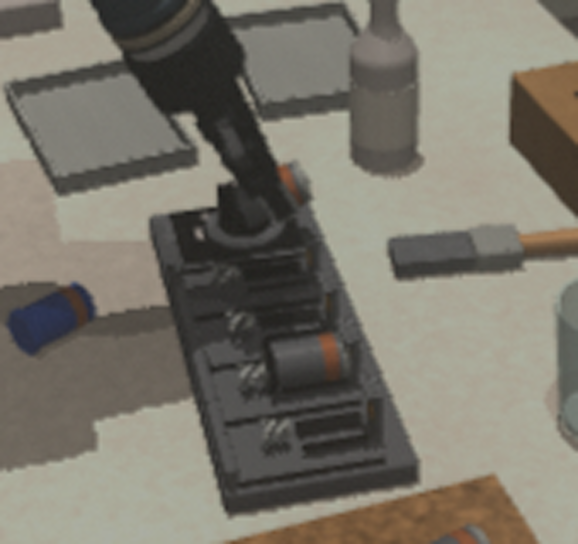

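Side view: the cell is out, held nub up at (290,185), and bay 4 is empty. I'll carry it to the tray.

Run:
```python
from p import *
s=manip.sense(); c=s['tcp_pos']-R.from_quat(s['tool_rot']).apply(OFF)
planC([(c+[0,0,.05],rotc(90,-15),2,-1),(np.array([.507,.345,.16]),rot(88),None,-1),(np.array([.507,.345,.06]),rot(88),3,-1)])
```

```text
[[-0.008, 0, -0.023, 0.3, 5.7, 0.1, -1], [-0.005, 0, -0.023, 0.2, 5.7, 0, -1], [0.015, 0.038, -0.004, -0.1, 2.1, -0.5, -1], [0.015, 0.039, -0.003, 0, 2.2, -0.6, -1], [0.014, 0.038, -0.003, -0.1, 2.1, -0.5, -1], [0.015, 0.039, -0.002, -0.1, 2.2, -0.5, -1], [0.014, 0.038, -0.002, -0.1, 2.1, -0.6, -1], [0.013, 0.039, -0.001, 0, 2.2, -0.5, -1], [0.014, 0.039, 0, -0.1, 2.1, -0.5, -1], [0, 0, 0.033, 0, 0, 0, -1]]
[[0, 0, 0.034, 0, 0, 0, -1], [0, 0, 0.033, 0, 0, 0, -1]]
end tcp [0.5068 0.3448 0.0268] C [0.5068 0.3448 0.0598]
```

Call:
drive_tool([
  [-0.008,0,-0.023,0.3,5.7,0.1,-1],
  [-0.005,0,-0.023,0.2,5.7,0,-1],
  [0.015,0.038,-0.004,-0.1,2.1,-0.5,-1],
  [0.015,0.039,-0.003,0,2.2,-0.6,-1],
  [0.014,0.038,-0.003,-0.1,2.1,-0.5,-1],
  [0.015,0.039,-0.002,-0.1,2.2,-0.5,-1],
  [0.014,0.038,-0.002,-0.1,2.1,-0.6,-1],
  [0.013,0.039,-0.001,0,2.2,-0.5,-1],
  [0.014,0.039,0,-0.1,2.1,-0.5,-1],
  [0,0,0.033,0,0,0,-1],
])

```text
t: 10.8
tcp_pos: [0.51, 0.3512, 0.093]
tool_rot: [0.016, 1.0, 0.003, 0.008]
force: [0.3, -0.8, -1.8]
finger_gap: 0.364
gripper_force: 72.3
```

Call:
drive_tool([
  [0,0,0.034,0,0,0,-1],
  [0,0,0.033,0,0,0,-1],
  [0,0,0,0,0,0,-1],
  [0,0,0,0,0,0,-1],
])

```text
t: 11.2
tcp_pos: [0.5067, 0.3445, 0.0219]
tool_rot: [0.018, 1.0, -0.001, 0.002]
force: [0.5, 0.1, -0.4]
finger_gap: 0.357
gripper_force: 72.3
```

```bash
cat > held.py <<'E'
from p import *
def held(cams=('side','scene')):
    """tilt of held cell: copper ring centroid + all pts near C, relative to C, in tool-yaw frame"""
    s=manip.sense(); r=R.from_quat(s['tool_rot']); c=s['tcp_pos']-r.apply(OFF)
    for n in cams:
        d=snap(n); P=depthpts(d); T=r.inv().apply((P-c).reshape(-1,3)).reshape(P.shape)
        im=d['image'].astype(float); ok=(d['z_map']>0)&(np.abs(T)<.05).all(-1)
        cu=ok&(im[...,0]-im[...,2]>30); cu&=(np.linalg.norm(T,axis=-1)<.045)
        if cu.sum()<4: print(n,'no copper');continue
        print(n,'copper',cu.sum(),'tool-frame rel C',T[cu].mean(0).round(4),'lo/hi',T[cu].min(0).round(3),T[cu].max(0).round(3))
if __name__=='__main__':
    state(); held()
E
python3 held.py
```

```text
t 11.2 C [0.5066 0.3446 0.0549] charger [-0.0949  0.3166  0.0144] yawy 87.9 tiltz 0.2 gap 0.357 gf 72.3 F [ 0.5  0.1 -0.4] q6 [ 0.42  0.77  1.6  -0.    0.77 -1.12]
side no copper
scene copper 13 tool-frame rel C [-0.0131 -0.0082 -0.0099] lo/hi [-0.018 -0.019 -0.016] [-0.008  0.007  0.005]
```

Call:
drive_tool([
  [0,0,0.012,0,0,0,-1],
  [0,0,0.012,0,0,0,-1],
  [0,0,0.008,0,0,0,-1],
  [0,0,0,0,0,0,-1],
  [0,0,0,0,0,0,-1],
])

```text
t: 11.8
tcp_pos: [0.5061, 0.345, -0.0091]
tool_rot: [0.018, 1.0, -0.0, 0.002]
force: [-2.6, -0.6, 8.4]
finger_gap: 0.365
gripper_force: 74.1
```

Run:
```python
from p import *
state()
EYZ=np.array([.507,.345,.10])
planC([(EYZ,rot(88),2,0.1),(bay(2,0,.09),rotc(90),None,.1),(bay(2,0,.03),rotc(90,15),2,.1)])
```

```text
t 11.8 C [0.506  0.345  0.0239] charger [-0.0955  0.317  -0.0166] yawy 88.0 tiltz 0.2 gap 0.365 gf 74.1 F [-2.6 -0.6  8.4] q6 [ 0.42  0.82  1.6  -0.    0.71 -1.12]
[[-0.001, 0, -0.038, 0, 0.1, 0, 0.1], [0, 0, -0.038, 0, 0.1, 0, 0.1], [-0.007, -0.04, -0.003, 0, 0, 0.4, 0.1], [-0.007, -0.04, -0.003, 0, 0, 0.4, 0.1], [-0.007, -0.039, -0.003, 0, 0, 0.3, 0.1], [-0.008, -0.04, -0.003, 0, 0, 0.4, 0.1], [-0.008, -0.04, -0.003, 0, 0, 0.4, 0.1], [-0.008, -0.039, -0.003, 0, 0, 0.4, 0.1], [-0.009, -0.04, -0.003, 0, 0, 0.3, 0.1], [-0.008, -0.04, -0.003, 0, 0, 0.4, 0.1]]
[[-0.009, -0.039, -0.003, 0, 0, 0.4, 0.1], [-0.009, -0.039, -0.004, 0, 0, 0.4, 0.1], [0.004, 0, 0.03, 0, 7.5, 0, 0.1], [0, 0, 0.03, 0, 7.5, 0, 0.1]]
end tcp [ 0.5531 -0.0547  0.0382] C [ 0.5616 -0.0555  0.0701]
```

Call:
drive_tool([
  [0,0,0,0,0,0,0.1],
  [0,0,0,0,0,0,0.1],
  [0,0,0,0,0,0,0.1],
  [0,0,-0.038,0,0,0,0.1],
  [0,0,-0.038,0,0,0,0.1],
  [-0.007,-0.04,-0.003,0,0,0.4,0.1],
  [-0.007,-0.04,-0.003,0,0,0.4,0.1],
  [0,0,0,0,0,0,0.1],
])

```text
t: 12.6
tcp_pos: [0.5182, 0.2607, 0.0726]
tool_rot: [0.027, 1.0, -0.001, 0.002]
force: [0.6, -0.5, -0.0]
finger_gap: 0.549
gripper_force: 0.0
```

Run:
```python
from p import *
state()
d=snap('wrist'); P=depthpts(d); im=d['image'].astype(float); ok=d['z_map']>0
cu=ok&(im[...,0]-im[...,2]>35)&(im[...,0]-im[...,1]>20)&(P[...,1]>.25)
print('tray copper',cu.sum(),P[cu].mean(0).round(3),P[cu].max(0).round(3))
m=ok&(P[...,2]>.022)&(P[...,2]<.05)&(abs(P[...,0]-.507)<.06)&(abs(P[...,1]-.39)<.085); print('cell pts',m.sum(),P[m].min(0).round(3),P[m].max(0).round(3))
w=ok&(P[...,2]>.016)&(P[...,2]<.024)&(P[...,1]>.27)&(P[...,1]<.5)&(P[...,0]<.6)&(P[...,0]>.42); print('tray walls',P[w].min(0).round(3),P[w].max(0).round(3))
planC([(bay(2,0,.09),rotc(90),None,.1),(bay(2,0.001,.03),rotc(90,15),2,.1)])
```

```text
t 12.6 C [0.518  0.2607 0.1056] charger [-0.075   0.2344  0.0651] yawy 86.9 tiltz 0.3 gap 0.549 gf 0.0 F [ 0.6 -0.5 -0. ] q6 [ 0.27  0.66  1.66 -0.    0.81 -1.24]
tray copper 573 [0.515 0.339 0.033] [0.567 0.359 0.038]
cell pts 3307 [0.469 0.327 0.022] [0.53  0.363 0.039]
tray walls [0.437 0.292 0.016] [0.576 0.49  0.024]
[[-0.008, -0.039, -0.003, 0, 0, 0.3, 0.1], [-0.007, -0.04, -0.003, 0, 0.1, 0.4, 0.1], [-0.008, -0.039, -0.003, 0, 0, 0.3, 0.1], [-0.009, -0.04, -0.004, 0, 0, 0.4, 0.1], [-0.008, -0.039, -0.003, 0, 0.1, 0.3, 0.1], [-0.009, -0.039, -0.003, 0, 0, 0.4, 0.1], [-0.009, -0.039, -0.003, 0, 0, 0.3, 0.1], [-0.009, -0.039, -0.003, 0, 0.1, 0.3, 0.1], [0.004, 0, 0.03, 0, 7.5, 0, 0.1], [0, 0, 0.029, 0, 7.5, 0, 0.1]]
end tcp [ 0.5536 -0.0548  0.0387] C [ 0.5622 -0.0556  0.0705]
```

Call:
drive_tool([
  [-0.008,-0.039,-0.003,0,0,0.3,0.1],
  [-0.007,-0.04,-0.003,0,0.1,0.4,0.1],
  [-0.008,-0.039,-0.003,0,0,0.3,0.1],
  [-0.009,-0.04,-0.004,0,0,0.4,0.1],
  [-0.008,-0.039,-0.003,0,0.1,0.3,0.1],
  [-0.009,-0.039,-0.003,0,0,0.4,0.1],
  [-0.009,-0.039,-0.003,0,0,0.3,0.1],
  [-0.009,-0.038,-0.003,0,0.1,0.3,0.1],
  [0.004,0,0.03,0,7.5,0,0.1],
  [0,0,0.029,0,7.5,0,0.1],
])

```text
t: 13.65
tcp_pos: [0.5556, -0.0527, 0.0392]
tool_rot: [0.049, 0.99, 0.006, -0.131]
force: [0.5, 0.4, -0.1]
finger_gap: 0.551
gripper_force: 0.0
```

```bash
sed -i 's/^BY=.*/BY={1:-.1393,2:-.0753,3:-.0113,4:.0527}/' p.py; python3 look.py w7
python3 - <<'E'
from p import *
planC([(bay(2,0,0),rotc(90,15),2,.1),(bay(2,0,0),rotc(90,15),5,-1),(bay(2,-.0115,.000),rotc(90,15),3,-1)])
E
```

```text
t 13.65 C [ 0.5642 -0.0536  0.071 ] charger [ 0.0026 -0.0737  0.0305] yawy 84.3 tiltz 15.1 gap 0.551 gf 0.0 F [ 0.5  0.4 -0.1] q6 [-0.27  0.79  1.52 -0.05  1.1  -1.71]
lip 2 1081 x [0.0249 0.0357] y [-0.0888 -0.063 ] -0.0759
cell 2 5051 x [-0.0295  0.026 ] y -0.0758 zmax 0.0579
lip 4 597 x [0.0251 0.0358] y [0.038  0.0643] 0.0511
cell 4 32 x [0.0251 0.0297] y 0.0511 zmax 0.0605
[[-0.002, -0.001, 0.01, 0, -0.4, 0.1, 0.1], [-0.001, -0.001, 0.011, 0, -0.4, 0.1, 0.1], [0, 0, 0, 0, 0, 0, -1], [0, 0, 0, 0, 0, 0, -1], [0, 0, 0, 0, 0, 0, -1], [0, 0, 0, 0, 0, 0, -1], [0, 0, 0, 0, 0, 0, -1], [0.004, 0, 0.001, 0, 0, 0, -1], [0.003, 0, 0.001, 0, 0, 0, -1], [0.004, 0, 0.001, 0, 0, 0, -1]]
end tcp [ 0.5411 -0.0524  0.0082] C [ 0.5496 -0.0533  0.0401]
```

Call:
drive_tool([
  [-0.002,-0.001,0.01,0,-0.4,0.1,0.1],
  [-0.001,-0.001,0.011,0,-0.4,0.1,0.1],
  [0,0,0,0,0,0,0.1],
  [0,0,0,0,0,0,-1],
  [0,0,0,0,0,0,-1],
  [0,0,0,0,0,0,-1],
  [0,0,0,0,0,0,-1],
  [0,0,0,0,0,0,-1],
], newtons=70)

```text
t: 14.5
tcp_pos: [0.5516, -0.0534, 0.0195]
tool_rot: [0.049, 0.991, 0.006, -0.123]
force: [-2.8, -0.7, 8.3]
finger_gap: 0.357
gripper_force: 70.0
```

Run:
```python
from p import *
state()
s=manip.sense(); c=s['tcp_pos']-R.from_quat(s['tool_rot']).apply(OFF)
planC([(c-EX*.012,rotc(90,15),3,-1),(c-EX*.012,rotc(90,15),1,-1),(c-EX*.012+[0,0,.015],rotc(90,-15),5,-1)])
planC([(c-EX*.012+[0,0,.015],rotc(90,-15),5,-1),(c-EX*.013+[0,0,.027],rotc(90,-15),2,-1),(c-EX*.012+[0,0,.09],rotc(90,-15),2,-1)])
```

```text
t 14.5 C [ 0.5597 -0.0542  0.0514] charger [-0.0018 -0.0747  0.0109] yawy 84.3 tiltz 14.2 gap 0.357 gf 70.0 F [-2.8 -0.7  8.3] q6 [-0.27  0.81  1.55 -0.05  1.03 -1.71]
[[0.004, 0, 0.001, 0, 0.3, 0, -1], [0.004, 0, 0.001, 0, 0.2, 0, -1], [0.004, 0, 0.001, -0.1, 0.3, 0.1, -1], [0, 0, 0, 0, 0, 0, -1], [-0.003, 0, -0.003, 0, -6, 0, -1], [-0.003, 0, -0.003, 0, -6, 0, -1], [-0.003, 0, -0.003, 0, -6, 0, -1], [-0.004, 0, -0.004, 0, -6, 0, -1], [-0.003, 0, -0.003, 0, -6, 0, -1]]
end tcp [ 0.5558 -0.0538  0.0346] C [ 0.5473 -0.053   0.0665]
[[0, 0, -0.002, 0, -5.8, 0, -1], [-0.001, 0, -0.003, 0, -5.9, 0, -1], [-0.001, 0, -0.003, 0, -5.8, 0.1, -1], [-0.001, 0, -0.004, 0, -5.9, 0, -1], [-0.001, 0, -0.003, -0.1, -5.8, 0, -1], [-0.001, 0, -0.006, 0, 0, 0, -1], [-0.002, 0, -0.006, 0, 0, 0, -1], [-0.008, 0, -0.03, 0, 0, 0, -1], [-0.009, 0, -0.031, 0, 0, 0, -1]]
end tcp [ 0.5564 -0.0539  0.11  ] C [ 0.5479 -0.0531  0.1419]
```

Gripped about 11 mm too high. I'll open, settle and read again.

Call:
drive_tool([
  [0,0,0,0,0,0,0.1],
  [0,0,0,0,0,0,0.1],
  [0,0,0,0,0,0,0.1],
  [0,0,0,0,0,0,0.1],
])

```text
t: 14.9
tcp_pos: [0.5521, -0.0534, 0.0174]
tool_rot: [0.05, 0.991, 0.006, -0.123]
force: [0.0, 1.1, -0.3]
finger_gap: 0.548
gripper_force: 0.0
```

Run:
```python
from p import *
state()
planC([(bay(2,0,0),rotc(90,15),2,.1)])
```

```text
t 14.9 C [ 0.5601 -0.0542  0.0494] charger [-0.0013 -0.0747  0.0089] yawy 84.3 tiltz 14.2 gap 0.548 gf 0.0 F [ 0.   1.1 -0.3] q6 [-0.27  0.81  1.55 -0.05  1.03 -1.71]
[[-0.002, 0, 0.004, 0, 0.4, 0, 0.1], [-0.001, -0.001, 0.004, 0, 0.4, 0, 0.1]]
end tcp [ 0.5529 -0.0545  0.0089] C [ 0.5614 -0.0554  0.0408]
```

Call:
drive_tool([
  [-0.002,0,0.004,0,0.4,0,0.1],
  [-0.001,-0.001,0.004,0,0.4,0,0.1],
  [0,0,0,0,0,0,0.1],
  [0,0,0,0,0,0,-1],
  [0,0,0,0,0,0,-1],
  [0,0,0,0,0,0,-1],
  [0,0,0,0,0,0,-1],
], newtons=70)

```text
t: 15.6
tcp_pos: [0.5526, -0.0536, 0.0089]
tool_rot: [0.05, 0.99, 0.007, -0.131]
force: [0.6, 4.8, -0.6]
finger_gap: 0.364
gripper_force: 69.5
```

Run:
```python
from p import *
state()
```

```text
t 15.6 C [ 0.5611 -0.0545  0.0408] charger [-0.0003 -0.0749  0.0003] yawy 84.2 tiltz 15.0 gap 0.364 gf 69.5 F [ 0.6  4.8 -0.6] q6 [-0.27  0.83  1.54 -0.05  1.04 -1.71]
```

Call:
drive_tool([
  [0.004,0,0.001,0,0,0,-1],
  [0.004,0,0.001,0,0,0,-1],
  [0.004,0,0.001,0,0,0,-1],
  [0,0,0,0,0,0,-1],
  [-0.003,0,-0.003,0,-6,0,-1],
  [-0.003,0,-0.003,0,-6,0,-1],
  [-0.003,0,-0.003,0,-6,0,-1],
  [-0.004,0,-0.004,0,-6,0,-1],
  [-0.003,0,-0.003,0,-6,0,-1],
  [0,0,0,0,0,0,-1],
])

```text
t: 16.6
tcp_pos: [0.5578, -0.0566, 0.0257]
tool_rot: [0.05, 0.99, -0.009, 0.133]
force: [6.5, 0.2, 1.5]
finger_gap: 0.362
gripper_force: 70.1
```

Run:
```python
from p import *
state()
```

```text
t 16.6 C [ 0.5491 -0.0556  0.0576] charger [-0.0121 -0.0773  0.0171] yawy 84.2 tiltz 15.3 gap 0.362 gf 70.1 F [6.5 0.2 1.5] q6 [-0.33  0.69  1.95  0.23  0.25 -2.02]
```

Exactly as planned, with the spring pushing back at 6.5 N. I'll lift it out and carry it to the tray.

Run:
```python
from p import *
s=manip.sense(); c=s['tcp_pos']-R.from_quat(s['tool_rot']).apply(OFF)
planC([(c-EX*.001+[0,0,.012],rotc(90,-15),2,-1),(c+[0,0,.10],rotc(90,-15),2,-1),(np.array([.507,.432,.14]),rot(88,15),None,-1),(np.array([.507,.432,.06]),rot(88,15),2,-1)])
```

```text
[[-0.001, 0, -0.006, -0.1, 0.2, 0, -1], [-0.001, 0, -0.006, -0.1, 0.1, 0.1, -1], [-0.012, 0, -0.042, 0, 0, 0, -1], [-0.012, 0, -0.043, 0, 0, 0, -1], [0.009, 0.04, -0.001, 0, 2.5, -0.3, -1], [0.009, 0.04, 0, 0, 2.5, -0.3, -1], [0.009, 0.04, 0, 0, 2.5, -0.4, -1], [0.008, 0.041, 0.001, 0, 2.5, -0.3, -1], [0.009, 0.04, 0.001, 0, 2.5, -0.3, -1], [0.008, 0.04, 0.001, 0, 2.5, -0.3, -1]]
[[0.008, 0.04, 0.001, 0, 2.5, -0.4, -1], [0.007, 0.041, 0.001, 0, 2.5, -0.3, -1], [0.007, 0.04, 0.002, 0, 2.5, -0.3, -1], [0.007, 0.04, 0.002, 0, 2.5, -0.3, -1], [0.006, 0.041, 0.003, 0, 2.5, -0.4, -1], [0.007, 0.04, 0.002, 0, 2.5, -0.3, -1], [-0.011, 0, 0.039, 0, 0, 0, -1], [-0.01, 0, 0.038, 0, 0, 0, -1]]
end tcp [0.4984 0.4319 0.0285] C [0.5069 0.4316 0.0604]
```

Call:
drive_tool([
  [-0.001,0,-0.006,0,0.2,0,-1],
  [-0.001,0,-0.006,0,0.1,0,-1],
  [-0.012,0,-0.042,0,0,0,-1],
  [-0.012,0,-0.043,0,0,0,-1],
  [0.009,0.04,-0.001,0,2.5,-0.3,-1],
  [0.009,0.04,0,0,2.5,-0.3,-1],
  [0.009,0.04,0,0,2.5,-0.4,-1],
  [0.008,0.041,0.001,0,2.5,-0.3,-1],
  [0.009,0.04,0.001,0,2.5,-0.3,-1],
  [0.008,0.04,0.001,0,2.5,-0.3,-1],
])

```text
t: 17.6
tcp_pos: [0.525, 0.1902, 0.1139]
tool_rot: [0.033, 0.999, -0.004, -0.006]
force: [0.8, -0.9, -0.8]
finger_gap: 0.365
gripper_force: 69.9
```

Call:
drive_tool([
  [0.008,0.04,0.001,0,2.5,-0.4,-1],
  [0.007,0.041,0.001,0,2.5,-0.3,-1],
  [0.007,0.04,0.002,0,2.5,-0.3,-1],
  [0.007,0.04,0.002,0,2.5,-0.3,-1],
  [0.006,0.041,0.003,0,2.5,-0.4,-1],
  [0.007,0.04,0.002,0,2.5,-0.3,-1],
  [-0.005,0,0.019,0,0,0,-1],
  [0,0,0,0,0,0,-1],
  [0,0,0,0,0,0,-1],
  [0,0,0,0,0,0,-1],
])

```text
t: 18.6
tcp_pos: [0.4965, 0.4323, 0.088]
tool_rot: [0.017, 0.991, 0.001, -0.134]
force: [0.1, 0.6, -1.5]
finger_gap: 0.361
gripper_force: 70.0
```

```bash
python3 held.py
python3 - <<'E'
from p import *
planC([(np.array([.507,.435,.023]),rot(88,15),4,-1)])
E
```

```text
t 18.6 C [0.5053 0.432  0.1198] charger [-0.1051  0.4035  0.0793] yawy 88.1 tiltz 15.4 gap 0.361 gf 70.0 F [ 0.1  0.6 -1.5] q6 [ 0.48  0.81  1.27  0.13  1.3  -1.1 ]
side no copper
scene copper 14 tool-frame rel C [-0.0134 -0.0143 -0.0125] lo/hi [-0.018 -0.022 -0.024] [-0.009 -0.003  0.002]
[[-0.007, 0.001, 0.023, 0, -0.1, 0, -1], [-0.006, 0, 0.024, 0, -0.1, 0, -1], [-0.007, 0.001, 0.023, 0, 0, 0, -1], [-0.007, 0.001, 0.024, 0, -0.1, 0, -1]]
end tcp [ 0.4985  0.4355 -0.0093] C [0.5071 0.4352 0.0225]
```

Call:
drive_tool([
  [-0.007,0.001,0.023,0,0,0,-1],
  [-0.006,0,0.024,0,0,0,-1],
  [-0.007,0,0.023,0,0,0,-1],
  [-0.006,0,0.021,0,0,0,-1],
  [0,0,0,0,0,0,-1],
  [0,0,0,0,0,0,-1],
])

```text
t: 19.3
tcp_pos: [0.4978, 0.4341, -0.0065]
tool_rot: [0.017, 0.991, 0.002, -0.134]
force: [-0.5, -0.3, -1.0]
finger_gap: 0.366
gripper_force: 70.1
```

Call:
drive_tool([
  [0,0,0,0,0,0,0],
  [0,0,0,0,0,0,0],
  [0,0,0,0,0,0,0],
  [0.007,0,-0.03,0,0,0,0],
  [0.01,0,-0.04,0,0,0,0],
  [0.01,0,-0.04,0,0,0,0],
  [0,0,-0.04,0,-7,0,1],
  [0,-0.04,0,0,-7,0,1],
  [0,-0.04,0,0,0,0,1],
  [0,0,0,0,0,0,1],
])

```text
t: 20.3
tcp_pos: [0.5065, 0.3502, 0.1461]
tool_rot: [0.017, 1.0, -0.001, -0.012]
force: [0.7, -0.4, 0.4]
finger_gap: 0.994
gripper_force: 0.0
```

Run:
```python
from p import *
state()
d=snap('wrist'); P=depthpts(d); ok=d['z_map']>0
m=(ok&(P[...,2]>.022)&(P[...,2]<.05)&(abs(P[...,0]-.507)<.06)&(abs(P[...,1]-.39)<.085)).astype(np.uint8)
k,l,st,_=cv2.connectedComponentsWithStats(m)
for i in range(1,k):
    if st[i,4]>100: q=P[l==i]; print('tray cell',st[i,4],q.min(0).round(3),q.max(0).round(3))
# loose cells from side/scene
for n in('side','scene'):
    d=snap(n); P=depthpts(d); im=d['image'].astype(float); ok=d['z_map']>0
    m=(ok&(P[...,2]>.012)&(P[...,2]<.045)&(P[...,0]>.33)&(P[...,0]<.7)&(P[...,1]<-.18)&(P[...,1]>-.48)).astype(np.uint8)
    k,l,st,_=cv2.connectedComponentsWithStats(m)
    for i in range(1,k):
        if st[i,4]<80: continue
        g=l==i; q=P[g]; c=im[g]; cu=c[:,0]-c[:,2]>40; t=q[:,2]>.027
        mu=q[t].mean(0)[:2]; w,V=np.linalg.eigh(np.cov((q[t][:,:2]-mu).T)); ax=V[:,1]; ax=ax*np.sign((q[cu&t].mean(0)[:2]-mu)@ax)
        s=(q[t][:,:2]-mu)@ax; ctr=mu+ax*(np.percentile(s,99)+np.percentile(s,1))/2
        print(n,st[i,4],'ctr',ctr.round(4),'yaw',np.degrees(np.arctan2(ax[1],ax[0])).round(1),'len',np.ptp(s).round(3))
```

```text
t 20.3 C [0.5073 0.3503 0.1791] charger [-0.0947  0.3224  0.1386] yawy 88.0 tiltz 1.4 gap 0.994 gf 0.0 F [ 0.7 -0.4  0.4] q6 [ 0.42  0.6   1.5   0.01  1.06 -1.12]
tray cell 2073 [0.469 0.327 0.022] [0.529 0.362 0.039]
tray cell 1931 [0.477 0.415 0.022] [0.537 0.452 0.039]
side 442 ctr [ 0.5828 -0.2592] yaw 12.4 len 0.061
side 462 ctr [ 0.4326 -0.2559] yaw -8.4 len 0.059
side 555 ctr [ 0.5833 -0.385 ] yaw -143.9 len 0.063
side 561 ctr [ 0.4302 -0.3311] yaw 18.4 len 0.061
scene 205 ctr [ 0.4343 -0.2544] yaw -8.3 len 0.067
scene 231 ctr [ 0.4308 -0.3305] yaw 19.6 len 0.061
scene 243 ctr [ 0.5838 -0.2583] yaw 14.1 len 0.061
scene 287 ctr [ 0.5851 -0.3859] yaw -143.9 len 0.06
```

Both charged cells now lie flat in the tray. One loose cell has been knocked to (0.430, -0.331). I'll go over the cell at (0.583, -0.259) and measure it close up.

```bash
cat > cellm.py <<'E'
from p import *
import sys
def meas(x,y,rad=.05):
    d=snap('wrist'); P=depthpts(d); im=d['image'].astype(float); ok=d['z_map']>0
    g=ok&(np.hypot(P[...,0]-x,P[...,1]-y)<rad)&(P[...,2]>.010)&(P[...,2]<.045)
    k,l,st,_=cv2.connectedComponentsWithStats(g.astype(np.uint8)); i=1+np.argmax(st[1:,4]); g=l==i
    q=P[g]; c=im[g]; t=q[:,2]>.026; cu=(c[:,0]-c[:,2]>40)&t
    mu=q[t].mean(0)[:2]; w,V=np.linalg.eigh(np.cov((q[t][:,:2]-mu).T)); ax=V[:,1]; ax=ax*np.sign((q[cu].mean(0)[:2]-mu)@ax)
    s=(q[t][:,:2]-mu)@ax; la=(q[t][:,:2]-mu)@np.array([-ax[1],ax[0]])
    ctr=mu+ax*(np.percentile(s,99.5)+np.percentile(s,.5))/2+np.array([-ax[1],ax[0]])*(np.percentile(la,98)+np.percentile(la,2))/2
    yaw=np.degrees(np.arctan2(ax[1],ax[0])); print('cell n',len(q),'ctr',ctr.round(4),'yaw',yaw.round(1),'len',np.ptp(np.percentile(s,[.5,99.5])).round(4),'wid',np.ptp(np.percentile(la,[2,98])).round(4),'ztop',np.percentile(q[:,2],98).round(4))
    return ctr,yaw
if __name__=='__main__': state(); meas(float(sys.argv[1]),float(sys.argv[2]))
E
python3 - <<'E'
from p import *
planC([(np.array([.575,-.259,.12]),rot(-77),None,.3)])
E
```

```text
[[-0.004, -0.029, 0.003, -0.1, 0, 7.9, 0.3], [-0.008, -0.028, 0.002, -0.1, 0, 7.8, 0.3], [-0.012, -0.027, 0.003, -0.1, -0.1, 7.9, 0.3], [-0.016, -0.025, 0.002, 0, 0, 7.8, 0.3], [-0.018, -0.023, 0.003, -0.1, 0, 7.9, 0.3], [-0.022, -0.02, 0.002, -0.1, 0, 7.9, 0.3], [-0.024, -0.016, 0.003, -0.1, 0, 7.8, 0.3], [-0.026, -0.013, 0.002, -0.1, 0, 7.9, 0.3], [-0.028, -0.01, 0.003, -0.1, -0.1, 7.8, 0.3], [-0.029, -0.006, 0.002, 0, 0, 7.9, 0.3]]
[[-0.029, -0.001, 0.003, -0.1, 0, 7.9, 0.3], [-0.03, 0.002, 0.002, -0.1, 0, 7.8, 0.3], [-0.028, 0.006, 0.003, -0.1, 0, 7.9, 0.3], [-0.028, 0.011, 0.002, -0.1, 0, 7.8, 0.3], [-0.026, 0.013, 0.003, -0.1, 0, 7.9, 0.3], [-0.024, 0.018, 0.002, -0.1, -0.1, 7.9, 0.3], [-0.021, 0.02, 0.003, 0, 0, 7.8, 0.3], [-0.018, 0.023, 0.002, -0.1, 0, 7.9, 0.3], [-0.015, 0.026, 0.003, -0.1, 0, 7.8, 0.3], [-0.012, 0.027, 0.003, -0.1, 0, 7.9, 0.3]]
[[-0.007, 0.028, 0.002, -0.1, 0, 7.9, 0.3]]
end tcp [ 0.5751 -0.2588  0.0874] C [ 0.5751 -0.2588  0.1204]
```

Call:
drive_tool([
  [-0.004,-0.029,0.003,-0.1,0,7.9,0.3],
  [-0.008,-0.028,0.002,-0.1,0,7.8,0.3],
  [-0.012,-0.027,0.003,-0.1,-0.1,7.9,0.3],
  [-0.016,-0.025,0.002,0,0,7.8,0.3],
  [-0.018,-0.023,0.003,-0.1,0,7.9,0.3],
  [-0.022,-0.02,0.002,-0.1,0,7.9,0.3],
  [-0.024,-0.016,0.003,-0.1,0,7.8,0.3],
  [-0.026,-0.013,0.002,-0.1,0,7.9,0.3],
  [-0.028,-0.01,0.003,-0.1,-0.1,7.8,0.3],
  [-0.029,-0.006,0.002,0,0,7.9,0.3],
])

```text
t: 21.45
tcp_pos: [0.541, 0.0617, 0.1169]
tool_rot: [0.648, 0.762, -0.001, -0.008]
force: [0.1, 0.7, -0.3]
finger_gap: 0.65
gripper_force: 0.0
```

Call:
drive_tool([
  [-0.029,-0.001,0.003,-0.1,0,7.9,0.3],
  [-0.03,0.002,0.002,-0.1,0,7.8,0.3],
  [-0.028,0.006,0.003,-0.1,0,7.9,0.3],
  [-0.028,0.011,0.002,-0.1,0,7.8,0.3],
  [-0.026,0.013,0.003,-0.1,0,7.9,0.3],
  [-0.024,0.018,0.002,-0.1,-0.1,7.9,0.3],
  [-0.021,0.02,0.003,0,0,7.8,0.3],
  [-0.018,0.023,0.002,-0.1,0,7.9,0.3],
  [-0.015,0.026,0.003,-0.1,0,7.8,0.3],
  [-0.012,0.027,0.003,-0.1,0,7.9,0.3],
])

```text
t: 22.45
tcp_pos: [0.5731, -0.2317, 0.0888]
tool_rot: [0.984, 0.179, -0.0, 0.0]
force: [0.4, 0.1, 0.2]
finger_gap: 0.648
gripper_force: 0.0
```

Call:
drive_tool([
  [-0.007,0.028,0.002,-0.1,0,7.9,0.3],
  [0,0,0,0,0,0,0.3],
  [0,0,0,0,0,0,0.3],
  [0,0,0,0,0,0,0.3],
])

```text
t: 22.85
tcp_pos: [0.5749, -0.2579, 0.0868]
tool_rot: [0.993, 0.114, -0.001, 0.0]
force: [0.4, 0.6, 0.9]
finger_gap: 0.654
gripper_force: 0.0
```

```bash
python3 cellm.py .583 -.259
python3 - <<'E'
from p import *
from cellm import meas
c,y=meas(.583,-.259)
C=np.array([c[0],c[1],.0175])
planC([(C+[0,0,.045],rot(y-90,-15),2,.3),(C,rot(y-90,-15),2,.3)])
E
```

```text
t 22.85 C [ 0.5749 -0.2579  0.1198] charger [ 0.034  -0.2759  0.0793] yawy -76.9 tiltz 0.1 gap 0.654 gf 0.0 F [0.4 0.6 0.9] q6 [-0.6   0.69  1.52 -0.    0.93  0.74]
cell n 3283 ctr [ 0.5842 -0.2557] yaw 13.2 len 0.0592 wid 0.0251 ztop 0.0337
cell n 3286 ctr [ 0.5842 -0.2556] yaw 13.2 len 0.0593 wid 0.025 ztop 0.0337
[[0.001, 0, 0.028, 0, -7.5, 0, 0.3], [0.004, 0, 0.028, 0, -7.4, -0.1, 0.3], [0.006, 0, 0.022, 0, 0, 0, 0.3], [0.006, 0, 0.022, 0, 0, 0, 0.3]]
end tcp [ 0.5762 -0.2574 -0.0148] C [ 0.5845 -0.2555  0.0171]
```

Call:
drive_tool([
  [0.001,0,0.028,0,-7.5,0,0.3],
  [0.004,0,0.028,0,-7.4,-0.1,0.3],
  [0.006,0,0.022,0,0,0,0.3],
  [0.006,0,0.022,0,0,0,0.3],
  [0,0,0,0,0,0,0.3],
  [0,0,0,0,0,0,-1],
  [0,0,0,0,0,0,-1],
  [0,0,0,0,0,0,-1],
  [0,0,0,0,0,0,-1],
  [0,0,0,0,0,0,-1],
], newtons=80)

```text
t: 23.95
tcp_pos: [0.5766, -0.2591, -0.0133]
tool_rot: [0.985, 0.113, -0.129, 0.016]
force: [0.7, 2.3, 5.7]
finger_gap: 0.36
gripper_force: 79.5
```

Run:
```python
from p import *
state()
s=manip.sense(); c=s['tcp_pos']-R.from_quat(s['tool_rot']).apply(OFF)
planC([(c+[0,0,.08],rot(-77,-15),2,-1),(bay(1,0.005,.075),rotc(-90,15),None,-1)])
```

```text
t 23.95 C [ 0.5849 -0.2572  0.0186] charger [ 0.0438 -0.2742 -0.0219] yawy -76.9 tiltz 14.9 gap 0.36 gf 79.5 F [0.7 2.3 5.7] q6 [-0.51  0.92  1.36 -0.2   1.06  0.95]
[[-0.01, 0, -0.039, 0.1, 0, 0, -1], [-0.011, 0, -0.038, 0, -0.1, 0.1, -1], [0.004, -0.028, -0.004, 0, 5.9, 3.8, -1], [0.002, -0.028, -0.004, 0, 6, 3.8, -1], [0.001, -0.028, -0.004, 0, 5.9, 3.8, -1], [0, -0.027, -0.004, 0, 6, 3.8, -1], [-0.002, -0.027, -0.005, 0, 5.9, 3.8, -1]]
end tcp [ 0.5684 -0.1204  0.0836] C [ 0.5599 -0.1196  0.1154]
```

```bash
cat > ins.py <<'E'
from p import *
import json,sys
def pickoff(ctr,yaw):
    s=manip.sense(); r=R.from_quat(s['tool_rot']); C=s['tcp_pos']-r.apply(OFF); ax=np.array([np.cos(np.radians(yaw)),np.sin(np.radians(yaw)),0])
    cell=C+ax*((np.r_[ctr,0]-C)@ax+.001); cell[2]=.0165
    off=r.inv().apply(s['tcp_pos']-cell); json.dump(list(off),open('off.json','w')); print('off',off.round(4)); return off
def off(): return np.array(json.load(open('off.json')))
def cellpos():
    s=manip.sense(); r=R.from_quat(s['tool_rot']); c=s['tcp_pos']-r.apply(off()); m=r.as_matrix()
    print('t',round(s['t'],2),'cell in charger (mm)',(np.array([(c-O)@EX,(c-O)@EY,c[2]-.0405])*1000).round(1),'tilt',np.degrees(np.arcsin(-m[2,1])).round(1),'lean',np.degrees(np.arctan2(m[:,2]@EX,-m[2,2])).round(1),'gap',round(s['finger_gap'],3),'gf',round(s['gripper_force'],1),'F',s['force'].round(1),'q',s['q'].round(2))
E
python3 - <<'E'
from ins import *
pickoff((.5842,-.2556),13.2)
E
```

```text
off [-0.0012  0.      0.0312]
```

Call:
drive_tool([
  [-0.01,0,-0.039,0,0,0,-1],
  [-0.011,0,-0.038,0,0,0,-1],
  [0.004,-0.028,-0.004,0,5.9,3.8,-1],
  [0.002,-0.028,-0.004,0,6,3.8,-1],
  [0.001,-0.028,-0.004,0,5.9,3.8,-1],
  [0,-0.027,-0.004,0,6,3.8,-1],
  [-0.002,-0.027,-0.005,0,5.9,3.8,-1],
  [0,0,0,0,0,0,-1],
  [0,0,0,0,0,0,-1],
  [0,0,0,0,0,0,-1],
])

```text
t: 24.95
tcp_pos: [0.5691, -0.1215, 0.0825]
tool_rot: [0.99, -0.049, 0.131, 0.007]
force: [0.6, -0.9, -1.4]
finger_gap: 0.362
gripper_force: 79.4
```

Run:
```python
from ins import *
cellpos()
b=1; F=-90;S=1
planC([(bay(b,.003,.050),rotc(F,15*S),1,-1),(bay(b,.003,.026),rotc(F,15*S),1,-1),(bay(b,-.012,.025),rotc(F,15*S),2,-1),(bay(b,-.0125,.014),rotc(F,15*S),2,-1)],off=off())
d=snap('scene'); save(d['image'][140:260,160:300],'s8.png',4)
```

```text
t 24.95 cell in charger (mm) [   7.5 -140.7   72.4] tilt -0.1 lean 15.1 gap 0.362 gf 79.4 F [ 0.6 -0.9 -1.4] q [-0.45  0.59  1.86  0.21  0.44  1.04]
[[-0.01, -0.002, 0.02, 0.1, -0.1, 0.2, -1], [-0.006, 0.001, 0.024, 0, 0, 0, -1], [-0.008, 0, -0.002, 0, 0, 0, -1], [-0.007, 0, -0.001, 0, 0, 0, -1], [-0.002, 0, 0.005, 0, 0, 0, -1], [-0.002, 0, 0.005, 0, 0, 0, -1]]
end tcp [ 0.5488 -0.1184  0.0242] C [ 0.5419 -0.1177  0.0546]
```

Call:
drive_tool([
  [-0.01,-0.002,0.02,0,0,0.2,-1],
  [-0.006,0.001,0.024,0,0,0,-1],
  [0,0,0,0,0,0,-1],
  [-0.008,0,-0.002,0,0,0,-1],
  [-0.007,0,-0.001,0,0,0,-1],
  [0,0,0,0,0,0,-1],
  [-0.002,0,0.005,0,0,0,-1],
  [-0.002,0,0.005,0,0,0,-1],
  [0,0,0,0,0,0,-1],
  [0,0,0,0,0,0,-1],
])

```text
t: 26.0
tcp_pos: [0.5517, -0.1198, 0.0259]
tool_rot: [0.989, -0.051, 0.135, 0.009]
force: [4.6, -1.4, 1.7]
finger_gap: 0.362
gripper_force: 85.4
```

Run:
```python
from ins import *
cellpos()
b=1; F=-90;S=1
planC([(bay(b,-.0115,.0005),rotc(F,-15*S),5,-1),(bay(b,-.001,.0005),rotc(F,-15*S),3,-1)],off=off())
d=snap('scene'); save(d['image'][140:260,160:300],'s9.png',4)
```

```text
t 26.0 cell in charger (mm) [ -10.3 -140.7   15.8] tilt -0.2 lean 15.6 gap 0.362 gf 85.4 F [ 4.6 -1.4  1.7] q [-0.46  0.69  1.94  0.35  0.27  0.89]
[[-0.004, 0, 0.003, 0, -6.1, 0, -1], [-0.004, -0.001, 0.002, 0.1, -6.1, -0.1, -1], [-0.004, 0, 0.003, 0, -6.1, 0, -1], [-0.004, 0, 0.003, 0.1, -6.2, 0, -1], [-0.003, -0.001, 0.003, 0, -6.1, 0, -1], [0.003, 0, -0.001, 0, 0, 0, -1], [0.004, 0, -0.001, 0, 0, 0, -1], [0.003, 0, -0.001, 0, 0, 0, -1]]
end tcp [ 0.5443 -0.1171  0.0111] C [ 0.5535 -0.118   0.0409]
```

View pics/s9.png

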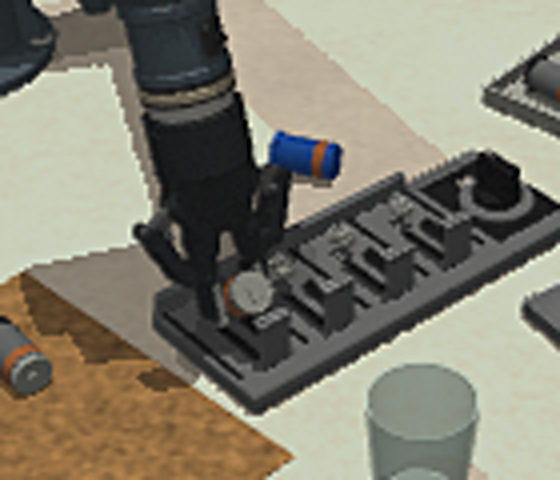

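The nub end stands just inboard of the lip in bay 1 at (250,295). Swinging it down.

Call:
drive_tool([
  [-0.005,0,0.003,0,-6.1,0,-1],
  [-0.005,0,0.002,0,-6.1,0,-1],
  [-0.004,0,0.003,0,-6.1,0,-1],
  [-0.004,0,0.003,0,-6.2,0,-1],
  [-0.003,0,0.003,0,-6.1,0,-1],
  [0,0,0,0,0,0,-1],
  [0,0,0,0,0,0,-1],
])

```text
t: 26.75
tcp_pos: [0.5364, -0.1166, 0.0108]
tool_rot: [0.991, -0.05, -0.124, -0.006]
force: [10.3, 0.4, 7.0]
finger_gap: 0.361
gripper_force: 86.1
```

Run:
```python
from ins import *
cellpos()
```

```text
t 26.75 cell in charger (mm) [  -9.8 -139.2    0.2] tilt -0.1 lean -14.2 gap 0.361 gf 86.1 F [10.3  0.4  7. ] q [-0.38  0.81  1.56 -0.08  1.    1.35]
```

Call:
drive_tool([
  [0.003,0,-0.001,0,0,0,-1],
  [0.003,0,-0.001,0,0,0,-1],
  [0.002,0,0,0,0,0,-1],
  [0,0,0,0,0,0,-1],
  [0,0,0,0,0,0,0],
  [0,0,0,0,0,0,0],
  [0,0,0,0,0,0,0],
  [-0.01,0,-0.039,0,0,0,0],
  [-0.01,0,-0.039,0,0,0,0.3],
  [0,0,0,0,0,0,0.3],
])

```text
t: 27.75
tcp_pos: [0.5403, -0.1169, 0.0929]
tool_rot: [0.99, -0.05, -0.128, -0.006]
force: [1.4, 0.1, -0.3]
finger_gap: 0.653
gripper_force: 0.0
```

```bash
python3 look.py w10
python3 - <<'E'
from p import *
planC([(np.array([.4335,-.2555,.125]),rot(-98.5),None,.3)])
E
```

```text
t 27.75 C [ 0.5486 -0.1177  0.1248] charger [-0.0064 -0.1391  0.0843] yawy -95.8 tiltz 14.7 gap 0.653 gf 0.0 F [ 1.4  0.1 -0.3] q6 [-0.38  0.7   1.52 -0.08  1.17  1.33]
lip 1 1029 x [0.0164 0.0364] y [-0.1525 -0.127 ] -0.1397
cell 1 2842 x [-0.0335  0.0237] y -0.1396 zmax 0.0602
lip 2 740 x [0.0259 0.0366] y [-0.0895 -0.0634] -0.0764
lip 3 515 x [0.026  0.0366] y [-0.0257  0.0007] -0.0125
lip 4 314 x [0.0259 0.0368] y [0.0379 0.0635] 0.0507
[[-0.018, 0.03, 0.005, 0.1, 3, 0.5, 0.3], [-0.017, 0.03, 0.003, 0, 3, 0.6, 0.3], [-0.017, 0.03, 0.003, 0.1, 3, 0.5, 0.3], [-0.018, 0.03, 0.001, 0.1, 2.9, 0.5, 0.3], [-0.017, 0.031, 0.001, 0, 3, 0.6, 0.3]]
end tcp [ 0.4331 -0.2557  0.0918] C [ 0.4331 -0.2557  0.1248]
```

Run:
```python
import pickle,numpy as np
d,q,c=pickle.load(open('w10.pkl','rb'))
for x in np.arange(-.056,.05,.004):
    m=(abs(q[:,1]+.1395)<.004)&(abs(q[:,0]-x)<.002); 
    if m.sum(): print((round(x,3),int(m.sum()),np.median(q[m,2]).round(4),c[m].mean(0).round().tolist()))
d,q,c=pickle.load(open('w7.pkl','rb')); print('ref full in bay2')
for x in np.arange(-.036,.04,.006):
    m=(abs(q[:,1]+.0755)<.004)&(abs(q[:,0]-x)<.002); 
    if m.sum(): print((round(x,3),np.median(q[m,2]).round(4)))
```

```text
(np.float64(-0.052), 15, np.float64(0.0442), [92.0, 89.0, 87.0])
(np.float64(-0.048), 33, np.float64(0.0437), [95.0, 92.0, 89.0])
(np.float64(-0.044), 18, np.float64(0.0432), [97.0, 95.0, 91.0])
(np.float64(-0.036), 3, np.float64(0.0543), [56.0, 54.0, 52.0])
(np.float64(-0.032), 46, np.float64(0.0553), [33.0, 30.0, 31.0])
(np.float64(-0.028), 49, np.float64(0.0557), [55.0, 52.0, 54.0])
(np.float64(-0.024), 48, np.float64(0.0559), [70.0, 68.0, 72.0])
(np.float64(-0.02), 50, np.float64(0.0565), [70.0, 68.0, 71.0])
(np.float64(-0.016), 52, np.float64(0.0569), [70.0, 67.0, 71.0])
(np.float64(-0.012), 62, np.float64(0.0572), [69.0, 67.0, 71.0])
(np.float64(-0.008), 57, np.float64(0.0576), [68.0, 66.0, 69.0])
(np.float64(-0.004), 58, np.float64(0.058), [63.0, 61.0, 63.0])
(np.float64(-0.0), 62, np.float64(0.0584), [54.0, 52.0, 54.0])
(np.float64(0.004), 65, np.float64(0.0588), [57.0, 51.0, 53.0])
(np.float64(0.008), 67, np.float64(0.0593), [87.0, 49.0, 33.0])
(np.float64(0.012), 72, np.float64(0.0597), [89.0, 49.0, 32.0])
(np.float64(0.016), 73, np.float64(0.0599), [74.0, 51.0, 44.0])
(np.
[... 348 characters left out ...]
at64(0.0194), [70.0, 68.0, 69.0])
(np.float64(0.044), 62, np.float64(0.0197), [74.0, 71.0, 73.0])
(np.float64(0.048), 57, np.float64(0.0195), [82.0, 79.0, 79.0])
ref full in bay2
(np.float64(-0.036), np.float64(0.0414))
(np.float64(-0.03), np.float64(0.0557))
(np.float64(-0.024), np.float64(0.0566))
(np.float64(-0.018), np.float64(0.0567))
(np.float64(-0.012), np.float64(0.0565))
(np.float64(-0.006), np.float64(0.0567))
(np.float64(-0.0), np.float64(0.0567))
(np.float64(0.006), np.float64(0.0567))
(np.float64(0.012), np.float64(0.1453))
(np.float64(0.018), np.float64(0.0569))
(np.float64(0.024), np.float64(0.057))
(np.float64(0.03), np.float64(0.0623))
(np.float64(0.036), np.float64(0.0624))
```

The profile shows the cell still 5–6° nub-up and held at the lip's edge, because it had turned in the grip. I'll regrip, press back and swing it further down.

Run:
```python
from p import *
state()
planC([(bay(1,-.003,.040),rotc(-90,-15),1,0),(bay(1,-.003,.001),rotc(-90,-15),2,0)])
```

```text
t 27.8 C [ 0.5473 -0.1172  0.1228] charger [-0.0077 -0.1387  0.0823] yawy -95.8 tiltz 14.9 gap 0.649 gf 0.0 F [-0.4 -0.3 -0.5] q6 [-0.38  0.7   1.52 -0.08  1.17  1.34]
[[0.015, 0.001, 0.04, 0, -0.1, 0, 0], [0.005, 0, 0.019, 0, 0, 0, 0], [0.006, 0, 0.018, 0, 0, 0, 0]]
end tcp [ 0.5439 -0.1178  0.0098] C [ 0.5524 -0.1187  0.0417]
```

Call:
drive_tool([
  [0.015,0.001,0.04,0,0,0,0],
  [0.005,0,0.019,0,0,0,0],
  [0.006,0,0.018,0,0,0,0],
  [0,0,0,0,0,0,0],
  [0,0,0,0,0,0,0],
  [0,0,0,0,0,0,-1],
  [0,0,0,0,0,0,-1],
  [0,0,0,0,0,0,-1],
  [0,0,0,0,0,0,-1],
], newtons=100)

```text
t: 28.7
tcp_pos: [0.5414, -0.1168, 0.0078]
tool_rot: [0.99, -0.05, -0.133, -0.008]
force: [-1.0, 1.8, -2.3]
finger_gap: 0.358
gripper_force: 98.9
```

Run:
```python
from p import *
state()
s=manip.sense(); c=s['tcp_pos']-R.from_quat(s['tool_rot']).apply(OFF)
planC([(c-EX*.007,rotc(-90,-15),2,-1),(c-EX*.007-[0,0,.001],rotc(-90,-23),2,-1)])
```

```text
t 28.7 C [ 0.5501 -0.1178  0.0396] charger [-0.0049 -0.139  -0.0009] yawy -95.8 tiltz 15.3 gap 0.358 gf 98.9 F [-1.   1.8 -2.3] q6 [-0.37  0.83  1.54 -0.08  1.03  1.35]
[[-0.003, 0, 0.001, -0.1, 0.1, 0, -1], [-0.004, 0, 0.001, 0, 0.2, 0, -1], [-0.002, 0, 0, 0, -4, 0, -1], [-0.002, 0, 0.001, 0, -4, 0, -1]]
end tcp [ 0.5301 -0.1156  0.0079] C [ 0.5429 -0.117   0.0383]
```

Call:
drive_tool([
  [-0.004,0,0.001,0,0,0,-1],
  [-0.004,0,0.001,0,0,0,-1],
  [0,0,0,0,0,0,-1],
  [-0.002,0,0,0,-4,0,-1],
  [-0.002,0,0.001,0,-4,0,-1],
  [0,0,0,0,0,0,-1],
  [0,0,0,0,0,0,-1],
])

```text
t: 29.4
tcp_pos: [0.5345, -0.1162, 0.0084]
tool_rot: [0.979, -0.049, -0.196, -0.011]
force: [7.3, 3.3, 0.4]
finger_gap: 0.36
gripper_force: 100.2
```

Run:
```python
from p import *
state()
```

```text
t 29.4 C [ 0.5471 -0.1175  0.0389] charger [-0.0079 -0.139  -0.0016] yawy -95.8 tiltz 22.6 gap 0.36 gf 100.2 F [7.3 3.3 0.4] q6 [-0.36  0.88  1.45 -0.1   1.2   1.37]
```

Call:
drive_tool([
  [0.003,0,-0.001,0,0,0,-1],
  [0.003,0,-0.001,0,0,0,-1],
  [0,0,0,0,0,0,-1],
  [0,0,0,0,0,0,0],
  [0,0,0,0,0,0,0],
  [0,0,0,0,0,0,0],
  [-0.015,0,-0.036,0,0,0,0],
  [-0.015,0,-0.036,0,8,0,0.3],
  [0,0,0,0,0,0,0.3],
  [0,0,0,0,0,0,0.3],
])

```text
t: 30.4
tcp_pos: [0.5366, -0.1171, 0.087]
tool_rot: [0.99, -0.051, -0.131, -0.007]
force: [-0.5, -0.3, -0.5]
finger_gap: 0.646
gripper_force: 0.0
```

```bash
cat > prof.py <<'E'
from look import *
def prof(b,tag):
    d,q,c=look(tag); y=BY[b]-.0005
    for x in np.arange(-.036,.04,.006):
        m=(abs(q[:,1]-y)<.004)&(abs(q[:,0]-x)<.002)&(q[:,2]<.07)
        if m.sum()>3: print((round(float(x),3),float(np.median(q[m,2]).round(4))),end=' ')
    m=(abs(q[:,1]-y)<.006)&(abs(q[:,0])<.045)&(q[:,2]<.07)&(q[:,2]>.045); print('\nflat end x',np.percentile(q[m,0],1).round(4))
if __name__=='__main__': state(); prof(int(sys.argv[1]),sys.argv[2])
E
python3 prof.py 1 w11
python3 - <<'E'
from p import *
planC([(np.array([.4335,-.2555,.125]),rot(-98.5),None,.3)])
E
```

```text
t 30.4 C [ 0.5451 -0.118   0.1189] charger [-0.0098 -0.1397  0.0784] yawy -95.9 tiltz 15.1 gap 0.646 gf 0.0 F [-0.5 -0.3 -0.5] q6 [-0.38  0.71  1.53 -0.08  1.16  1.33]
lip 1 908 x [0.0259 0.0366] y [-0.1527 -0.1269] -0.1398
cell 1 2987 x [-0.0294  0.0227] y -0.1399 zmax 0.0586
lip 2 797 x [0.0257 0.0366] y [-0.0896 -0.0631] -0.0763
lip 3 540 x [0.0258 0.0368] y [-0.0258  0.0007] -0.0126
lip 4 238 x [0.0257 0.0368] y [0.0377 0.0561] 0.0469
(-0.03, 0.0581) (-0.024, 0.0581) (-0.018, 0.0578) (-0.012, 0.0575) (-0.006, 0.0576) (-0.0, 0.0573) (0.006, 0.057) (0.012, 0.0572) (0.018, 0.0571) (0.024, 0.057) (0.03, 0.0624) (0.036, 0.0477) 
flat end x -0.0292
[[-0.017, 0.03, 0.004, 0.1, 3, 0.5, 0.3], [-0.018, 0.029, 0.002, 0, 3.1, 0.6, 0.3], [-0.017, 0.03, 0.002, 0.1, 3, 0.5, 0.3], [-0.016, 0.031, 0, 0, 3.1, 0.5, 0.3], [-0.017, 0.03, 0, 0.1, 3, 0.5, 0.3]]
end tcp [ 0.4335 -0.2556  0.0915] C [ 0.4335 -0.2556  0.1245]
```

Cell 1 is home under the lip: nub end at 57 mm, flat end about 1 mm high. Next is the cell at (0.433, -0.256).

Call:
drive_tool([
  [-0.017,0.03,0.004,0,3,0.5,0.3],
  [-0.018,0.029,0.002,0,3.1,0.6,0.3],
  [-0.017,0.03,0.002,0,3,0.5,0.3],
  [-0.016,0.031,0,0,3.1,0.5,0.3],
  [-0.017,0.03,0,0,3,0.5,0.3],
  [0,0,0,0,0,0,0.3],
  [0,0,0,0,0,0,0.3],
  [0,0,0,0,0,0,0.3],
])

```text
t: 31.25
tcp_pos: [0.4344, -0.255, 0.0907]
tool_rot: [0.997, -0.073, -0.001, 0.002]
force: [0.3, 0.4, 0.4]
finger_gap: 0.65
gripper_force: 0.0
```

```bash
cat > pick.py <<'E'
from cellm import *
import sys,json
x,y,S=float(sys.argv[1]),float(sys.argv[2]),int(sys.argv[3])   # S=-1 flipped (tool x = nub), +1 unflipped
state(); c,yw=meas(x,y); json.dump([list(c),yw],open('cell.json','w'))
C=np.array([c[0],c[1],.0185])
planC([(C+[0,0,.045],rot(yw+90*S,15*S),None,.3),(C,rot(yw+90*S,15*S),2,.3)])
E
cat > up.py <<'E'
from ins import *
b,S=int(sys.argv[1]),int(sys.argv[2]); state()
c,yw=json.load(open('cell.json')); pickoff(np.array(c),yw)
s=manip.sense(); k=s['tcp_pos']-R.from_quat(s['tool_rot']).apply(off())
planC([(k+[0,0,.08],rot(yw+90*S,15*S),2,-1),(bay(b,.005,.065),rotc(90*S,-15*S),None,-1)],off=off())
E
python3 pick.py .4335 -.2555 -1
```

```text
t 31.25 C [ 0.4344 -0.2549  0.1237] charger [-0.1061 -0.2871  0.0832] yawy -98.4 tiltz 0.2 gap 0.65 gf 0.0 F [0.3 0.4 0.4] q6 [-0.75  0.56  1.84 -0.01  0.74  0.97]
cell n 3138 ctr [ 0.4346 -0.2526] yaw -8.5 len 0.0594 wid 0.0251 ztop 0.0337
[[-0.004, -0.001, 0.03, 0.1, -7.5, 0.1, 0.3], [-0.001, -0.001, 0.03, 0.1, -7.4, 0, 0.3], [0.006, 0, 0.022, 0, 0, 0, 0.3], [0.006, 0, 0.021, 0, 0, 0, 0.3]]
end tcp [ 0.4265 -0.2517 -0.0135] C [ 0.4349 -0.2529  0.0184]
```

Call:
drive_tool([
  [-0.004,-0.001,0.03,0,-7.5,0.1,0.3],
  [-0.001,0,0.03,0,-7.4,0,0.3],
  [0.006,0,0.022,0,0,0,0.3],
  [0.006,0,0.021,0,0,0,0.3],
  [0,0,0,0,0,0,0.3],
  [0,0,0,0,0,0,0.3],
  [0,0,0,0,0,0,-1],
  [0,0,0,0,0,0,-1],
  [0,0,0,0,0,0,-1],
  [0,0,0,0,0,0,-1],
], newtons=115)

```text
t: 32.3
tcp_pos: [0.4266, -0.254, -0.011]
tool_rot: [0.989, -0.074, -0.128, -0.007]
force: [1.6, 2.5, 5.7]
finger_gap: 0.345
gripper_force: 113.3
```

```bash
sed -i 's/^import json,sys/import json,sys/' ins.py; python3 up.py 2 -1
```

```text
t 32.3 C [ 0.4349 -0.255   0.0209] charger [-0.1056 -0.2872 -0.0196] yawy -98.5 tiltz 14.8 gap 0.345 gf 113.3 F [1.6 2.5 5.7] q6 [-0.68  0.81  1.71 -0.18  0.85  1.18]
off [-0.0014  0.      0.0288]
[[-0.01, 0, -0.039, 0.1, -0.1, -0.1, -1], [-0.011, 0, -0.038, 0.2, -0.1, 0, -1], [0.018, -0.036, -0.006, 0, 5, -0.5, -1], [0.019, -0.036, -0.004, 0, 5, -0.4, -1], [0.02, -0.036, -0.003, 0, 5, -0.5, -1], [0.02, -0.036, -0.001, 0, 5, -0.4, -1], [0.021, -0.035, 0, 0, 5, -0.5, -1], [0.02, -0.036, 0.001, 0, 5, -0.4, -1]]
end tcp [ 0.572  -0.0556  0.0777] C [ 0.5659 -0.055   0.1059]
```

Call:
drive_tool([
  [-0.01,0,-0.039,0,0,0,-1],
  [-0.011,0,-0.038,0,0,0,-1],
  [0.018,-0.036,-0.006,0,5,-0.5,-1],
  [0.019,-0.036,-0.004,0,5,-0.4,-1],
  [0.02,-0.036,-0.003,0,5,-0.5,-1],
  [0.02,-0.036,-0.001,0,5,-0.4,-1],
  [0.021,-0.035,0,0,5,-0.5,-1],
  [0.02,-0.036,0.001,0,5,-0.4,-1],
  [0,0,0,0,0,0,-1],
  [0,0,0,0,0,0,-1],
])

```text
t: 33.3
tcp_pos: [0.5707, -0.0544, 0.0756]
tool_rot: [0.99, -0.049, 0.131, 0.009]
force: [1.2, -0.1, -1.9]
finger_gap: 0.348
gripper_force: 114.0
```

Call:
drive_tool([
  [0,0,0,0,0,0,-1],
  [0,0,0,0,0,0,-1],
])

```text
t: 33.5
tcp_pos: [0.5714, -0.0566, 0.0754]
tool_rot: [0.99, -0.051, 0.131, 0.009]
force: [0.1, -0.5, -1.2]
finger_gap: 0.35
gripper_force: 114.0
```

```bash
cat > ent.py <<'E'
from ins import *
b,S=int(sys.argv[1]),int(sys.argv[2]); cellpos()
# held-cell tilt seen by scene/side: points near the cell, side line fit of copper ring vs cell centre
s=manip.sense(); r=R.from_quat(s['tool_rot']); c=s['tcp_pos']-r.apply(off())
for n in('scene','side'):
    d=snap(n); P=depthpts(d); im=d['image'].astype(float); g=(d['z_map']>0)&(np.linalg.norm(P-c,axis=-1)<.045)&(im[...,0]-im[...,2]>35)
    if g.sum()>5:
        q=P[g].mean(0)-c; print(n,'copper',g.sum(),'x',(q@EX).round(4),'y',(q@EY).round(4),'z',q[2].round(4))
planC([(bay(b,.003,.045),rotc(90*S,-15*S),1,-1),(bay(b,.003,.026),rotc(90*S,-15*S),1,-1),(bay(b,.003,.026),rotc(90*S,-15*S),1,-1),(bay(b,-.0135,.025),rotc(90*S,-15*S),2,-1),(bay(b,-.0135,.025),rotc(90*S,-15*S),1,-1),(bay(b,-.014,.014),rotc(90*S,-15*S),2,-1)],off=off())
E
cat > swing.py <<'E'
from ins import *
b,S,fin=int(sys.argv[1]),int(sys.argv[2]),float(sys.argv[3]); cellpos()
planC([(bay(b,-.0125,.0005),rotc(90*S,fin*S),5,-1)],off=off())
E
python3 ent.py 2 -1
```

```text
t 33.5 cell in charger (mm) [  4.  -75.8  63.1] tilt -0.3 lean 15.1 gap 0.35 gf 114.0 F [ 0.1 -0.5 -1.2] q [-0.32  0.6   1.89  0.14  0.4   1.23]
scene copper 12 x 0.0084 y -0.0119 z 0.0149
side copper 9 x 0.0094 y -0.0152 z 0.0152
[[-0.006, -0.001, 0.017, 0.3, -0.1, -0.1, -1], [-0.004, 0, 0.018, 0, 0, 0, -1], [0, 0, 0, 0, 0, 0, -1], [-0.008, 0, -0.001, 0, 0, 0, -1], [-0.009, 0, -0.002, 0, 0, 0, -1], [0, 0, 0, 0, 0, 0, -1], [-0.001, 0, 0.005, 0, 0, 0, -1], [-0.002, 0, 0.006, 0, 0, 0, -1]]
end tcp [ 0.5536 -0.0538  0.0259] C [ 0.5476 -0.0532  0.0541]
```

Call:
drive_tool([
  [-0.006,-0.001,0.017,0.3,0,0,-1],
  [-0.004,0,0.018,0,0,0,-1],
  [0,0,0,0,0,0,-1],
  [-0.008,0,-0.001,0,0,0,-1],
  [-0.009,0,-0.002,0,0,0,-1],
  [0,0,0,0,0,0,-1],
  [-0.001,0,0.005,0,0,0,-1],
  [-0.002,0,0.006,0,0,0,-1],
  [0,0,0,0,0,0,-1],
  [0,0,0,0,0,0,-1],
])

```text
t: 34.6
tcp_pos: [0.5577, -0.0543, 0.0273]
tool_rot: [0.99, -0.05, 0.135, 0.008]
force: [5.8, -1.2, -0.2]
finger_gap: 0.345
gripper_force: 117.6
```

```bash
python3 swing.py 2 -1 19
```

```text
t 34.6 cell in charger (mm) [-10.1 -75.   15. ] tilt -0.1 lean 15.6 gap 0.345 gf 117.6 F [ 5.8 -1.2 -0.2] q [-0.33  0.69  1.95  0.25  0.25  1.11]
[[-0.005, 0, 0.002, 0, -6.9, 0, -1], [-0.004, 0, 0.003, 0, -6.9, 0, -1], [-0.004, 0, 0.002, 0.1, -6.9, 0, -1], [-0.004, 0, 0.003, 0, -7, 0, -1], [-0.003, 0, 0.002, 0, -6.9, 0, -1]]
end tcp [ 0.5385 -0.0524  0.0144] C [ 0.5492 -0.0535  0.0412]
```

Call:
drive_tool([
  [-0.005,0,0.002,0,-6.9,0,-1],
  [-0.004,0,0.003,0,-6.9,0,-1],
  [-0.004,0,0.002,0,-6.9,0,-1],
  [-0.004,0,0.003,0,-7,0,-1],
  [-0.003,0,0.002,0,-6.9,0,-1],
  [0,0,0,0,0,0,-1],
  [0,0,0,0,0,0,-1],
])

```text
t: 35.3
tcp_pos: [0.5406, -0.0525, 0.0133]
tool_rot: [0.985, -0.049, -0.163, -0.007]
force: [8.2, -2.6, 0.1]
finger_gap: 0.35
gripper_force: 117.6
```

Run:
```python
from ins import *
cellpos()
```

```text
t 35.3 cell in charger (mm) [-10.3 -75.   -0.4] tilt -0.1 lean -18.8 gap 0.35 gf 117.6 F [ 8.2 -2.6  0.1] q [-0.27  0.84  1.51 -0.06  1.11  1.44]
```

Call:
drive_tool([
  [0.003,0,-0.001,0,0,0,-1],
  [0.003,0,-0.001,0,0,0,-1],
  [0.002,0,-0.001,0,0,0,-1],
  [0,0,0,0,0,0,0],
  [0,0,0,0,0,0,0],
  [0,0,0,0,0,0,0],
  [-0.014,0,-0.038,0,0,0,0],
  [-0.012,0,-0.038,0,4,0,0.3],
  [0,0,0,0,0,0,0.3],
  [0,0,0,0,0,0,0.3],
])

```text
t: 36.3
tcp_pos: [0.5432, -0.0514, 0.0946]
tool_rot: [0.99, -0.05, -0.134, -0.007]
force: [-0.4, -0.9, -1.2]
finger_gap: 0.646
gripper_force: 0.0
```

```bash
python3 prof.py 2 w12
python3 - <<'E'
from p import *
planC([(np.array([.430,-.331,.125]),rot(-71),None,.3)])
E
```

```text
t 36.3 C [ 0.5519 -0.0523  0.1264] charger [-0.0097 -0.0737  0.0859] yawy -95.7 tiltz 15.5 gap 0.646 gf 0.0 F [-0.4 -0.9 -1.2] q6 [-0.27  0.7   1.53 -0.05  1.19  1.42]
knob 547 [-0.0029  0.132   0.0622] ang 179.1
lip 1 742 x [0.0258 0.0365] y [-0.1523 -0.1259] -0.1391
cell 1 2544 x [-0.029   0.0232] y -0.139 zmax 0.0587
lip 2 904 x [0.0254 0.0367] y [-0.0888 -0.0627] -0.0757
cell 2 2685 x [-0.029   0.0221] y -0.0761 zmax 0.058
lip 3 773 x [0.0257 0.0367] y [-0.0255  0.0009] -0.0123
lip 4 519 x [0.0261 0.0369] y [0.0381 0.0645] 0.0513
(-0.03, 0.0574) (-0.024, 0.0572) (-0.018, 0.0572) (-0.012, 0.0571) (-0.006, 0.0569) (-0.0, 0.0569) (0.006, 0.0568) (0.012, 0.057) (0.018, 0.0568) (0.024, 0.0612) (0.03, 0.0624) (0.036, 0.0459) 
flat end x -0.0287
[[-0.012, 0.042, 0.004, -0.5, 2.2, -3.5, 0.3], [-0.014, 0.04, 0.003, -0.5, 2.2, -3.5, 0.3], [-0.016, 0.04, 0.003, -0.5, 2.2, -3.5, 0.3], [-0.02, 0.038, 0.003, -0.5, 2.2, -3.5, 0.3], [-0.021, 0.038, 0.002, -0.4, 2.2, -3.6, 0.3], [-0.024, 0.035, 0.001, -0.5, 2.2, -3.5, 0.3], [-0.026, 0.034, 0.001, -0.5, 2.1, -3.5, 0.3]]
end tcp [ 0.4302 -0.3308  0.092 ] C [ 0.4302 -0.3308  0.125 ]
```

Bay 2 is seated flat. Next is the knocked cell, which goes into bay 3.

Call:
drive_tool([
  [-0.012,0.042,0.004,-0.5,2.2,-3.5,0.3],
  [-0.014,0.04,0.003,-0.5,2.2,-3.5,0.3],
  [-0.016,0.04,0.003,-0.5,2.2,-3.5,0.3],
  [-0.02,0.038,0.003,-0.5,2.2,-3.5,0.3],
  [-0.021,0.038,0.002,-0.4,2.2,-3.6,0.3],
  [-0.024,0.035,0.001,-0.5,2.2,-3.5,0.3],
  [-0.026,0.034,0.001,-0.5,2.1,-3.5,0.3],
  [0,0,0,0,0,0,0.3],
  [0,0,0,0,0,0,0.3],
  [0,0,0,0,0,0,0.3],
])

```text
t: 37.35
tcp_pos: [0.4306, -0.3294, 0.0909]
tool_rot: [0.986, 0.165, -0.001, -0.001]
force: [-0.1, -0.3, 0.0]
finger_gap: 0.648
gripper_force: 0.0
```

```bash
python3 pick.py .430 -.331 -1
```

```text
t 37.35 C [ 0.4306 -0.3295  0.1239] charger [-0.1023 -0.3617  0.0834] yawy -71.0 tiltz 0.2 gap 0.648 gf 0.0 F [-0.1 -0.3  0. ] q6 [-0.86  0.6   1.75  0.    0.8   0.38]
cell n 3129 ctr [ 0.4286 -0.3253] yaw 18.7 len 0.0594 wid 0.025 ztop 0.0337
[[-0.005, -0.002, 0.03, 0, -7.5, 0.2, 0.3], [-0.001, -0.002, 0.03, -0.1, -7.5, 0.2, 0.3], [0.006, 0, 0.022, 0, 0, 0, 0.3], [0.006, 0, 0.021, 0, 0, 0, 0.3]]
end tcp [ 0.4207 -0.3284 -0.0131] C [ 0.4288 -0.3256  0.0188]
```

Call:
drive_tool([
  [-0.005,0,0.03,0,-7.5,0.2,0.3],
  [-0.001,0,0.03,0,-7.5,0,0.3],
  [0.006,0,0.022,0,0,0,0.3],
  [0.006,0,0.022,0,0,0,0.3],
  [0,0,0,0,0,0,0.3],
  [0,0,0,0,0,0,0.3],
  [0,0,0,0,0,0,-1],
  [0,0,0,0,0,0,-1],
  [0,0,0,0,0,0,-1],
  [0,0,0,0,0,0,-1],
], newtons=115)

```text
t: 38.4
tcp_pos: [0.4225, -0.3343, -0.0113]
tool_rot: [0.978, 0.162, -0.128, 0.022]
force: [1.8, 3.0, 5.9]
finger_gap: 0.351
gripper_force: 113.2
```

```bash
python3 up.py 3 -1
```

```text
t 38.4 C [ 0.4305 -0.3315  0.0206] charger [-0.1022 -0.3637 -0.0199] yawy -71.2 tiltz 14.9 gap 0.351 gf 113.2 F [1.8 3.  5.9] q6 [-0.74  0.82  1.67 -0.32  0.8   0.74]
off [-0.0021  0.      0.0293]
[[-0.01, 0, -0.039, 0.1, 0, 0, -1], [-0.011, 0, -0.038, 0, -0.1, 0.1, -1], [0.027, -0.031, -0.008, 0, 3.3, 2.7, -1], [0.027, -0.032, -0.006, 0, 3.3, 2.8, -1], [0.025, -0.033, -0.005, 0, 3.2, 2.7, -1], [0.024, -0.034, -0.004, 0, 3.3, 2.8, -1], [0.022, -0.035, -0.003, 0, 3.3, 2.7, -1], [0.021, -0.037, -0.001, 0, 3.3, 2.8, -1], [0.019, -0.037, -0.001, 0, 3.3, 2.7, -1], [0.017, -0.038, 0.001, 0, 3.2, 2.8, -1]]
[[0.016, -0.038, 0.001, 0.1, 3.3, 2.7, -1]]
end tcp [0.5786 0.0075 0.077 ] C [0.5731 0.0081 0.1059]
```

Call:
drive_tool([
  [-0.01,0,-0.039,0,0,0,-1],
  [-0.011,0,-0.042,0,0,0,-1],
  [0.027,-0.031,-0.009,0,3.3,2.7,-1],
  [0.027,-0.032,-0.007,0,3.3,2.8,-1],
  [0.025,-0.033,-0.005,0,3.2,2.7,-1],
  [0.024,-0.034,-0.004,0,3.3,2.8,-1],
  [0.022,-0.035,-0.003,0,3.3,2.7,-1],
  [0.021,-0.037,-0.001,0,3.3,2.8,-1],
  [0.019,-0.037,-0.001,0,3.3,2.7,-1],
  [0.017,-0.038,0.001,0,3.2,2.8,-1],
])

```text
t: 39.4
tcp_pos: [0.5615, -0.0277, 0.0806]
tool_rot: [0.994, -0.027, 0.104, 0.008]
force: [-0.0, -0.7, -1.5]
finger_gap: 0.349
gripper_force: 113.8
```

Call:
drive_tool([
  [0.016,-0.038,0.001,0,3.3,2.7,-1],
  [0,0,0,0,0,0,-1],
  [0,0,0,0,0,0,-1],
  [0,0,0,0,0,0,-1],
  [0,0,0,0,0,0,-1],
])

```text
t: 39.9
tcp_pos: [0.5787, 0.007, 0.0814]
tool_rot: [0.99, -0.049, 0.13, 0.007]
force: [0.3, 0.0, -1.4]
finger_gap: 0.345
gripper_force: 114.1
```

```bash
python3 ent.py 3 -1
```

```text
t 39.9 cell in charger (mm) [  5.4 -11.9  69.8] tilt -0.0 lean 15.0 gap 0.345 gf 114.1 F [ 0.3  0.  -1.4] q [-0.19  0.59  1.87  0.06  0.42  1.43]
scene copper 13 x 0.0088 y -0.013 z 0.0141
side copper 12 x 0.0088 y -0.0119 z 0.0175
[[-0.009, -0.001, 0.023, 0, 0, 0.1, -1], [-0.005, 0, 0.019, 0, 0, 0, -1], [0, 0, 0, 0, 0, 0, -1], [-0.008, 0, -0.002, 0, 0, 0, -1], [-0.008, 0, -0.002, 0, 0, 0, -1], [0, 0, 0, 0, 0, 0, -1], [-0.002, 0, 0.005, 0, 0, 0, -1], [-0.001, 0, 0.006, 0, 0, 0, -1]]
end tcp [0.5596 0.01   0.0254] C [0.5541 0.0106 0.0543]
```

Call:
drive_tool([
  [-0.009,-0.001,0.023,0,0,0.1,-1],
  [-0.005,0,0.019,0,0,0,-1],
  [0,0,0,0,0,0,-1],
  [-0.008,0,-0.002,0,0,0,-1],
  [-0.008,0,-0.002,0,0,0,-1],
  [0,0,0,0,0,0,-1],
  [-0.002,0,0.005,0,0,0,-1],
  [-0.001,0,0.006,0,0,0,-1],
  [0,0,0,0,0,0,-1],
  [0,0,0,0,0,0,-1],
])

```text
t: 41.0
tcp_pos: [0.5641, 0.0103, 0.0271]
tool_rot: [0.99, -0.049, 0.135, 0.007]
force: [5.9, -1.3, 1.1]
finger_gap: 0.35
gripper_force: 120.3
```

```bash
python3 swing.py 3 -1 19
```

```text
t 41.0 cell in charger (mm) [ -9.7 -10.1  15.4] tilt -0.1 lean 15.6 gap 0.35 gf 120.3 F [ 5.9 -1.3  1.1] q [-0.19  0.69  1.94  0.1   0.24  1.38]
[[-0.005, 0, 0.002, 0, -6.9, 0, -1], [-0.004, 0, 0.003, 0, -6.9, 0, -1], [-0.005, 0.001, 0.002, 0, -6.9, 0, -1], [-0.003, 0, 0.003, 0.1, -6.9, 0, -1], [-0.004, 0, 0.002, 0, -7, 0.1, -1]]
end tcp [0.5438 0.0113 0.0143] C [0.5553 0.0101 0.0413]
```

Call:
drive_tool([
  [-0.005,0,0.002,0,-6.9,0,-1],
  [-0.004,0.001,0.003,0,-6.9,0,-1],
  [-0.005,0,0.002,0,-6.9,0,-1],
  [-0.003,0,0.003,0,-6.9,0,-1],
  [-0.004,0,0.002,0,-7,0,-1],
  [0,0,0,0,0,0,-1],
  [0,0,0,0,0,0,-1],
])

```text
t: 41.7
tcp_pos: [0.5467, 0.011, 0.0131]
tool_rot: [0.985, -0.049, -0.162, -0.008]
force: [8.1, -2.1, -0.8]
finger_gap: 0.345
gripper_force: 120.7
```

Run:
```python
from ins import *
cellpos()
```

```text
t 41.7 cell in charger (mm) [ -9.8 -11.1  -0.3] tilt -0.0 lean -18.7 gap 0.345 gf 120.7 F [ 8.1 -2.1 -0.8] q [-0.17  0.84  1.51 -0.03  1.12  1.52]
```

Call:
drive_tool([
  [0.003,0,-0.001,0,0,0,-1],
  [0.003,0,-0.001,0,0,0,-1],
  [0.002,0,-0.001,0,0,0,-1],
  [0,0,0,0,0,0,0],
  [0,0,0,0,0,0,0],
  [0,0,0,0,0,0,0],
  [-0.014,0,-0.038,0,0,0,0],
  [-0.012,0,-0.038,0,4,0,0.3],
  [0,0,0,0,0,0,0.3],
  [0,0,0,0,0,0,0.3],
])

```text
t: 42.7
tcp_pos: [0.548, 0.0117, 0.0942]
tool_rot: [0.99, -0.049, -0.135, -0.007]
force: [-0.4, 0.3, 0.6]
finger_gap: 0.649
gripper_force: 0.0
```

```bash
python3 prof.py 3 w13
python3 - <<'E'
from p import *
planC([(np.array([.584,-.386,.14]),rot(-54),None,.3)])
E
```

```text
t 42.7 C [0.5568 0.0108 0.1259] charger [-0.0112 -0.0104  0.0854] yawy -95.7 tiltz 15.6 gap 0.649 gf 0.0 F [-0.4  0.3  0.6] q6 [-0.17  0.7   1.52 -0.02  1.2   1.51]
knob 809 [-0.0019  0.1329  0.0625] ang -179.4
lip 1 531 x [0.0257 0.0364] y [-0.1519 -0.1257] -0.1388
cell 1 1961 x [-0.0292  0.028 ] y -0.1377 zmax 0.0589
lip 2 765 x [0.0256 0.0365] y [-0.0884 -0.0622] -0.0753
cell 2 2520 x [-0.0292  0.023 ] y -0.0752 zmax 0.0581
lip 3 937 x [0.0236 0.0366] y [-0.0248  0.0012] -0.0118
cell 3 2880 x [-0.0329  0.0228] y -0.0118 zmax 0.0594
lip 4 765 x [0.0261 0.0368] y [0.0384 0.0648] 0.0516
(-0.03, 0.0555) (-0.024, 0.0559) (-0.018, 0.0566) (-0.012, 0.0569) (-0.006, 0.0571) (-0.0, 0.0574) (0.006, 0.058) (0.012, 0.0586) (0.018, 0.0588) (0.024, 0.0597) (0.03, 0.0624) (0.036, 0.0469) 
flat end x -0.0329
[[0.007, 0.04, -0.003, -0.6, 1.5, -4.1, 0.3], [0.004, 0.039, -0.003, -0.5, 1.5, -4.2, 0.3], [0.001, 0.04, -0.002, -0.6, 1.5, -4.1, 0.3], [-0.001, 0.04, -0.002, -0.6, 1.5, -4.2, 0.3], [-0.004, 0.04, -0.002, -0.6, 1.5, -4.1, 0.3], [-0.007, 0.039, -0.001, -0.5, 1.5, -4.2, 0.3], [-0.01, 0.039, -0.002, -0.6, 1.5, -4.1, 0.3], [-0.013, 0.038, -0.001, -0.6, 1.5, -4.2, 0.3], [-0.015, 0.036, -0.001, -0.6, 1.5, -4.1, 0.3], [-0.018, 0.036, -0.002, -0.5, 1.5, -4.1, 0.3]]
end tcp [ 0.584  -0.3861  0.1073] C [ 0.5841 -0.3861  0.1403]
```

Bay 3's cell is about 4° nub-up at the lip, so I'll repeat the press-and-roll fix.

Run:
```python
from p import *
planC([(bay(3,-.003,.040),rotc(-90,-15),1,0),(bay(3,-.003,.001),rotc(-90,-15),2,0)])
```

```text
[[0.021, 0.001, 0.04, 0, 0.7, 0.1, 0], [0.005, 0, 0.019, 0, 0, 0, 0], [0.005, 0, 0.019, 0, 0, 0, 0]]
end tcp [0.5565 0.0099 0.0095] C [0.565  0.009  0.0414]
```

Call:
drive_tool([
  [0.021,0.001,0.04,0,0.7,0,0],
  [0.005,0,0.019,0,0,0,0],
  [0.005,0,0.019,0,0,0,0],
  [0,0,0,0,0,0,0],
  [0,0,0,0,0,0,0],
  [0,0,0,0,0,0,-1],
  [0,0,0,0,0,0,-1],
  [0,0,0,0,0,0,-1],
  [0,0,0,0,0,0,-1],
], newtons=100)

```text
t: 43.65
tcp_pos: [0.5578, 0.01, 0.0103]
tool_rot: [0.99, -0.049, -0.129, -0.007]
force: [-0.2, 3.3, 1.5]
finger_gap: 0.356
gripper_force: 99.0
```

Call:
drive_tool([
  [-0.004,0,0.001,0,0,0,-1],
  [-0.004,0,0.001,0,0,0,-1],
  [0,0,0,0,0,0,-1],
  [-0.002,0,0,0,-3.5,0,-1],
  [-0.002,0,0.001,0,-3.5,0,-1],
  [0,0,0,0,0,0,-1],
  [0,0,0,0,0,0,-1],
])

```text
t: 44.35
tcp_pos: [0.5513, 0.0106, 0.0109]
tool_rot: [0.982, -0.049, -0.183, -0.009]
force: [4.9, 3.7, 2.4]
finger_gap: 0.355
gripper_force: 100.1
```

Run:
```python
from p import *
state()
```

```text
t 44.35 C [0.5631 0.0094 0.0417] charger [-0.0047 -0.0112  0.0012] yawy -95.7 tiltz 21.2 gap 0.355 gf 100.1 F [4.9 3.7 2.4] q6 [-0.17  0.87  1.46 -0.03  1.19  1.52]
```

Call:
drive_tool([
  [-0.003,0,0.001,0,0,0,-1],
  [-0.003,0,0.001,0,0,0,-1],
  [-0.002,0,0.001,0,-1,0,-1],
  [0,0,0,0,0,0,-1],
  [0,0,0,0,0,0,-1],
])

```text
t: 44.85
tcp_pos: [0.5459, 0.011, 0.0111]
tool_rot: [0.981, -0.049, -0.188, -0.01]
force: [10.3, 3.9, 2.1]
finger_gap: 0.356
gripper_force: 100.6
```

Run:
```python
from p import *
state()
```

```text
t 44.85 C [0.5581 0.0098 0.0418] charger [-0.0098 -0.0113  0.0013] yawy -95.8 tiltz 21.7 gap 0.356 gf 100.6 F [10.3  3.9  2.1] q6 [-0.17  0.86  1.47 -0.03  1.19  1.52]
```

Call:
drive_tool([
  [0.003,0,-0.001,0,0,0,-1],
  [0.003,0,-0.001,0,0,0,-1],
  [0.002,0,-0.001,0,0,0,-1],
  [0,0,0,0,0,0,-1],
  [0,0,0,0,0,0,0],
  [0,0,0,0,0,0,0],
  [0,0,0,0,0,0,0],
  [-0.015,0,-0.037,0,0,0,0],
  [-0.013,0,-0.037,0,6,0,0.3],
  [0,0,0,0,0,0,0.3],
])

```text
t: 45.85
tcp_pos: [0.5498, 0.0101, 0.0938]
tool_rot: [0.989, -0.049, -0.143, -0.007]
force: [0.0, -0.2, -0.2]
finger_gap: 0.649
gripper_force: 0.0
```

Call:
drive_tool([
  [0,0,0,0,0,0,0.3],
  [0,0,0,0,0,0,0.3],
])

```text
t: 46.05
tcp_pos: [0.5477, 0.0104, 0.0882]
tool_rot: [0.988, -0.049, -0.148, -0.007]
force: [-0.1, -0.3, -0.2]
finger_gap: 0.652
gripper_force: 0.0
```

```bash
python3 prof.py 3 w14
python3 - <<'E'
from p import *
planC([(np.array([.584,-.386,.14]),rot(-54),None,.3)])
E
```

```text
t 46.05 C [0.5573 0.0094 0.1197] charger [-0.0106 -0.0117  0.0792] yawy -95.7 tiltz 17.0 gap 0.652 gf 0.0 F [-0.1 -0.3 -0.2] q6 [-0.17  0.72  1.5  -0.02  1.22  1.51]
knob 825 [-0.0016  0.1328  0.0624] ang -179.2
lip 1 555 x [0.0256 0.0364] y [-0.152  -0.1256] -0.1388
cell 1 2013 x [-0.0291  0.0275] y -0.1374 zmax 0.0588
lip 2 826 x [0.0258 0.0367] y [-0.0884 -0.062 ] -0.0752
cell 2 2615 x [-0.0294  0.023 ] y -0.0751 zmax 0.0581
lip 3 1000 x [0.0254 0.0369] y [-0.0246  0.0012] -0.0117
cell 3 2997 x [-0.0286  0.022 ] y -0.012 zmax 0.0592
lip 4 794 x [0.0262 0.0368] y [0.0384 0.0648] 0.0516
(-0.03, 0.0587) (-0.024, 0.0588) (-0.018, 0.0585) (-0.012, 0.0582) (-0.006, 0.0579) (-0.0, 0.0578) (0.006, 0.0577) (0.012, 0.0576) (0.018, 0.0574) (0.024, 0.0615) (0.03, 0.0625) (0.036, 0.0468) 
flat end x -0.0282
[[0.007, 0.039, -0.004, -0.6, 1.6, -4.1, 0.3], [0.004, 0.04, -0.003, -0.6, 1.7, -4.2, 0.3], [0.001, 0.04, -0.003, -0.7, 1.6, -4.1, 0.3], [-0.002, 0.04, -0.003, -0.6, 1.6, -4.2, 0.3], [-0.004, 0.039, -0.002, -0.6, 1.7, -4.1, 0.3], [-0.008, 0.04, -0.002, -0.6, 1.6, -4.1, 0.3], [-0.009, 0.038, -0.002, -0.6, 1.6, -4.2, 0.3], [-0.013, 0.038, -0.002, -0.7, 1.6, -4.1, 0.3], [-0.015, 0.036, -0.001, -0.6, 1.7, -4.2, 0.3], [-0.018, 0.035, -0.002, -0.6, 1.6, -4.1, 0.3]]
end tcp [ 0.5837 -0.3857  0.1067] C [ 0.5837 -0.3857  0.1397]
```

Call:
drive_tool([
  [0.007,0.039,-0.004,-0.6,1.6,-4.1,0.3],
  [0.004,0.04,-0.003,-0.6,1.7,-4.2,0.3],
  [0.001,0.04,-0.003,-0.7,1.6,-4.1,0.3],
  [-0.002,0.04,-0.003,-0.6,1.6,-4.2,0.3],
  [-0.004,0.039,-0.002,-0.6,1.7,-4.1,0.3],
  [-0.008,0.04,-0.002,-0.6,1.6,-4.1,0.3],
  [-0.009,0.038,-0.002,-0.6,1.6,-4.2,0.3],
  [-0.013,0.038,-0.002,-0.7,1.6,-4.1,0.3],
  [-0.015,0.036,-0.001,-0.6,1.7,-4.2,0.3],
  [-0.018,0.035,-0.002,-0.6,1.6,-4.1,0.3],
])

```text
t: 47.1
tcp_pos: [0.5836, -0.3866, 0.1058]
tool_rot: [0.951, 0.31, 0.001, -0.001]
force: [0.6, 0.7, -0.3]
finger_gap: 0.652
gripper_force: 0.0
```

Call:
drive_tool([
  [0,0,0,0,0,0,0.3],
  [0,0,0,0,0,0,0.3],
  [0,0,0,0,0,0,0.3],
])

```text
t: 47.4
tcp_pos: [0.5837, -0.3839, 0.1064]
tool_rot: [0.951, 0.309, 0.0, -0.001]
force: [0.0, -0.1, -0.3]
finger_gap: 0.657
gripper_force: 0.0
```

```bash
python3 pick.py .584 -.386 1
```

```text
t 47.4 C [ 0.5837 -0.384   0.1394] charger [ 0.0555 -0.4005  0.0989] yawy -54.0 tiltz 0.2 gap 0.657 gf 0.0 F [ 0.  -0.1 -0.3] q6 [-0.74  0.75  1.32  0.    1.08  0.2 ]
cell n 2713 ctr [ 0.5842 -0.3838] yaw -143.3 len 0.059 wid 0.0252 ztop 0.0337
[[0.004, 0, 0.038, 0, 7.5, -0.3, 0.3], [0, 0, 0.037, 0, 7.4, -0.3, 0.3], [-0.006, 0, 0.022, 0, 0, 0, 0.3], [-0.006, 0, 0.022, 0, 0, 0, 0.3]]
end tcp [ 0.591  -0.3784 -0.0135] C [ 0.5842 -0.3835  0.0184]
```

Call:
drive_tool([
  [0.004,0,0.038,0,7.5,-0.3,0.3],
  [0,0,0.037,0,7.4,-0.3,0.3],
  [-0.006,0,0.022,0,0,0,0.3],
  [-0.006,0,0.022,0,0,0,0.3],
  [0,0,0,0,0,0,0.3],
  [0,0,0,0,0,0,0.3],
  [0,0,0,0,0,0,-1],
  [0,0,0,0,0,0,-1],
  [0,0,0,0,0,0,-1],
  [0,0,0,0,0,0,-1],
], newtons=115)

```text
t: 48.45
tcp_pos: [0.5929, -0.3809, -0.0098]
tool_rot: [0.941, 0.312, 0.125, -0.039]
force: [-1.1, 1.3, 7.3]
finger_gap: 0.348
gripper_force: 113.6
```

```bash
sed -i "s/planC(\[(k+\[0,0,.08\]/planC([(k+[0,0,.11]/; s/,2,-1),(bay(b,.005,.065)/,3,-1),(bay(b,.005,.075)/" up.py; python3 up.py 4 1
```

```text
t 48.45 C [ 0.5859 -0.3859  0.0221] charger [ 0.0578 -0.4021 -0.0184] yawy -53.4 tiltz 15.1 gap 0.348 gf 113.6 F [-1.1  1.3  7.3] q6 [-0.85  0.89  1.42  0.36  0.83 -0.16]
off [0.0025 0.     0.0279]
[[0.01, 0, -0.035, 0.1, 0, 0, -1], [0.009, 0, -0.036, 0.1, -0.1, 0, -1], [0.01, 0, -0.035, 0.1, 0, 0, -1], [0.014, -0.021, 0.004, 0, -0.8, -7.7, -1], [0.016, -0.019, 0.005, 0, -0.7, -7.7, -1], [0.019, -0.016, 0.004, 0, -0.8, -7.7, -1], [0.021, -0.014, 0.003, 0, -0.8, -7.6, -1], [0.023, -0.01, 0.004, 0, -0.8, -7.7, -1], [0.024, -0.008, 0.003, 0, -0.7, -7.7, -1], [0.024, -0.004, 0.003, 0, -0.8, -7.7, -1]]
[[0.025, -0.001, 0.002, 0, -0.8, -7.7, -1], [0.025, 0.003, 0.002, 0, -0.7, -7.7, -1], [0.024, 0.006, 0.002, 0, -0.8, -7.6, -1], [0.023, 0.009, 0.002, 0, -0.8, -7.7, -1], [0.022, 0.012, 0.001, 0, -0.8, -7.7, -1], [0.02, 0.015, 0.001, 0, -0.7, -7.7, -1], [0.017, 0.018, 0, 0, -0.8, -7.7, -1], [0.016, 0.02, 0.001, 0, -0.8, -7.7, -1], [0.012, 0.022, 0, 0, -0.7, -7.6, -1], [0.009, 0.023, 0, 0, -0.8, -7.7, -1]]
[[0.006, 0.024, 0, 0, -0.8, -7.7, -1]]
end tcp [0.584  0.0711 0.0876] C [0.5792 0.0716 0.1151]
```

Call:
drive_tool([
  [0.01,0,-0.035,0,0,0,-1],
  [0.009,0,-0.036,0,0,0,-1],
  [0.01,0,-0.035,0,0,0,-1],
  [0.014,-0.021,0.004,0,-0.8,-7.7,-1],
  [0.016,-0.019,0.005,0,-0.7,-7.7,-1],
  [0.019,-0.016,0.004,0,-0.8,-7.7,-1],
  [0.021,-0.014,0.003,0,-0.8,-7.6,-1],
  [0.023,-0.01,0.004,0,-0.8,-7.7,-1],
  [0.024,-0.008,0.003,0,-0.7,-7.7,-1],
  [0.024,-0.004,0.003,0,-0.8,-7.7,-1],
])

```text
t: 49.45
tcp_pos: [0.5869, -0.2024, 0.0926]
tool_rot: [0.701, 0.707, 0.086, 0.036]
force: [0.4, 1.0, -2.0]
finger_gap: 0.347
gripper_force: 113.8
```

Call:
drive_tool([
  [0.025,-0.001,0.002,0,-0.8,-7.7,-1],
  [0.025,0.003,0.002,0,-0.7,-7.7,-1],
  [0.024,0.006,0.002,0,-0.8,-7.6,-1],
  [0.023,0.009,0.002,0,-0.8,-7.7,-1],
  [0.022,0.012,0.001,0,-0.8,-7.7,-1],
  [0.02,0.015,0.001,0,-0.7,-7.7,-1],
  [0.017,0.018,0,0,-0.8,-7.7,-1],
  [0.016,0.02,0.001,0,-0.8,-7.7,-1],
  [0.012,0.022,0,0,-0.7,-7.6,-1],
  [0.009,0.023,0,0,-0.8,-7.7,-1],
])

```text
t: 50.45
tcp_pos: [0.584, 0.0477, 0.0857]
tool_rot: [0.115, 0.985, 0.001, 0.126]
force: [1.0, -0.6, -1.9]
finger_gap: 0.347
gripper_force: 113.8
```

Call:
drive_tool([
  [0.006,0.024,0,0,-0.8,-7.7,-1],
  [0,0,0,0,0,0,-1],
  [0,0,0,0,0,0,-1],
  [0,0,0,0,0,0,-1],
  [0,0,0,0,0,0,-1],
])

```text
t: 50.95
tcp_pos: [0.5842, 0.0703, 0.0846]
tool_rot: [0.052, 0.99, -0.008, 0.132]
force: [-0.8, -0.1, -0.8]
finger_gap: 0.348
gripper_force: 114.0
```

```bash
python3 ent.py 4 1
```

```text
t 50.95 cell in charger (mm) [ 5.1 51.6 71.7] tilt 0.1 lean 15.2 gap 0.348 gf 114.0 F [-0.8 -0.1 -0.8] q [-0.06  0.6   1.84 -0.03  0.44 -1.5 ]
scene copper 18 x 0.0103 y -0.013 z 0.0143
side copper 18 x 0.0079 y -0.0126 z 0.0198
[[0.009, 0.001, 0.025, -0.1, 0.1, -0.2, -1], [0.005, 0, 0.018, 0, 0, 0, -1], [0, 0, 0, 0, 0, 0, -1], [0.008, 0, -0.001, 0, 0, 0, -1], [0.008, 0, -0.002, 0, 0, 0, -1], [0, 0, 0, 0, 0, 0, -1], [0.002, 0, 0.005, 0, 0, 0, -1], [0.001, 0, 0.006, 0, 0, 0, -1]]
end tcp [0.5656 0.0731 0.0267] C [0.5608 0.0736 0.0542]
```

Call:
drive_tool([
  [0.009,0,0.025,0,0.1,-0.2,-1],
  [0.005,0,0.018,0,0,0,-1],
  [0,0,0,0,0,0,-1],
  [0.008,0,-0.001,0,0,0,-1],
  [0.008,0,-0.002,0,0,0,-1],
  [0,0,0,0,0,0,-1],
  [0.002,0,0.005,0,0,0,-1],
  [0.001,0,0.006,0,0,0,-1],
  [0,0,0,0,0,0,-1],
  [0,0,0,0,0,0,-1],
])

```text
t: 52.05
tcp_pos: [0.5694, 0.0727, 0.0281]
tool_rot: [0.049, 0.99, -0.008, 0.135]
force: [6.8, -1.2, -1.1]
finger_gap: 0.349
gripper_force: 117.0
```

```bash
sed -i 's/-.0125,.0005/-.0125,.0000/' swing.py; python3 swing.py 4 1 21
```

```text
t 52.05 cell in charger (mm) [-10.   52.5  15.2] tilt 0.1 lean 15.5 gap 0.349 gf 117.0 F [ 6.8 -1.2 -1.1] q [-0.06  0.7   1.91 -0.05  0.27 -1.49]
[[0.005, 0, 0.002, 0, 7.3, 0, -1], [0.004, 0, 0.003, 0, 7.3, 0, -1], [0.004, 0, 0.002, -0.1, 7.3, 0, -1], [0.004, 0, 0.003, 0, 7.3, 0, -1], [0.003, 0, 0.002, 0, 7.3, 0.1, -1]]
end tcp [0.5501 0.0747 0.0155] C [0.5623 0.0734 0.0406]
```

Call:
drive_tool([
  [0.005,0,0.002,0,7.3,0,-1],
  [0.005,0,0.003,0,7.3,0,-1],
  [0.004,0,0.002,0,7.3,0,-1],
  [0.004,0,0.003,0,7.3,0,-1],
  [0.003,0,0.002,0,7.3,0,-1],
  [0,0,0,0,0,0,-1],
  [0,0,0,0,0,0,-1],
])

```text
t: 52.75
tcp_pos: [0.5521, 0.0751, 0.015]
tool_rot: [0.05, 0.983, 0.009, -0.179]
force: [8.4, 0.7, 3.1]
finger_gap: 0.347
gripper_force: 117.7
```

Call:
drive_tool([
  [-0.003,0,-0.001,0,0,0,-1],
  [-0.003,0,-0.001,0,0,0,-1],
  [-0.002,0,-0.001,0,0,0,-1],
  [0,0,0,0,0,0,0],
  [0,0,0,0,0,0,0],
  [0,0,0,0,0,0,0],
  [0.015,0,-0.037,0,0,0,0],
  [0.013,0,-0.037,0,-6,0,0.3],
  [0,0,0,0,0,0,0.3],
  [0,0,0,0,0,0,0.3],
])

```text
t: 53.75
tcp_pos: [0.5541, 0.0743, 0.0941]
tool_rot: [0.05, 0.99, 0.005, -0.134]
force: [-0.3, -0.5, 0.5]
finger_gap: 0.65
gripper_force: 0.0
```

Call:
drive_tool([
  [0,0,0,0,0,0,0.3],
  [0,0,0,0,0,0,0.3],
])

```text
t: 53.95
tcp_pos: [0.5535, 0.0742, 0.0915]
tool_rot: [0.05, 0.989, 0.006, -0.136]
force: [-0.5, -0.8, -0.3]
finger_gap: 0.645
gripper_force: 0.0
```

```bash
python3 prof.py 4 w15
python3 - <<'E'
import pickle,numpy as np
from p import *
d,q,c=pickle.load(open('w15.pkl','rb'))
for b in(1,2,3):
    print(b,[(round(float(x),3),float(np.median(q[(abs(q[:,1]-BY[b])<.004)&(abs(q[:,0]-x)<.002)&(q[:,2]<.07),2]).round(4))) for x in np.arange(-.03,.03,.009)])
E
```

```text
t 53.95 C [0.5624 0.0734 0.1233] charger [-0.012   0.0525  0.0828] yawy 84.3 tiltz 15.6 gap 0.645 gf 0.0 F [-0.5 -0.8 -0.3] q6 [-0.07  0.71  1.49  0.01  1.21 -1.54]
knob 961 [-0.0055  0.1338  0.063 ] ang -178.6
lip 1 297 x [0.0247 0.0355] y [-0.1521 -0.1257] -0.1389
cell 1 1442 x [-0.0298  0.0275] y -0.1371 zmax 0.0593
lip 2 70 x [0.0246 0.0318] y [-0.0893 -0.0788] -0.084
cell 2 1787 x [-0.0301  0.0249] y -0.0746 zmax 0.0584
cell 3 1327 x [-0.03    0.0077] y -0.0119 zmax 0.0596
lip 4 599 x [0.0252 0.0357] y [0.0393 0.0655] 0.0524
cell 4 2930 x [-0.0295  0.0267] y 0.052 zmax 0.0587
(-0.036, 0.0418) (-0.03, 0.0471) (-0.024, 0.0578) (-0.018, 0.0576) (-0.012, 0.0577) (-0.006, 0.0573) (-0.0, 0.0574) (0.006, 0.0573) (0.012, 0.0573) (0.018, 0.0569) (0.024, 0.0568) (0.03, 0.0622) (0.036, 0.0627) 
flat end x -0.0298
1 [(-0.03, 0.046), (-0.021, 0.0581), (-0.012, 0.0579), (-0.003, 0.0577), (0.006, 0.0575), (0.015, 0.0575), (0.024, 0.057)]
2 [(-0.03, 0.0435), (-0.021, 0.0575), (-0.012, 0.0573), (-0.003, 0.0572), (0.006, 0.0572), (0.015, 0.0572), (0.024, 0.0574)]
3 [(-0.03, 0.0486), (-0.021, 0.0585), (-0.012, 0.0582), (-0.003, 0.0582), (0.006, nan), (0.015, nan), (0.024, nan)]
  return _methods._mean(a, axis=axis, dtype=dtype,
  ret = ret.dtype.type(ret / rcount)
```

All four are under the lips. The spring ends in bays 4, 3 and 1 stand 1–1.5 mm proud, so I'll press those down lightly with closed fingertips.

Run:
```python
from p import *
f=lambda b,z:ch(-.021,BY[b]-.0005,z); r=rotc(90); W=[]
for b in(4,3,1):
    W+=[(f(b,.10 if b==4 else .078),r,None,-1)]+([(f(b,.078),r,2,-1)] if b==4 else [])+[(f(b,.0535),r,3,-1),(f(b,.0535),r,1,-1),(f(b,.078),r,2,-1)]
planC(W,off=np.array([0,0,.025]))
```

```text
[[-0.002, 0, 0.008, -0.1, -7.8, 0, -1], [-0.001, 0, 0.008, -0.1, -7.8, 0, -1], [0, 0, 0.011, 0, 0, 0, -1], [0, 0, 0.011, 0.1, 0, 0, -1], [0, 0, 0.008, 0, 0, 0, -1], [0, 0, 0.008, 0, 0, 0, -1], [0, 0, 0.009, 0, 0, 0, -1], [0, 0, 0, 0, 0, 0, -1], [0, 0, -0.012, 0, 0, 0, -1], [0, 0, -0.013, 0, 0, 0, -1]]
[[0, -0.032, 0, 0, 0, 0, -1], [0, -0.032, 0, 0, 0, 0, -1], [0, 0, 0.008, 0, 0, 0, -1], [0, 0, 0.008, 0, 0, 0, -1], [0, 0, 0.009, 0, 0, 0, -1], [0, 0, 0, 0, 0, 0, -1], [0, 0, -0.012, 0, 0, 0, -1], [0, 0, -0.013, 0, 0, 0, -1], [0, -0.043, 0, 0, 0, 0, -1], [0, -0.042, 0, 0, 0, 0, -1]]
[[0, -0.043, 0, 0, 0, 0, -1], [0, 0, 0.008, 0, 0, 0, -1], [0, 0, 0.009, 0, 0, 0, -1], [0, 0, 0.008, 0, 0, 0, -1], [0, 0, 0, 0, 0, 0, -1], [0, 0, -0.012, 0, 0, 0, -1], [0, 0, -0.013, 0, 0, 0, -1]]
end tcp [ 0.534  -0.1167  0.0533] C [ 0.534  -0.1167  0.0783]
```

Call:
drive_tool([
  [-0.002,0,0.008,0,-7.8,0,-1],
  [-0.001,0,0.008,0,-7.8,0,-1],
  [0,0,0.011,0,0,0,-1],
  [0,0,0.011,0,0,0,-1],
  [0,0,0,0,0,0,-1],
  [0,0,0.008,0,0,0,-1],
  [0,0,0.008,0,0,0,-1],
  [0,0,0.009,0,0,0,-1],
  [0,0,0,0,0,0,-1],
  [0,0,0,0,0,0,-1],
])

```text
t: 55.0
tcp_pos: [0.5556, 0.0741, 0.0385]
tool_rot: [0.049, 0.999, -0.002, 0.003]
force: [-14.3, -0.4, 63.3]
finger_gap: -0.003
gripper_force: 31.8
```

```bash
python3 -c "
from p import *
state()"
```

```text
t 55.0 C [0.5554 0.0742 0.0715] charger [-0.019   0.0525  0.031 ] yawy 84.3 tiltz 0.4 gap -0.003 gf 31.8 F [-14.3  -0.4  63.3] q6 [-0.07  0.7   1.73 -0.    0.7  -1.53]
```

Call:
drive_tool([
  [0,0,-0.012,0,0,0,-1],
  [0,0,-0.014,0,0,0,-1],
  [0,0,-0.01,0,0,0,-1],
  [0,0,0,0,0,0,-1],
  [0,0,0,0,0,0,-1],
])

```text
t: 55.5
tcp_pos: [0.5539, 0.0742, 0.065]
tool_rot: [0.05, 0.999, -0.001, 0.001]
force: [-0.1, 0.3, 0.4]
finger_gap: -0.001
gripper_force: 0.0
```

```bash
python3 prof.py 4 w16;  python3 - <<'E'
from p import *
f=lambda b,z:ch(-.021,BY[b]-.0005,z); r=rotc(90); W=[]
for b in(3,1): W+=[(f(b,.078),r,None,-1),(f(b,.0563),r,3,-1),(f(b,.0563),r,2,-1),(f(b,.078),r,2,-1)]
planC(W,off=np.array([0,0,.0195]))
E
```

```text
t 55.5 C [0.5539 0.0743 0.098 ] charger [-0.0206  0.0525  0.0575] yawy 84.3 tiltz 0.2 gap -0.001 gf 0.0 F [-0.1  0.3  0.4] q6 [-0.07  0.65  1.72 -0.    0.77 -1.53]
knob 1174 [-0.0064  0.1336  0.0628] ang 179.6
lip 1 294 x [0.0244 0.0351] y [-0.152  -0.1255] -0.1387
cell 1 1530 x [-0.0303  0.0273] y -0.1367 zmax 0.0592
lip 2 440 x [0.0246 0.0356] y [-0.0884 -0.0616] -0.075
cell 2 2206 x [-0.0303  0.0271] y -0.0741 zmax 0.0586
cell 3 2590 x [-0.0302  0.0177] y -0.0111 zmax 0.0594
cell 4 1014 x [-0.0304 -0.0106] y 0.0523 zmax 0.0574
(-0.036, 0.0421) (-0.03, 0.0499) (-0.024, 0.0565) (-0.018, 0.0564) (0.036, 0.0623) 
flat end x -0.0305
[[0, -0.032, 0.003, -0.1, 0, 0, -1], [0, -0.032, 0.003, 0, 0, 0.1, -1], [0, 0, 0.007, 0, 0, 0, -1], [0, 0, 0.008, 0, 0, 0, -1], [0, 0, 0.007, 0, 0, 0, -1], [0, 0, 0, 0, 0, 0, -1], [0, 0, 0, 0, 0, 0, -1], [0, 0, -0.011, 0, 0, 0, -1], [0, 0, -0.011, 0, 0, 0, -1], [0, -0.043, 0, 0, 0, 0, -1]]
[[0, -0.042, 0, 0, 0, 0, -1], [0, -0.043, 0, 0, 0, 0, -1], [0, 0, 0.007, 0, 0, 0, -1], [0, 0, 0.008, 0, 0, 0, -1], [0, 0, 0.007, 0, 0, 0, -1], [0, 0, 0, 0, 0, 0, -1], [0, 0, 0, 0, 0, 0, -1], [0, 0, -0.011, 0, 0, 0, -1], [0, 0, -0.011, 0, 0, 0, -1]]
end tcp [ 0.5342 -0.1168  0.0589] C [ 0.5341 -0.1167  0.0784]
```

Call:
drive_tool([
  [0,-0.032,0.003,0,0,0,-1],
  [0,-0.032,0.003,0,0,0,-1],
  [0,0,0.007,0,0,0,-1],
  [0,0,0.008,0,0,0,-1],
  [0,0,0.006,0,0,0,-1],
  [0,0,0,0,0,0,-1],
  [0,0,0,0,0,0,-1],
])

```text
t: 56.25
tcp_pos: [0.5467, 0.0113, 0.0392]
tool_rot: [0.049, 0.999, -0.002, 0.0]
force: [-3.5, -3.8, 9.4]
finger_gap: 0.0
gripper_force: 4.8
```

Call:
drive_tool([
  [0,0,-0.011,0,0,0,-1],
  [0,0,-0.011,0,0,0,-1],
  [0,-0.043,0,0,0,0,-1],
  [0,-0.042,0,0,0,0,-1],
  [0,-0.043,0,0,0,0,-1],
  [0,0,0.007,0,0,0,-1],
  [0,0,0.008,0,0,0,-1],
  [0,0,0.007,0,0,0,-1],
  [0,0,0,0,0,0,-1],
  [0,0,0,0,0,0,-1],
])

```text
t: 57.25
tcp_pos: [0.5344, -0.1155, 0.0393]
tool_rot: [0.048, 0.999, -0.002, 0.0]
force: [-3.4, -1.8, 5.6]
finger_gap: -0.005
gripper_force: 2.8
```

Call:
drive_tool([
  [0,0,-0.02,0,0,0,-1],
  [0,0,-0.04,0,0,0,-1],
  [0,0.04,-0.03,0,0,0,-1],
  [0,0.04,0,0,0,0,0],
  [0,0,0,0,0,0,0],
  [0,0,0,0,0,0,0],
  [0,0,0,0,0,0,0],
])

```text
t: 57.95
tcp_pos: [0.5423, -0.0365, 0.1282]
tool_rot: [0.049, 0.999, -0.001, 0.0]
force: [0.3, 0.4, 0.0]
finger_gap: 0.499
gripper_force: 0.0
```

Run:
```python
from look import *
state(); d,q,c=look('w17')
for b in(1,2,3,4):
    print(b,[(round(float(x),3),float(np.median(z).round(4))) for x in np.arange(-.033,.03,.009) for z in[q[(abs(q[:,1]-BY[b])<.004)&(abs(q[:,0]-x)<.002)&(q[:,2]<.07),2]] if len(z)>3])
k=ch(-.005,.1337,.0405)
planC([(ch(-.005,.1337,.13),rotc(90),None,0),(ch(-.005,.1337,.053),rotc(90),3,0)])
```

```text
t 57.95 C [ 0.5423 -0.0365  0.1612] charger [-0.0209 -0.0589  0.1207] yawy 84.4 tiltz 0.2 gap 0.499 gf 0.0 F [0.3 0.4 0. ] q6 [-0.27  0.54  1.72 -0.    0.88 -1.74]
knob 507 [-0.0054  0.1328  0.0624] ang 179.6
lip 1 330 x [0.0246 0.0349] y [-0.1526 -0.1275] -0.1401
cell 1 1848 x [-0.0308  0.0265] y -0.1393 zmax 0.058
lip 2 457 x [0.0245 0.0361] y [-0.0889 -0.0626] -0.0758
cell 2 2117 x [-0.0302  0.0262] y -0.0757 zmax 0.0584
cell 3 1571 x [-0.0303  0.0199] y -0.0122 zmax 0.0577
lip 4 345 x [0.025  0.0363] y [0.0385 0.0649] 0.0517
cell 4 1623 x [-0.0297  0.0273] y 0.0512 zmax 0.058
1 [(-0.033, 0.0406), (-0.024, 0.057), (-0.015, 0.057), (-0.006, 0.0568), (0.003, 0.057), (0.012, 0.0572), (0.021, 0.0568), (0.03, 0.0626)]
2 [(-0.033, 0.0408), (-0.024, 0.0574), (-0.015, 0.0571), (-0.006, 0.057), (0.003, 0.0568), (0.012, 0.0572), (0.021, 0.0569), (0.03, 0.062)]
3 [(-0.033, 0.041), (-0.024, 0.0567), (-0.015, 0.0567), (-0.006, 0.0568), (0.003, 0.0567), (0.012, 0.0571)]
4 [(-0.033, 0.0402), (-0.024, 0.0562), (-0.015, 0.0565), (-0.006, 0.0566), (0.003, 0.0568), (0.012, 0.0571), (0.021, 0.0572), (0.03, 0.0619)]
[[-0.003, 0.039, 0.006, 0, 0, 0, 0], [-0.003, 0.038, 0.006, -0.1, 0, 0, 0], [-0.004, 0.039, 0.006, 0, 0, 0.1, 0], [-0.003, 0.039, 0.007, 0, 0, 0, 0], [-0.003, 0.038, 0.006, 0, 0.1, 0, 0], [0, 0, 0.026, 0, 0, 0, 0], [0, 0, 0.025, 0, 0, 0, 0], [0, 0, 0.026, 0, 0, 0, 0]]
end tcp [0.5775 0.1532 0.0199] C [0.5776 0.1533 0.0529]
```

All four cells are flat and home. Now the selector: grip it and turn 40° clockwise.

Call:
drive_tool([
  [-0.003,0.039,0.006,0,0,0,0],
  [-0.003,0.038,0.006,0,0,0,0],
  [-0.004,0.039,0.006,0,0,0,0],
  [-0.003,0.039,0.007,0,0,0,0],
  [-0.003,0.038,0.006,0,0,0,0],
  [0,0,0,0,0,0,0],
  [0,0,0.026,0,0,0,0],
  [0,0,0.025,0,0,0,0],
  [0,0,0.025,0,0,0,0],
  [0,0,0,0,0,0,0],
])

```text
t: 59.0
tcp_pos: [0.5753, 0.1512, 0.018]
tool_rot: [0.051, 0.999, -0.002, -0.003]
force: [-0.7, -0.3, 0.3]
finger_gap: 0.504
gripper_force: 0.0
```

Call:
drive_tool([
  [0,0,0,0,0,0,0],
  [0,0,0,0,0,0,-1],
  [0,0,0,0,0,0,-1],
  [0,0,0,0,0,0,-1],
  [0,0,0,0,0,0,-1],
  [0,0,0,0,0,0,-1],
], newtons=40)

```text
t: 59.6
tcp_pos: [0.5796, 0.1556, 0.0232]
tool_rot: [0.051, 0.999, 0.001, 0.003]
force: [1.3, 7.7, 0.3]
finger_gap: 0.154
gripper_force: 43.0
```

```bash
python3 -c "
from p import *
state()"
```

```text
t 59.6 C [0.5794 0.1556 0.0562] charger [-0.0033  0.1359  0.0157] yawy 84.2 tiltz 0.4 gap 0.154 gf 43.0 F [1.3 7.7 0.3] q6 [ 0.08  0.76  1.63  0.    0.74 -1.39]
```

Call:
drive_tool([
  [0,0.003,0,0,0,0,-1],
  [0,0,0,0,0,8,-1],
  [0,0,0,0,0,8,-1],
  [0,0,0,0,0,8,-1],
  [0,0,0,0,0,8,-1],
  [0,0,0,0,0,8,-1],
  [0,0,0,0,0,0,-1],
  [0,0,0,0,0,0,-1],
  [0,0,0,0,0,0,-1],
])

```text
t: 60.5
tcp_pos: [0.58, 0.1541, 0.0236]
tool_rot: [0.388, 0.922, -0.001, 0.004]
force: [-0.7, -7.2, 6.4]
finger_gap: 0.152
gripper_force: 50.0
```

```bash
python3 -c "
from p import *
state(); print(manip.sense()['ft_torque'])"
```

```text
t 60.5 C [0.5799 0.1543 0.0566] charger [-0.0028  0.1347  0.0161] yawy 44.3 tiltz 0.4 gap 0.152 gf 50.0 F [-0.7 -7.2  6.4] q6 [ 0.08  0.76  1.63 -0.01  0.75 -0.69]
[-0.90626294  0.14806784 -0.05529765]
```

Tool yaw is 44.3°, which puts the bar 40° clockwise. I'll release, rise and check.

Call:
drive_tool([
  [0,0,0,0,0,0,0],
  [0,0,0,0,0,0,0],
  [0,0,0,0,0,0,0],
  [0,0,-0.04,0,0,0,0],
  [0,0,-0.045,0,0,0,0],
  [0,0,-0.045,0,0,0,0],
  [-0.03,-0.03,-0.02,0,0,0,0],
  [-0.03,-0.03,0,0,0,0,0],
  [0,0,0,0,0,0,0],
  [0,0,0,0,0,0,0],
])

```text
t: 61.5
tcp_pos: [0.5767, 0.0712, 0.1717]
tool_rot: [0.389, 0.921, -0.001, 0.001]
force: [0.3, 0.6, -0.0]
finger_gap: 0.497
gripper_force: 0.0
```

```bash
python3 look.py w18
```

```text
t 61.5 C [0.5767 0.0712 0.2047] charger [0.0024 0.0517 0.1642] yawy 44.2 tiltz 0.1 gap 0.497 gf 0.0 F [ 0.3  0.6 -0. ] q6 [-0.07  0.52  1.59 -0.    1.03 -0.84]
knob 676 [-0.0049  0.1348  0.0631] ang 138.1
cell 1 145 x [-0.0308 -0.0197] y -0.1372 zmax 0.0578
cell 2 797 x [-0.03    0.0097] y -0.0747 zmax 0.0583
lip 3 294 x [0.025  0.0359] y [-0.0241  0.0021] -0.011
cell 3 1293 x [-0.0299  0.0261] y -0.0107 zmax 0.0582
lip 4 351 x [0.0248 0.0357] y [0.0389 0.0651] 0.052
cell 4 1585 x [-0.0299  0.0255] y 0.0526 zmax 0.0582
```

View pics/w18.png

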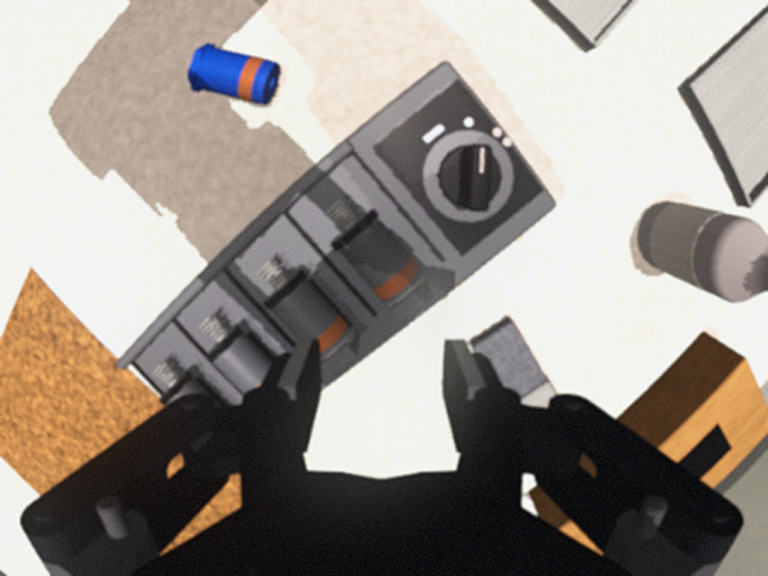

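The picture shows the pointer on the single dot at (469,122), and the bay cells in view under their lips. The robot is clear of everything, so I'm handing it in.

```bash
python3 -c "
from station import manip
print(manip.sign_off())"
```

```text
the job is handed in; nothing more can be done
None
```

The job is handed in: the charger was switched off first, both charged cells are in the nearer tray, all four loose cells are home under their lips, and the selector is on the single dot.

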